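# Unstack the plug lids and close each jar with its own

### The arm

A 6-joint arm with a two-finger parallel gripper is mounted at the origin on a cart in front of the work surface, level with it; the furniture and walls round the work are solid. World frame = base frame: x ahead of the robot, y to its left, z up, the work surface at z = 0. Lengths are in m, angles in rad, forces in N, time in s.
With the tool pointing down it reaches from about 0.375 to 0.75 m from the base axis. Payload 9 kg.
Tool frame: the origin (TCP) lies on the centre line of the jaws, within the pads' length; the fingertips stand 17 mm ahead of it and the grasp point (between the pads) lies 2 mm behind it; z points along the fingers, y is the direction in which the jaws open and shut (so a half turn about z gives the same grasp; the last joint's range is limited). The gripper opens to 85 mm and grips with 20 to 120 N. Pads are 22 mm wide; open, the fingers measure 114 mm over their backs; the gripper's body (76 mm by 85 mm) begins 54 mm behind the grasp point. The pads swing forward as they close: fully open they stand 13 mm farther back than shut.
Start: joints at [-1.516, 0.104, 0.097, 1.564, 0, 1.353], TCP at [0.162, -0.578, 0.214] pointing down, gripper open.
Joint ranges: [-2.99, 2.99], [-0.84, 1.86], [-1.1, 1.16], [-1.84, 2.11], [-1.51, 1.56], [-3.14, 3.14]. Speed limits (rad/s): [2.22, 2.22, 2.57, 3.14, 3.14, 3.14].

### API

Orientations are given as a 3x3 rotation matrix whose columns are the frame's x, y, z axes.
In Python, from station import robot gives the robot as it stands.
- The arm moves only by the tool step_arm, never from a script. Its argument "motion" is a list of rows, each an object of numbers: "x", "y", "z": the shift along the tool's x, y, z in cm; "roll": the turn about the tool's z in degrees; "hand": the closure in counts, from 0 (fully open) to 255 (shut). In form: [{"x": .., "y": .., "z": .., "roll": .., "hand": ..}, ...]. A call has 1 to 5 rows; each row shifts and turns the pose as measured when the row begins, along the tool's axes as they then stand; what a row does not reach is not made up. A row lasts 1/12 s, in which the tool goes at most 41.7 mm and 7.16 degrees, less where a joint would pass 70% of its speed; a pose out of reach is approached as far as the arm can. A call is refused whole if a number of a shift passes 4.17 or a number of a turn 7.16, either way. A call with a gripper value outside its range is refused whole. The fingers move at their own pace and stop on an object; "force" is the grip in N (left out, the last holds). Time passes only in rows, so rows that do not move let the fingers close. It gives the time, the measured TCP pose, the force and the opening at its end, in the units of the state.
- robot.observe(): the state, without advancing time (a new reading comes with each control period).
- robot.read_camera(name): name is "side" or "top"; returns a dict with "img" (384x512x3 uint8, blue, green, red), "fovy" (degrees; the focal length in pixels is half the picture's height over the tangent of half this angle, whatever the lens; pixels are square), "cx", "cy" (the principal point, pixels), "T" (4x4, takes a point from camera to world coordinates). Camera axes: x right, y down, z forward; pixel columns grow to the right and rows downward; lengths in m; the calibration is good to about 2 mm. A picture is of the moment at which its call begins. There is no depth.
- robot.hand_in(): hands the job in, once; it reports no verdict.
The state is a dict: "time_s": time; "qpos": joint angles; "qvel": joint speeds; "joint_efforts": joint torques, N m; "position": TCP position; "orientation": TCP orientation; "force": force on the tool from outside, world axes, zero at the start; "wrist_torque": the same for the moment, N m; "finger_gap": finger opening in m.
Only numpy, scipy, OpenCV 4.12 (cv2) and the standard library are available. Lean on these libraries where they do the work, as an engineer would, in place of code of your own. Each camera call takes 0.05 s, during which the arm holds its last target.

### The job

Three ceramic jars stand open by the tile rack, and their turned wooden lids have been left in one stack on the bench, each nested in the next larger. Take the stack apart and close every jar with the lid that fits it, lowering each lid gently until its rim sits flat on the jar's rim all round. Leave the jars standing where they are, and do not push the water pot or the stamp block about.

Things in the scene. Friction and masses are not known exactly. Their poses are not given: they have to be found in the camera images.
- lid_s: smallest of 3 turned pale-wood lids: rim 40 mm across, 16 mm high (grip across it), dished 11 mm deep on top; tapered plug 10 mm long below (23 mm across at the rim, 16 at the bottom). Origin: centre of the plug's bottom, z up; rim from z = 10 to 26 mm. Stacked: plug in the next larger lid's dish, origin 16 mm above that lid's.
- lid_m: middle one of 3 turned pale-wood lids: rim 54 mm across, 16 mm high (grip across it), dished 11 mm deep on top; tapered plug 10 mm long below (37 mm across at the rim, 30 at the bottom). Origin: centre of the plug's bottom, z up; rim from z = 10 to 26 mm. Stacked: plug in the next larger lid's dish, origin 16 mm above that lid's.
- lid_l: largest of 3 turned pale-wood lids: rim 68 mm across, 16 mm high (grip across it), dished 11 mm deep on top; tapered plug 10 mm long below (51 mm across at the rim, 44 at the bottom). Origin: centre of the plug's bottom, z up; rim from z = 10 to 26 mm. Stands on the bench under the stack.
- jar_s: smallest of 3 open thick-walled white ceramic jars, loose on the bench between the tile stacks and the rack: 42 mm across, 56 mm high, mouth 30 mm; takes the 40 mm lid. Origin: centre of its underside, z up; a lid that is home has its origin 46 mm above the jar's.
- jar_m: middle one of 3 open thick-walled white ceramic jars, loose on the bench between the tile stacks and the rack: 56 mm across, 68 mm high, mouth 44 mm; takes the 54 mm lid. Origin: centre of its underside, z up; a lid that is home has its origin 58 mm above the jar's.
- jar_l: largest of 3 open thick-walled white ceramic jars, loose on the bench between the tile stacks and the rack: 70 mm across, 80 mm high, mouth 58 mm; takes the 68 mm lid. Origin: centre of its underside, z up; a lid that is home has its origin 70 mm above the jar's.
- water_pot: white plastic pot with blue splashes, 74 mm across, 64 mm high, loose on the bench, a bystander. Origin at the centre of its underside. (Round the jars: the fixed tile stacks before them are 49 mm high, left of y 0.31 98 mm, and end at x 0.53; the front of the rack behind them is at x 0.665, 0.29 m high.)
- stamp_block: wooden stamping block with a turned knob, 62 x 62 x 64 mm, loose on the bench, a bystander. Origin at the centre of its underside. (Mind the fixed desk lamp: its shade hangs 0.28 to 0.40 m up at x 0.51 to 0.65, y -0.06 to -0.20; carry things past it on the robot's side.)
Mind the look-alikes: they are no part of the job. What is shaped like the jar_s but blue is not meant.

How it is judged:
At the end, for the whole second after the job is handed in: Every lid is home in the jar of its own size: centred within 7 mm, its rim within 3 mm of its height on the jar's rim, level within 0.06 rad; the jars are upright within 0.05 rad; lids and jars are released and at rest (horizontal distance between lid_s and jar_s below 0.007 m and z of lid_s in the frame of jar_s between 0.043 and 0.049 m and angle between each of lid_s, lid_m, lid_l's own z axis and vertical below 0.06 rad and angle between each of jar_s, jar_m, jar_l's own z axis and vertical below 0.05 rad and linear speed of each of lid_s, jar_s, lid_m, jar_m, lid_l, jar_l below 0.02 m/s and horizontal distance between lid_m and jar_m below 0.007 m and z of lid_m in the frame of jar_m between 0.055 and 0.061 m and horizontal distance between lid_l and jar_l below 0.007 m and z of lid_l in the frame of jar_l between 0.067 and 0.073 m); the robot touches nothing.
It fails at once if a lid is dropped or slammed onto its jar (faster than 0.7 m/s within 30 mm of home) ((horizontal distance between lid_s and jar_s below 0.03 m and z of lid_s in the frame of jar_s between 0.026 and 0.076 m and linear speed of lid_s above 0.7 m/s) or (horizontal distance between lid_m and jar_m below 0.03 m and z of lid_m in the frame of jar_m between 0.038 and 0.088 m and linear speed of lid_m above 0.7 m/s) or (horizontal distance between lid_l and jar_l below 0.03 m and z of lid_l in the frame of jar_l between 0.05 and 0.1 m and linear speed of lid_l above 0.7 m/s)).
It fails at once if a jar is moved more than 40 mm from where it stood (distance of any of jar_s, jar_m, jar_l from where it was at the start of the episode above 0.04 m).
It fails at once if the water pot or the stamp block is moved more than 30 mm (distance of any of water_pot, stamp_block from where it was at the start of the episode above 0.03 m).
It also fails if it takes over 120 s, if anything falls off the work surface, if the arm or the gripper's body presses on something with over 40 N, if the wrist force passes 120 N, or if a joint passes its speed limit or range.

## Working session

There is one attempt and no reset: what is moved stays moved. The work goes in short steps, Python scripts to look and compute and a tool call to move; the robot and the scene stay as the last step left them, time stands still between calls to the robot, and variables do not carry over. Pictures are saved under pics/ and viewed, and the job is handed in when it is done.

Besides the shell and the picture viewer there is one more tool, called after ">>>" in YAML: its name, and indented under it one key for each argument. step_arm: Moves the arm, as the interface text tells. Its arguments: {"type":"object","properties":{"motion":{"type":"array"},"force":{"type":"number"}},"required":["motion"]}

```bash
mkdir -p pics; ls
cat > h.py <<'E'
import numpy as np, cv2
from station import robot
def cam(name):
    c=robot.read_camera(name); f=c["img"].shape[0]/2/np.tan(np.radians(c["fovy"])/2); c["f"]=f; return c
def at_z(c,u,v,z):
    d=np.array([(u-c["cx"])/c["f"],(v-c["cy"])/c["f"],1.]); T=np.array(c["T"]); r=T[:3,:3]@d; o=T[:3,3]
    return o+r*(z-o[2])/r[2]
def proj(c,p):
    T=np.array(c["T"]); q=T[:3,:3].T@(np.array(p)-T[:3,3]); return c["cx"]+c["f"]*q[0]/q[2], c["cy"]+c["f"]*q[1]/q[2]
E
python3 - <<'E'
from h import *
s=robot.observe();print(s)
for n in("side","top"):
    c=cam(n);cv2.imwrite(f"pics/{n}0.png",c["img"]);print(n,c["fovy"],c["cx"],c["cy"],np.round(c["T"],3).tolist())
    np.save(f"{n}0.npy",c,allow_pickle=True)
E
```

```text
pics
{'time_s': 0.0, 'qpos': array([-1.51568163e+00,  1.04702233e-01,  9.64621424e-02,  1.56389207e+00,
        1.80330803e-06,  1.35309657e+00]), 'qvel': array([ 8.81618284e-05, -1.83736031e-03, -1.48565845e-03,  8.78968158e-04,
        6.74266753e-05,  5.46089076e-04]), 'joint_efforts': array([-4.01667703e-04, -5.56930232e+01,  5.03648472e+01,  1.70271745e-02,
       -3.35388650e-04, -2.60343427e-07]), 'position': array([ 0.16165562, -0.57744465,  0.2134167 ]), 'orientation': array([[ 9.63016388e-01,  2.69442816e-01, -7.17863957e-05],
       [ 2.69442669e-01, -9.63015508e-01,  1.33390770e-03],
       [ 2.90280435e-04, -1.30391730e-03, -9.99999108e-01]]), 'force': array([-0.22313287,  0.08698612,  0.54324488]), 'wrist_torque': array([-0.01121379,  0.0518015 ,  0.0071627 ]), 'finger_gap': 0.08537799840828914}
side 54.100706085723786 259.5706276716042 191.11975815935187 [[0.946, -0.181, 0.27, 0.123], [-0.324, -0.587, 0.742, -1.08], [0.024, -0.789, -0.614, 0.971], [0.0, 0.0, 0.0, 1.0]]
top 51.061951074931066 252.6919812427432 191.10658811527682 [[-0.002, -0.983, 0.181, 0.237], [-1.0, -0.001, -0.017, 0.037], [0.017, -0.181, -0.983, 1.442], [0.0, 0.0, 0.0, 1.0]]
```

View pics/side0.png

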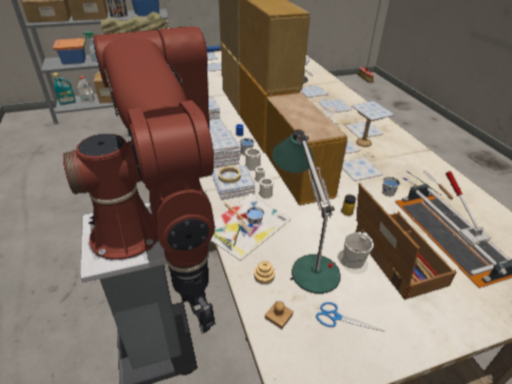

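View pics/top0.png

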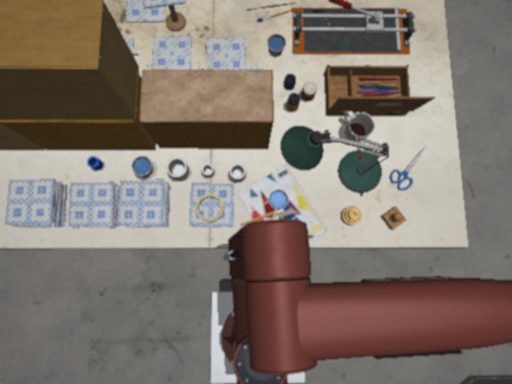

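Run:
```python
from h import *
t=cv2.imread("pics/top0.png");s=cv2.imread("pics/side0.png")
cv2.imwrite("pics/c1.png",cv2.resize(t[145:235,75:255],None,fx=4.4,fy=4.4,interpolation=cv2.INTER_CUBIC))
cv2.imwrite("pics/c2.png",cv2.resize(t[185:235,255:415],None,fx=5,fy=5,interpolation=cv2.INTER_CUBIC))
cv2.imwrite("pics/c3.png",cv2.resize(s[115:235,205:305],None,fx=5,fy=5,interpolation=cv2.INTER_CUBIC))
cv2.imwrite("pics/c4.png",cv2.resize(s[245:335,240:340],None,fx=5,fy=5,interpolation=cv2.INTER_CUBIC))
```

```text
(no output)
```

View pics/c1.png

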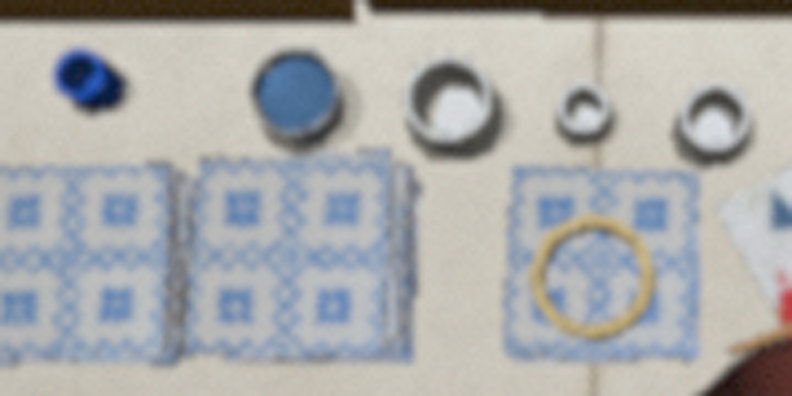

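View pics/c2.png

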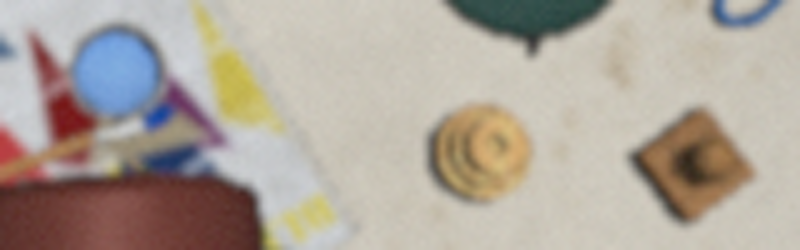

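View pics/c3.png

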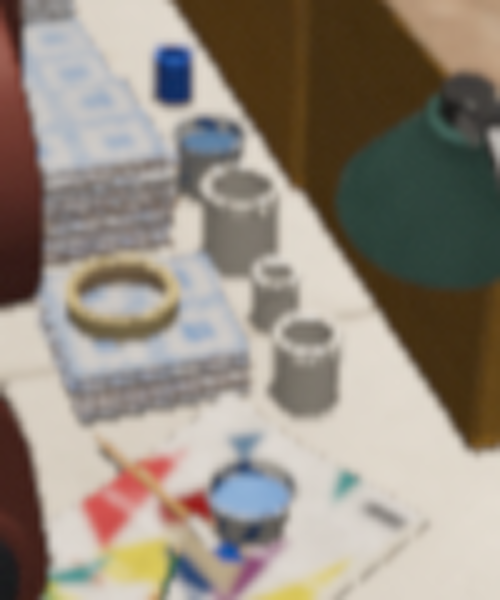

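View pics/c4.png

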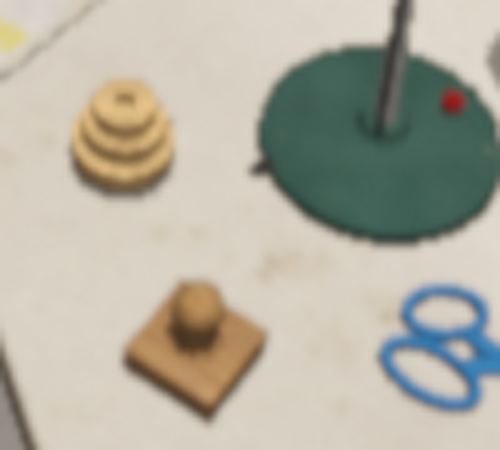

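```bash
cat >> h.py <<'E'
def circ(c,x,y,z,r,n=60):
    a=np.linspace(0,2*np.pi,n); return np.array([proj(c,(x+r*np.cos(t),y+r*np.sin(t),z)) for t in a])
def overlay(c,crop,k,circs,fn):
    u0,u1,v0,v1=crop; im=cv2.resize(c["img"][v0:v1,u0:u1],None,fx=k,fy=k,interpolation=cv2.INTER_CUBIC)
    for (x,y,z,r,col) in circs:
        p=(circ(c,x,y,z,r)-[u0,v0]+.5)*k-.5
        cv2.polylines(im,[np.int32(np.round(p*16))],True,col,1,cv2.LINE_AA,4)
    cv2.imwrite(fn,im)
E
cat > ov.py <<'E'
from h import *
import sys
T=np.load("top0.npy",allow_pickle=True).item();S=np.load("side0.npy",allow_pickle=True).item()
def px(k,u0,v0,u,v): return (u+.5)/k-.5+u0,(v+.5)/k-.5+v0
est={}
for n,(u,v),z in(("L",(451,102),.08),("S",(584,110),.056),("M",(713,122),.068)):
    est[n]=at_z(T,*px(4.4,75,145,u,v),z); print("top",n,est[n].round(4))
for n,(u,v),z in(("L",(240,184),.08),("S",(275,273),.056),("M",(306,336),.068)):
    print("side",n,at_z(S,*px(5,205,115,u,v),z).round(4))
print("stack top",at_z(T,*px(5,255,185,491,150),.058).round(4),"side",at_z(S,*px(5,240,245,125,100),.058).round(4))
print("Lrim top",at_z(T,*px(5,255,185,482,152),.026).round(4))
print("pot",at_z(T,*px(5,255,185,117,72),.064).round(4),"stamp",at_z(T,*px(5,255,185,693,165),.02).round(4))
E
python3 ov.py
```

```text
top L [0.5702 0.2755 0.08  ]
top S [0.5697 0.173  0.056 ]
top M [0.5573 0.0691 0.068 ]
side L [0.5784 0.28   0.08  ]
side S [0.5748 0.1713 0.056 ]
side M [0.5638 0.0627 0.068 ]
stack top [ 0.4096 -0.3354  0.058 ] side [ 0.4166 -0.3388  0.058 ]
Lrim top [ 0.4122 -0.3375  0.026 ]
pot [ 0.4634 -0.075   0.064 ] stamp [ 0.4036 -0.4902  0.02  ]
```

```bash
cat > ov2.py <<'E'
from h import *
T=np.load("top0.npy",allow_pickle=True).item();S=np.load("side0.npy",allow_pickle=True).item()
R=(0,0,255);G=(0,255,0);B=(255,0,0)
def go(J,K,tag):
    cs=[]
    for (x,y),z,r in zip(J,(.08,.056,.068),(.035,.021,.028)): cs+=[(x,y,z,r,R),(x,y,0,r,G),(x,y,z,r-.006,B)]
    ls=[(K[0],K[1],.058,.020,R),(K[0],K[1],.042,.027,G),(K[0],K[1],.026,.034,B)]
    overlay(T,(150,255,145,200),7.5,cs,f"pics/o_t{tag}.png");overlay(S,(235,285,135,205),8,cs,f"pics/o_s{tag}.png")
    a=[]
    overlay(T,(330,375,190,240),10,ls,"a.png");overlay(S,(245,285,255,290),12,ls,"b.png")
    a=cv2.imread("a.png");b=cv2.imread("b.png");h=max(a.shape[0],b.shape[0])
    o=np.zeros((h,a.shape[1]+b.shape[1],3),np.uint8);o[:a.shape[0],:a.shape[1]]=a;o[:b.shape[0],a.shape[1]:]=b;cv2.imwrite(f"pics/o_l{tag}.png",o[:600,:])
if __name__=="__main__":
    go([(.574,.278),(.572,.172),(.560,.066)],(.412,-.337),"1")
E
python3 ov2.py
```

```text
(no output)
```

View pics/o_t1.png

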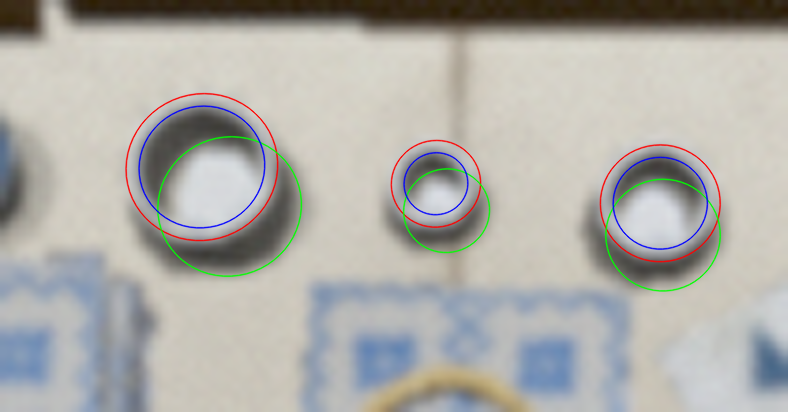

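View pics/o_s1.png

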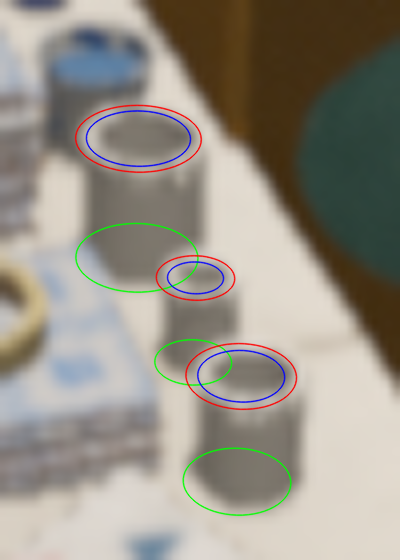

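View pics/o_l1.png

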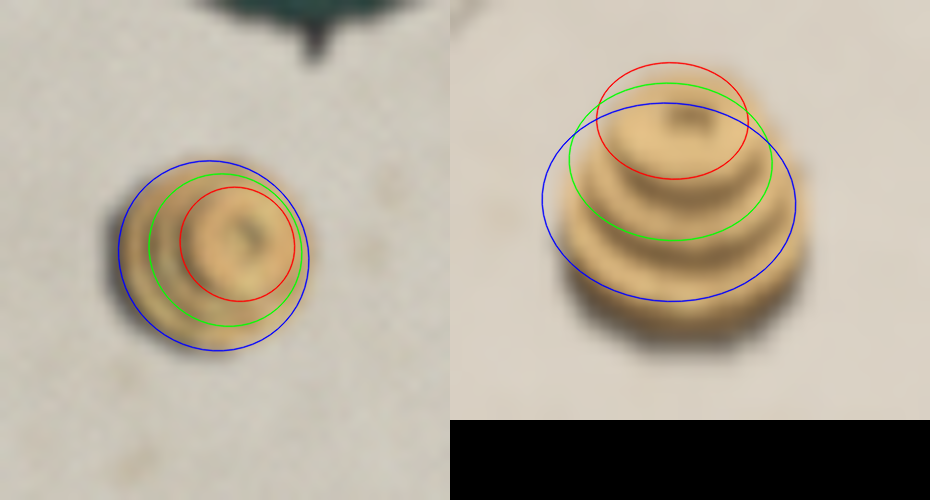

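Run:
```python
from h import *
T=np.load("top0.npy",allow_pickle=True).item();S=np.load("side0.npy",allow_pickle=True).item()
print(at_z(T,211,182.5,.049),at_z(T,200,148.3,0),at_z(T,253,148.3,0))
# side tile far-right top edge: crop c3 (215,255)-(248,352)
for u,v in((215,255),(248,352)): print(at_z(S,(u+.5)/5-.5+205,(v+.5)/5-.5+115,.049))
for u,v in((395,235),(470,440),(330,200)): print('rack',at_z(S,(u+.5)/5-.5+205,(v+.5)/5-.5+115,0))
t=T["img"]; cv2.imwrite("pics/c5.png",cv2.resize(t[138:195,150:260],None,fx=7,fy=7,interpolation=cv2.INTER_CUBIC))
print(proj(T,robot.observe()["position"]),proj(S,robot.observe()["position"]))
cv2.imwrite("pics/c6.png",cv2.resize(S["img"][240:345,160:230],None,fx=5.5,fy=5.5,interpolation=cv2.INTER_CUBIC))
```

```text
[0.52470277 0.15989876 0.049     ] [0.66438429 0.2071704  0.        ] [0.66499708 0.01035447 0.        ]
[0.53696765 0.22242698 0.049     ]
[0.52032799 0.07995246 0.049     ]
rack [0.73064191 0.27445046 0.        ]
rack [ 0.67669139 -0.02455444  0.        ]
rack [0.69326474 0.34955248 0.        ]
(np.float64(450.69685750510075), np.float64(290.41078703637396)) (np.float64(195.6773633969523), np.float64(322.32181327982585))
```

View pics/c5.png

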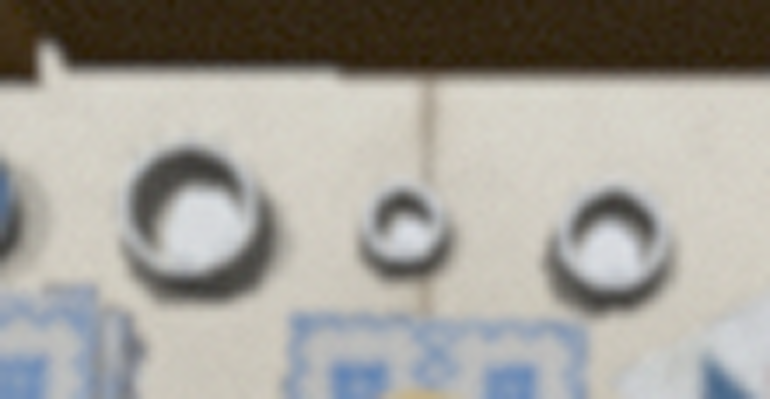

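View pics/c6.png

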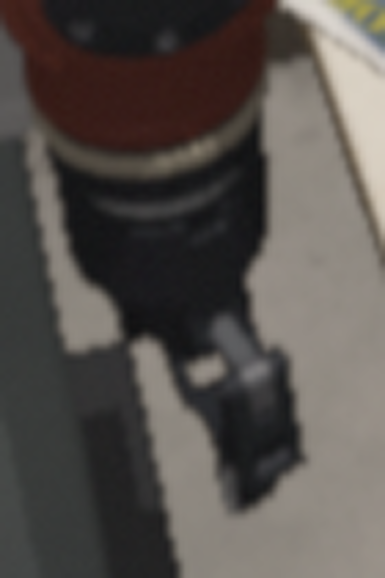

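```bash
cat > plan.py <<'E'
# usage: plan.py x y z yawdeg  -> rows from current pose (straight line)
from h import *
import sys,json
def plan(x,y,z,yaw,maxs=4.0,maxr=7.0):
    s=robot.observe(); p=np.array(s["position"]);R=np.array(s["orientation"])
    y0=np.degrees(np.arctan2(R[1,0],R[0,0])); dy=yaw-y0
    d=np.array([x,y,z])-p
    n=int(max(np.ceil(np.linalg.norm(d)*100/maxs),np.ceil(abs(dy)/maxr),1))
    print("at",p.round(4),"yaw",y0.round(2),"gap",round(float(s["finger_gap"]),4),"tilt",R[:,2].round(4),"t",s["time_s"])
    rows=[]
    for i in range(n):
        a=np.radians(y0+dy*i/n)
        X=np.array([np.cos(a),np.sin(a),0]);Y=np.array([np.sin(a),-np.cos(a),0]);Z=np.array([0,0,-1])
        e=d/n*100
        rows.append({"x":round(e@X,2),"y":round(e@Y,2),"z":round(e@Z,2),"roll":round(-dy/n,2)})
    for k in range(0,n,5): print(json.dumps(rows[k:k+5]))
plan(*map(float,sys.argv[1:]))
E
python3 plan.py .412 -.337 .16 180
```

```text
at [ 0.1617 -0.5775  0.2135] yaw 15.63 gap 0.0852 tilt [-1.0e-04  1.2e-03 -1.0e+00] t 0.1
[{"x": 1.27, "y": -0.68, "z": 0.22, "roll": -6.85}, {"x": 1.35, "y": -0.53, "z": 0.22, "roll": -6.85}, {"x": 1.4, "y": -0.36, "z": 0.22, "roll": -6.85}, {"x": 1.43, "y": -0.19, "z": 0.22, "roll": -6.85}, {"x": 1.45, "y": -0.02, "z": 0.22, "roll": -6.85}]
[{"x": 1.44, "y": 0.15, "z": 0.22, "roll": -6.85}, {"x": 1.41, "y": 0.32, "z": 0.22, "roll": -6.85}, {"x": 1.36, "y": 0.49, "z": 0.22, "roll": -6.85}, {"x": 1.29, "y": 0.65, "z": 0.22, "roll": -6.85}, {"x": 1.21, "y": 0.8, "z": 0.22, "roll": -6.85}]
[{"x": 1.1, "y": 0.93, "z": 0.22, "roll": -6.85}, {"x": 0.98, "y": 1.06, "z": 0.22, "roll": -6.85}, {"x": 0.85, "y": 1.17, "z": 0.22, "roll": -6.85}, {"x": 0.71, "y": 1.26, "z": 0.22, "roll": -6.85}, {"x": 0.55, "y": 1.34, "z": 0.22, "roll": -6.85}]
[{"x": 0.39, "y": 1.39, "z": 0.22, "roll": -6.85}, {"x": 0.22, "y": 1.43, "z": 0.22, "roll": -6.85}, {"x": 0.05, "y": 1.45, "z": 0.22, "roll": -6.85}, {"x": -0.13, "y": 1.44, "z": 0.22, "roll": -6.85}, {"x": -0.3, "y": 1.42, "z": 0.22, "roll": -6.85}]
[{"x": -0.47, "y": 1.37, "z": 0.22, "roll": -6.85}, {"x": -0.63, "y": 1.3, "z": 0.22, "roll": -6.85}, {"x": -0.78, "y": 1.22, "z": 0.22, "roll": -6.85}, {"x": -0.92, "y": 1.12, "z": 0.22, "roll": -6.85}]
```

Candidates (top view). Lid stack: wooden pile at (351,214); the stamp block at (393,217) is not it. Jars: white ones at (178,170) large, (237,172) middle and (208,171) small. The look-alikes I'm leaving alone are the blue jar at (95,162) and the can at (143,167). The pot at (278,199) is the water pot. The close crops c1 and c2 confirm these choices.

>>> step_arm:
  motion:
    - {"x": 1.3, "y": -0.7, "z": 0.1, "roll": -6.85}
    - {"x": 1.35, "y": -0.5, "z": 0.1, "roll": -6.85}
    - {"x": 1.4, "y": -0.35, "z": 0.1, "roll": -6.85}
    - {"x": 1.45, "y": -0.2, "z": 0.1, "roll": -6.85}
    - {"x": 1.45, "y": 0, "z": 0.1, "roll": -6.85}

```text
schema error: expected keys x, y, z, roll, hand
```

>>> step_arm:
  motion:
    - {"x": 1.45, "y": 0.15, "z": 0.2, "roll": -6.85}
    - {"x": 1.4, "y": 0.3, "z": 0.2, "roll": -6.85}
    - {"x": 1.35, "y": 0.5, "z": 0.2, "roll": -6.85}
    - {"x": 1.3, "y": 0.65, "z": 0.2, "roll": -6.85}
    - {"x": 1.2, "y": 0.8, "z": 0.2, "roll": -6.85}

```text
schema error: expected keys x, y, z, roll, hand
```

>>> step_arm:
  motion:
    - {"x": 1.1, "y": 0.95, "z": 0.2, "roll": -6.85}
    - {"x": 1.0, "y": 1.05, "z": 0.2, "roll": -6.85}
    - {"x": 0.85, "y": 1.15, "z": 0.2, "roll": -6.85}
    - {"x": 0.7, "y": 1.25, "z": 0.2, "roll": -6.85}
    - {"x": 0.55, "y": 1.35, "z": 0.2, "roll": -6.85}

```text
schema error: expected keys x, y, z, roll, hand
```

```bash
python3 plan.py .412 -.337 .16 180
```

```text
at [ 0.1617 -0.5775  0.2135] yaw 15.63 gap 0.0852 tilt [-1.0e-04  1.2e-03 -1.0e+00] t 0.1
[{"x": 1.27, "y": -0.68, "z": 0.22, "roll": -6.85}, {"x": 1.35, "y": -0.53, "z": 0.22, "roll": -6.85}, {"x": 1.4, "y": -0.36, "z": 0.22, "roll": -6.85}, {"x": 1.43, "y": -0.19, "z": 0.22, "roll": -6.85}, {"x": 1.45, "y": -0.02, "z": 0.22, "roll": -6.85}]
[{"x": 1.44, "y": 0.15, "z": 0.22, "roll": -6.85}, {"x": 1.41, "y": 0.32, "z": 0.22, "roll": -6.85}, {"x": 1.36, "y": 0.49, "z": 0.22, "roll": -6.85}, {"x": 1.29, "y": 0.65, "z": 0.22, "roll": -6.85}, {"x": 1.21, "y": 0.8, "z": 0.22, "roll": -6.85}]
[{"x": 1.1, "y": 0.93, "z": 0.22, "roll": -6.85}, {"x": 0.98, "y": 1.06, "z": 0.22, "roll": -6.85}, {"x": 0.85, "y": 1.17, "z": 0.22, "roll": -6.85}, {"x": 0.71, "y": 1.26, "z": 0.22, "roll": -6.85}, {"x": 0.55, "y": 1.34, "z": 0.22, "roll": -6.85}]
[{"x": 0.39, "y": 1.39, "z": 0.22, "roll": -6.85}, {"x": 0.22, "y": 1.43, "z": 0.22, "roll": -6.85}, {"x": 0.05, "y": 1.45, "z": 0.22, "roll": -6.85}, {"x": -0.13, "y": 1.44, "z": 0.22, "roll": -6.85}, {"x": -0.3, "y": 1.42, "z": 0.22, "roll": -6.85}]
[{"x": -0.47, "y": 1.37, "z": 0.22, "roll": -6.85}, {"x": -0.63, "y": 1.3, "z": 0.22, "roll": -6.85}, {"x": -0.78, "y": 1.22, "z": 0.22, "roll": -6.85}, {"x": -0.92, "y": 1.12, "z": 0.22, "roll": -6.85}]
```

>>> step_arm:
  motion:
    - {"x": 1.3, "y": -0.7, "z": 0.1, "roll": -6.85, "hand": 0}
    - {"x": 1.35, "y": -0.5, "z": 0.1, "roll": -6.85, "hand": 0}
    - {"x": 1.4, "y": -0.35, "z": 0.1, "roll": -6.85, "hand": 0}
    - {"x": 1.45, "y": -0.2, "z": 0.1, "roll": -6.85, "hand": 0}
    - {"x": 1.45, "y": 0, "z": 0.1, "roll": -6.85, "hand": 0}

```text
time_s: 0.52
position: [0.2136, -0.526, 0.2055]
orientation: [[0.631, 0.776, -0.001], [0.776, -0.631, 0.005], [0.003, -0.004, -1.0]]
force: [0.4, 0.2, 0.5]
finger_gap: 0.0855
```

>>> step_arm:
  motion:
    - {"x": 1.45, "y": 0.15, "z": 0.2, "roll": -6.85, "hand": 0}
    - {"x": 1.4, "y": 0.3, "z": 0.2, "roll": -6.85, "hand": 0}
    - {"x": 1.35, "y": 0.5, "z": 0.2, "roll": -6.85, "hand": 0}
    - {"x": 1.3, "y": 0.65, "z": 0.2, "roll": -6.85, "hand": 0}
    - {"x": 1.2, "y": 0.8, "z": 0.2, "roll": -6.85, "hand": 0}

```text
time_s: 0.93
position: [0.2662, -0.4706, 0.1933]
orientation: [[0.058, 0.998, -0.002], [0.998, -0.058, 0.009], [0.008, -0.002, -1.0]]
force: [0.2, 0.3, 0.3]
finger_gap: 0.0852
```

>>> step_arm:
  motion:
    - {"x": 1.1, "y": 0.95, "z": 0.2, "roll": -6.85, "hand": 0}
    - {"x": 1.0, "y": 1.05, "z": 0.2, "roll": -6.85, "hand": 0}
    - {"x": 0.85, "y": 1.15, "z": 0.2, "roll": -6.85, "hand": 0}
    - {"x": 0.7, "y": 1.25, "z": 0.2, "roll": -6.85, "hand": 0}
    - {"x": 0.55, "y": 1.35, "z": 0.2, "roll": -6.85, "hand": 0}

```text
time_s: 1.35
position: [0.3172, -0.4135, 0.1811]
orientation: [[-0.537, 0.844, -0.003], [0.843, 0.537, 0.012], [0.012, 0.004, -1.0]]
force: [-0.4, -0.3, -0.1]
finger_gap: 0.0859
```

```bash
sed -i 's/"roll":round(-dy\/n,2)/"roll":round(-dy\/n,2),"hand":0/' plan.py; python3 plan.py .412 -.337 .16 180
```

```text
at [ 0.3172 -0.4135  0.1811] yaw 122.49 gap 0.0859 tilt [-0.0031  0.0121 -0.9999] t 1.35
[{"x": 0.15, "y": 1.35, "z": 0.23, "roll": -6.39, "hand": 0}, {"x": 0.0, "y": 1.35, "z": 0.23, "roll": -6.39, "hand": 0}, {"x": -0.15, "y": 1.35, "z": 0.23, "roll": -6.39, "hand": 0}, {"x": -0.3, "y": 1.32, "z": 0.23, "roll": -6.39, "hand": 0}, {"x": -0.44, "y": 1.28, "z": 0.23, "roll": -6.39, "hand": 0}]
[{"x": -0.58, "y": 1.22, "z": 0.23, "roll": -6.39, "hand": 0}, {"x": -0.72, "y": 1.15, "z": 0.23, "roll": -6.39, "hand": 0}, {"x": -0.84, "y": 1.06, "z": 0.23, "roll": -6.39, "hand": 0}, {"x": -0.95, "y": 0.96, "z": 0.23, "roll": -6.39, "hand": 0}]
```

>>> step_arm:
  motion:
    - {"x": 0.15, "y": 1.35, "z": 0.2, "roll": -6.4, "hand": 0}
    - {"x": 0, "y": 1.35, "z": 0.2, "roll": -6.4, "hand": 0}
    - {"x": -0.15, "y": 1.35, "z": 0.2, "roll": -6.4, "hand": 0}
    - {"x": -0.3, "y": 1.3, "z": 0.2, "roll": -6.4, "hand": 0}
    - {"x": -0.45, "y": 1.3, "z": 0.2, "roll": -6.4, "hand": 0}

```text
time_s: 1.77
position: [0.3712, -0.3662, 0.1691]
orientation: [[-0.915, 0.404, -0.005], [0.404, 0.915, 0.015], [0.01, 0.012, -1.0]]
force: [-0.9, -1.3, -0.2]
finger_gap: 0.0854
```

>>> step_arm:
  motion:
    - {"x": -0.6, "y": 1.2, "z": 0.2, "roll": -6.4, "hand": 0}
    - {"x": -0.7, "y": 1.15, "z": 0.2, "roll": -6.4, "hand": 0}
    - {"x": -0.85, "y": 1.05, "z": 0.2, "roll": -6.4, "hand": 0}
    - {"x": -0.95, "y": 0.95, "z": 0.2, "roll": -6.4, "hand": 0}

```text
time_s: 2.1
position: [0.4133, -0.328, 0.1595]
orientation: [[-0.998, -0.055, -0.006], [-0.055, 0.998, 0.017], [0.005, 0.018, -1.0]]
force: [-0.0, 0.5, -0.7]
finger_gap: 0.0852
```

```bash
python3 plan.py .412 -.337 .16 180
python3 - <<'E'
from h import *
s=robot.observe();print(s["qpos"])
for n in("side","top"):
    c=cam(n);np.save(f"{n}1.npy",c,allow_pickle=True);print(proj(c,s["position"]))
    cv2.imwrite(f"pics/{n}1.png",c["img"])
    cr=(235,325,215,310) if n=="side" else (300,400,170,260)
    k=6
    u0,u1,v0,v1=cr;im=cv2.resize(c["img"][v0:v1,u0:u1],None,fx=k,fy=k,interpolation=cv2.INTER_CUBIC)
    for zz in (0,-.017):
        p=s["position"]+np.array([0,0,zz])
        a=np.array(proj(c,p)); q=(a-[u0,v0]+.5)*k-.5
        cv2.drawMarker(im,tuple(int(i) for i in q),(0,0,255),0,14,1)
    cv2.imwrite(f"pics/{n}1c.png",im)
E
```

```text
at [ 0.4133 -0.328   0.1595] yaw -176.87 gap 0.0852 tilt [-0.0063  0.0175 -0.9998] t 2.1
[{"x": 0.0, "y": -0.02, "z": -0.0, "roll": -7.0, "hand": 0}, {"x": 0.01, "y": -0.02, "z": -0.0, "roll": -7.0, "hand": 0}, {"x": 0.01, "y": -0.02, "z": -0.0, "roll": -7.0, "hand": 0}, {"x": 0.01, "y": -0.02, "z": -0.0, "roll": -7.0, "hand": 0}, {"x": 0.01, "y": -0.01, "z": -0.0, "roll": -7.0, "hand": 0}]
[{"x": 0.01, "y": -0.01, "z": -0.0, "roll": -7.0, "hand": 0}, {"x": 0.01, "y": -0.01, "z": -0.0, "roll": -7.0, "hand": 0}, {"x": 0.02, "y": -0.01, "z": -0.0, "roll": -7.0, "hand": 0}, {"x": 0.02, "y": -0.01, "z": -0.0, "roll": -7.0, "hand": 0}, {"x": 0.02, "y": -0.0, "z": -0.0, "roll": -7.0, "hand": 0}]
[{"x": 0.02, "y": -0.0, "z": -0.0, "roll": -7.0, "hand": 0}, {"x": 0.02, "y": -0.0, "z": -0.0, "roll": -7.0, "hand": 0}, {"x": 0.02, "y": 0.0, "z": -0.0, "roll": -7.0, "hand": 0}, {"x": 0.02, "y": 0.0, "z": -0.0, "roll": -7.0, "hand": 0}, {"x": 0.02, "y": 0.01, "z": -0.0, "roll": -7.0, "hand": 0}]
[{"x": 0.02, "y": 0.01, "z": -0.0, "roll": -7.0, "hand": 0}, {"x": 0.01, "y": 0.01, "z": -0.0, "roll":
[... 1594 characters left out ...]
0}, {"x": -0.01, "y": -0.01, "z": -0.0, "roll": -7.0, "hand": 0}, {"x": -0.01, "y": -0.01, "z": -0.0, "roll": -7.0, "hand": 0}]
[{"x": -0.01, "y": -0.01, "z": -0.0, "roll": -7.0, "hand": 0}, {"x": -0.01, "y": -0.02, "z": -0.0, "roll": -7.0, "hand": 0}, {"x": -0.01, "y": -0.02, "z": -0.0, "roll": -7.0, "hand": 0}, {"x": -0.0, "y": -0.02, "z": -0.0, "roll": -7.0, "hand": 0}, {"x": -0.0, "y": -0.02, "z": -0.0, "roll": -7.0, "hand": 0}]
[{"x": 0.0, "y": -0.02, "z": -0.0, "roll": -7.0, "hand": 0}]
[-0.92239712 -0.0980849  -0.20460189  1.48199682  0.00551837 -0.97703663]
(np.float64(263.45835444950035), np.float64(239.72202803965192))
(np.float64(358.7065673761516), np.float64(209.56074066371465))
```

View pics/side1c.png

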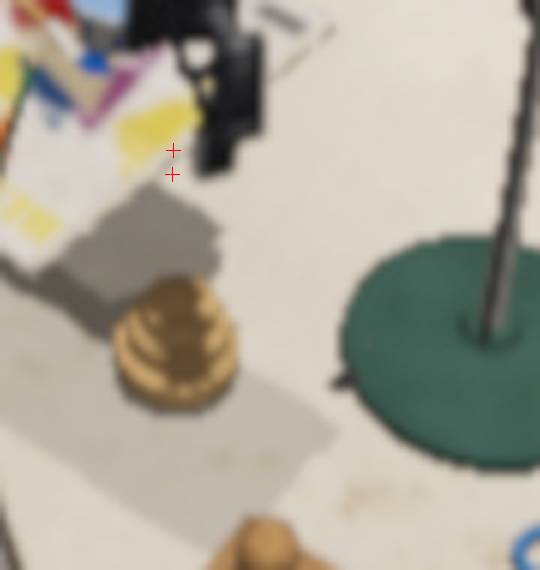

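View pics/top1.png

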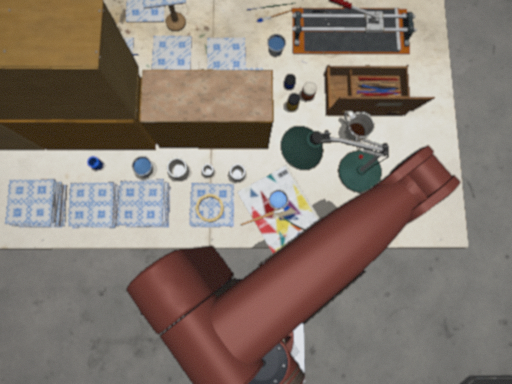

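```bash
sed -i 's/dy=yaw-y0/dy=(yaw-y0+180)%360-180/' plan.py; python3 plan.py .412 -.337 .16 180
python3 - <<'E'
from h import *
s=robot.observe();R=s["orientation"];c=cam("side");print(s["position"]-0,s["qvel"])
u0,u1,v0,v1=(215,305,185,275);k=6.6
im=cv2.resize(c["img"][v0:v1,u0:u1],None,fx=k,fy=k,interpolation=cv2.INTER_CUBIC)
im=cv2.convertScaleAbs(im,alpha=1.6,beta=20)
for yy in(-.057,-.043,0,.043,.057):
  for zz in (-.05,0,.017):
    for xx in(-.011,.011):
        a=np.array(proj(c,s["position"]+R@np.array([xx,yy,zz]))); q=(a-[u0,v0]+.5)*k-.5
        cv2.drawMarker(im,tuple(int(i) for i in q),(0,0,255) if zz else (0,255,0),0,8,1)
cv2.imwrite("pics/s2.png",im)
E
```

```text
at [ 0.4137 -0.3272  0.1592] yaw -176.92 gap 0.0854 tilt [-0.0065  0.0183 -0.9998] t 2.2
[{"x": 0.22, "y": -0.97, "z": -0.08, "roll": 3.08, "hand": 0}]
[ 0.41370999 -0.3271804   0.15921538] [-0.03561996 -0.00662157  0.00391513  0.00314354 -0.01449132  0.1215888 ]
```

View pics/s2.png

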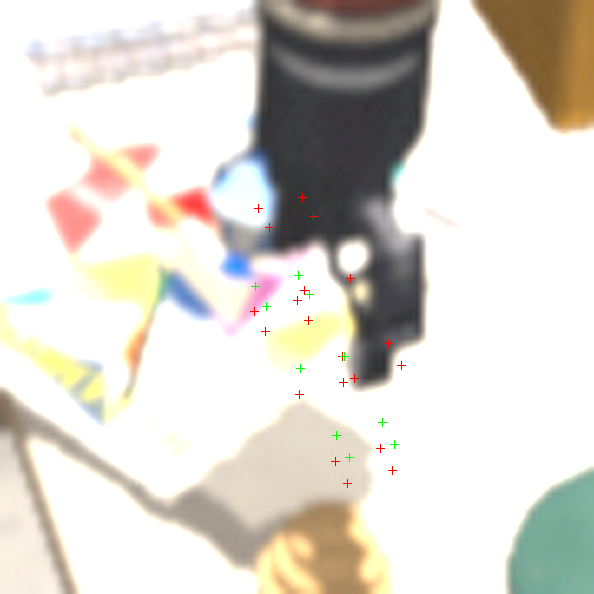

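>>> step_arm:
  motion:
    - {"x": 0.2, "y": -0.8, "z": -1.0, "roll": 3.1, "hand": 255}
    - {"x": 0, "y": 0, "z": 0, "roll": 0, "hand": 255}
    - {"x": 0, "y": 0, "z": 0, "roll": 0, "hand": 255}
    - {"x": 0, "y": 0, "z": 0, "roll": 0, "hand": 255}
    - {"x": 0, "y": 0, "z": 0, "roll": 0, "hand": 255}

```text
time_s: 2.67
position: [0.4096, -0.3374, 0.1685]
orientation: [[-1.0, 0.018, -0.008], [0.017, 1.0, 0.018], [0.008, 0.018, -1.0]]
force: [0.1, 0.3, 0.2]
finger_gap: 0.0259
```

```bash
cat > v.py <<'E'
from h import *
import sys
s=robot.observe();R=s["orientation"];c=cam("side");print(s["position"].round(4),np.degrees(np.arctan2(R[1,0],R[0,0])).round(2),R[:,2].round(4),s["finger_gap"].round(4))
def v(fn,cr,k,pts,gain=1.6,col=(0,0,255)):
    u0,u1,v0,v1=cr
    im=cv2.resize(c["img"][v0:v1,u0:u1],None,fx=k,fy=k,interpolation=cv2.INTER_CUBIC)
    im=cv2.convertScaleAbs(im,alpha=gain,beta=10)
    for p in pts:
        a=np.array(proj(c,s["position"]+R@np.array(p))); q=(a-[u0,v0]+.5)*k-.5
        cv2.drawMarker(im,tuple(int(i) for i in q),col,0,8,1)
    cv2.imwrite(fn,im)
E
python3 - <<'E'
from v import *
v("pics/s3.png",(215,305,185,275),6.6,[(0,0,0),(-.011,0,.017),(.011,0,.017),(.011,0,-.03),(-.011,0,-.03)])
E
```

```text
Traceback (most recent call last):
  File "v.py", line 3, in <module>
    s=robot.observe();R=s["orientation"];c=cam("side");print(s["position"].round(4),np.degrees(np.arctan2(R[1,0],R[0,0])).round(2),R[:,2].round(4),s["finger_gap"].round(4))
                                                                                                                                                   ^^^^^^^^^^^^^^^^^^^^^
AttributeError: 'float' object has no attribute 'round'
```

```bash
sed -i 's/s\["finger_gap"\].round(4)/s["finger_gap"]/' v.py
python3 - <<'E'
from v import *
v("pics/s3.png",(215,305,185,275),6.6,[(0,0,0),(-.011,0,.017),(.011,0,.017),(.011,0,-.03),(-.011,0,-.03)])
E
```

```text
[ 0.4096 -0.3374  0.1685] 179.0 [-0.0081  0.0184 -0.9998] 0.017716809893160154
```

View pics/s3.png

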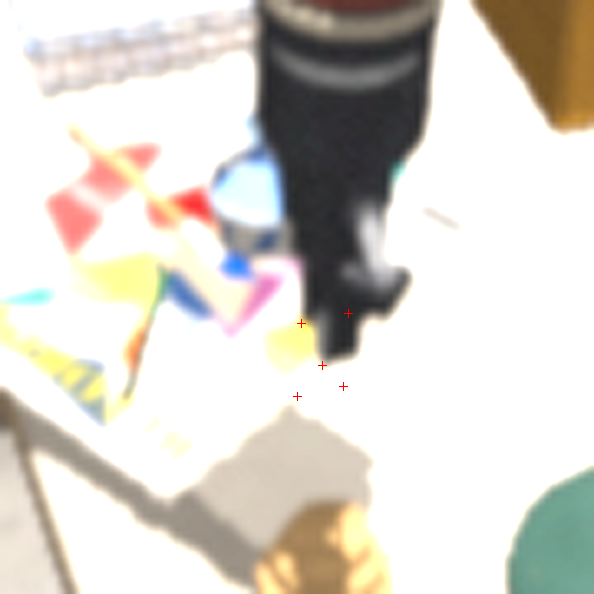

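Run:
```python
from v import *
v("pics/s4.png",(245,290,205,250),13,[(0,0,0),(-.011,0,.017),(.011,0,.017),(.011,0,-.03),(-.011,0,-.03)],gain=1.0)
```

```text
[ 0.4097 -0.3373  0.1686] 179.01 [-0.008   0.0185 -0.9998] 0.009532626841913354
```

View pics/s4.png

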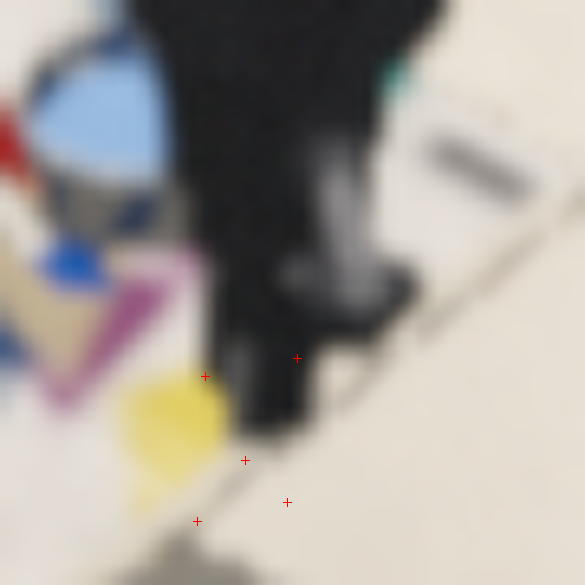

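Run:
```python
from h import *
T=np.load("top0.npy",allow_pickle=True).item();S=np.load("side0.npy",allow_pickle=True).item()
a=cv2.resize(T["img"][60:160,230:300],None,fx=5.5,fy=5.5,interpolation=cv2.INTER_CUBIC)
b=cv2.resize(S["img"][110:210,270:350],None,fx=5,fy=5,interpolation=cv2.INTER_CUBIC)
b=cv2.copyMakeBorder(b,0,50,0,0,0)
cv2.imwrite("pics/k.png",np.hstack([a,b]))
p=(.665,-.065,0);print(proj(T,p),proj(S,p));p=(.665,-.065,.29);print(proj(T,p),proj(S,p))
```

```text
(np.float64(273.22706470495683), np.float64(148.35997169696674)) (np.float64(299.9809511949924), np.float64(209.35509261268703))
(np.float64(279.70746143333884), np.float64(120.86672514210706)) (np.float64(307.39819632253597), np.float64(146.5070462228712))
```

View pics/k.png

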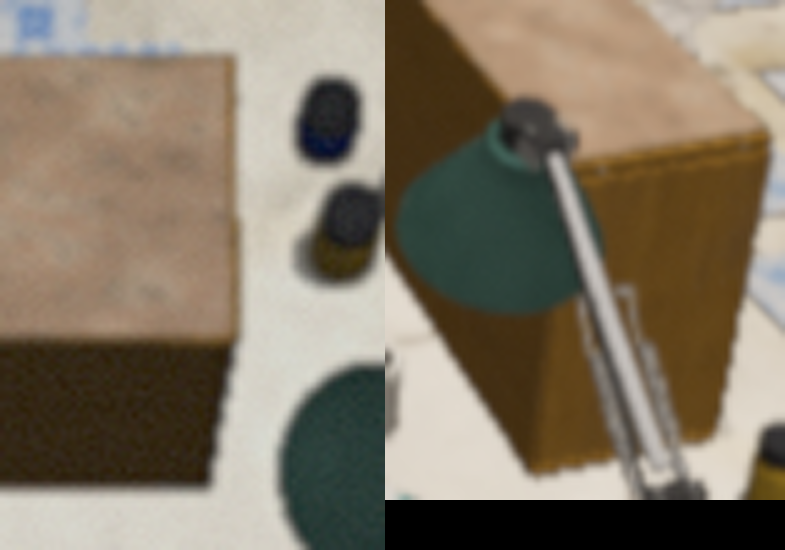

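>>> step_arm:
  motion:
    - {"x": 0, "y": 0, "z": 2.2, "roll": 0, "hand": 60}
    - {"x": 0, "y": 0, "z": 2.2, "roll": 0, "hand": 60}
    - {"x": 0, "y": 0, "z": 2.2, "roll": 0, "hand": 60}
    - {"x": 0, "y": 0, "z": 2.2, "roll": 0, "hand": 60}
    - {"x": 0, "y": 0, "z": 0, "roll": 0, "hand": 60}

```text
time_s: 3.23
position: [0.4099, -0.3364, 0.0789]
orientation: [[-1.0, 0.016, -0.006], [0.016, 1.0, 0.015], [0.006, 0.015, -1.0]]
force: [-0.9, 1.5, -0.6]
finger_gap: 0.0627
```

Run:
```python
from v import *
v("pics/s5.png",(240,295,225,285),10,[(0,0,0),(-.011,-.032,.017),(.011,-.032,.017),(.011,-.04,-.03),(-.011,-.04,-.03)],gain=1.0)
```

```text
[ 0.4099 -0.3364  0.0789] 179.06 [-0.0055  0.0152 -0.9999] 0.06268334872566868
```

View pics/s5.png

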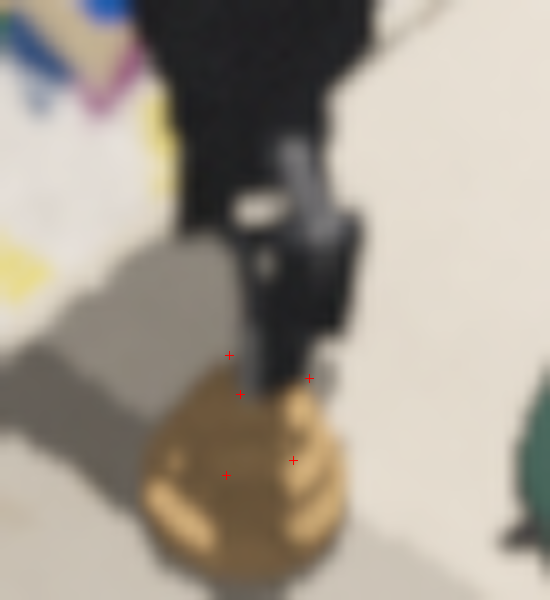

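Run:
```python
from h import *
c=cam("side")
for z in (.062,.07,.08,.09): print(z,proj(c,(.41,-.372,z)),proj(c,(.41,-.302,z)))
for p in((.41,-.337,.058),(.41,-.337,.026),(.41,-.337,.01)): print(proj(c,p))
overlay(c,(240,295,225,285),10,[(.41,-.337,.058,.02,(0,0,255)),(.41,-.337,.042,.027,(0,255,0)),(.41,-.337,.026,.034,(255,0,0)),(.41,-.337,.01,.034,(255,0,255))],"pics/s6.png")
```

```text
0.062 (np.float64(266.2164632927071), np.float64(272.0931190430274)) (np.float64(258.89911735991603), np.float64(255.89020202960666))
0.07 (np.float64(266.30625355617263), np.float64(270.38359823199045)) (np.float64(258.95530258114087), np.float64(254.18832994837047))
0.08 (np.float64(266.4195697548986), np.float64(268.2261660954433)) (np.float64(259.02617972053207), np.float64(252.04143398359363))
0.09 (np.float64(266.5341021456002), np.float64(266.04557882589756)) (np.float64(259.09778451802566), np.float64(249.87249697346365))
(np.float64(262.4418118068747), np.float64(264.6622747996236))
(np.float64(262.15971026629853), np.float64(271.3214329132611))
(np.float64(262.0220689659426), np.float64(274.57052960435))
```

View pics/s6.png

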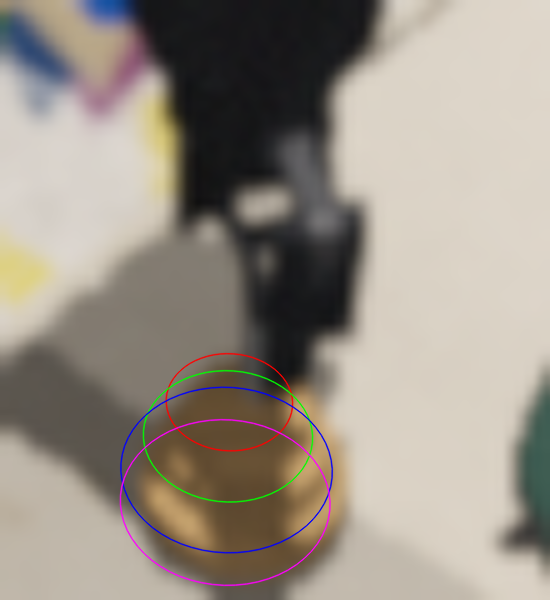

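>>> step_arm:
  motion:
    - {"x": 0, "y": 0, "z": 0.9, "roll": 0, "hand": 60}
    - {"x": 0, "y": 0, "z": 0.8, "roll": 0, "hand": 60}
    - {"x": 0, "y": 0, "z": 0, "roll": 0, "hand": 60}
  force: 20

```text
time_s: 3.58
position: [0.4127, -0.34, 0.0691]
orientation: [[-1.0, 0.016, 0.001], [0.016, 1.0, 0.007], [-0.001, 0.007, -1.0]]
force: [0.6, 0.6, -0.1]
finger_gap: 0.0651
```

Run:
```python
from v import *
v("pics/s7.png",(240,295,225,285),10,[],gain=1.2)
```

```text
[ 0.4127 -0.34    0.0691] 179.08 [ 7.0e-04  6.8e-03 -1.0e+00] 0.0650838877723631
```

View pics/s7.png

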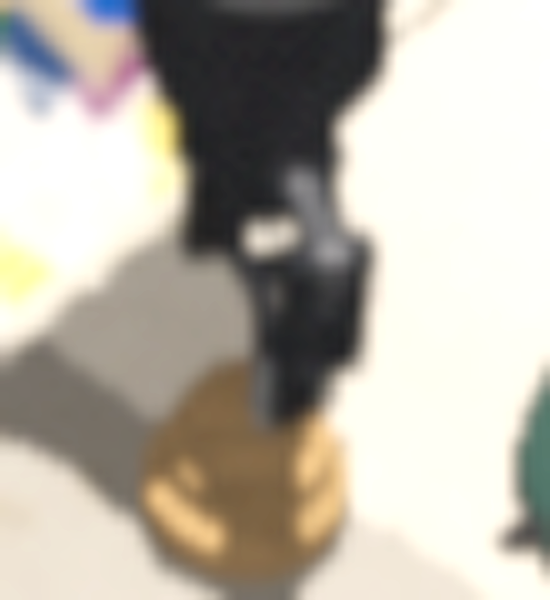

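>>> step_arm:
  motion:
    - {"x": 0.2, "y": 0.25, "z": 0.8, "roll": 0, "hand": 60}
    - {"x": 0, "y": 0, "z": 0, "roll": 0, "hand": 60}

```text
time_s: 3.8
position: [0.4113, -0.3381, 0.0623]
orientation: [[-1.0, 0.016, 0.002], [0.016, 1.0, 0.005], [-0.002, 0.005, -1.0]]
force: [-0.3, 1.4, -0.5]
finger_gap: 0.0656
```

>>> step_arm:
  motion:
    - {"x": 0, "y": 0, "z": 0, "roll": 0, "hand": 140}
    - {"x": 0, "y": 0, "z": 0, "roll": 0, "hand": 140}
    - {"x": 0, "y": 0, "z": 0, "roll": 0, "hand": 140}

```text
time_s: 4.05
position: [0.4113, -0.3381, 0.0627]
orientation: [[-1.0, 0.016, 0.002], [0.016, 1.0, 0.004], [-0.002, 0.004, -1.0]]
force: [-0.6, -0.2, 0.3]
finger_gap: 0.0386
```

Run:
```python
from v import *
v("pics/s8.png",(240,295,225,285),10,[],gain=1.2)
```

```text
[ 0.4113 -0.3381  0.0627] 179.08 [ 0.0025  0.0044 -1.    ] 0.038597779134795826
```

View pics/s8.png

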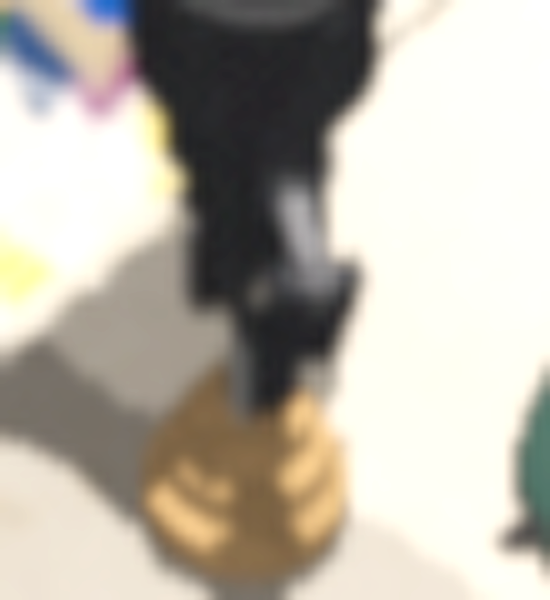

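>>> step_arm:
  motion:
    - {"x": 0, "y": 0, "z": 0, "roll": 0, "hand": 170}
    - {"x": 0, "y": 0, "z": 0, "roll": 0, "hand": 170}
    - {"x": 0, "y": 0, "z": 0, "roll": 0, "hand": 170}

```text
time_s: 4.35
position: [0.4115, -0.3384, 0.0631]
orientation: [[-1.0, 0.016, 0.003], [0.016, 1.0, 0.004], [-0.003, 0.004, -1.0]]
force: [-1.1, 0.9, -0.2]
finger_gap: 0.0284
```

>>> step_arm:
  motion:
    - {"x": 0, "y": 0, "z": 0, "roll": 0, "hand": 60}
    - {"x": 0, "y": 0, "z": 0, "roll": 0, "hand": 60}
    - {"x": 0, "y": 0, "z": 0.8, "roll": 0, "hand": 60}
    - {"x": 0, "y": 0, "z": 0.8, "roll": 0, "hand": 60}
    - {"x": 0, "y": 0, "z": 0, "roll": 0, "hand": 60}

```text
time_s: 4.77
position: [0.4118, -0.3386, 0.046]
orientation: [[-1.0, 0.016, 0.003], [0.016, 1.0, 0.003], [-0.003, 0.003, -1.0]]
force: [-0.2, 0.7, -0.2]
finger_gap: 0.0655
```

Run:
```python
from v import *
v("pics/s9.png",(240,295,225,285),10,[],gain=1.2)
```

```text
[ 0.4118 -0.3386  0.046 ] 179.08 [ 0.0033  0.0033 -1.    ] 0.06548097348916539
```

View pics/s9.png

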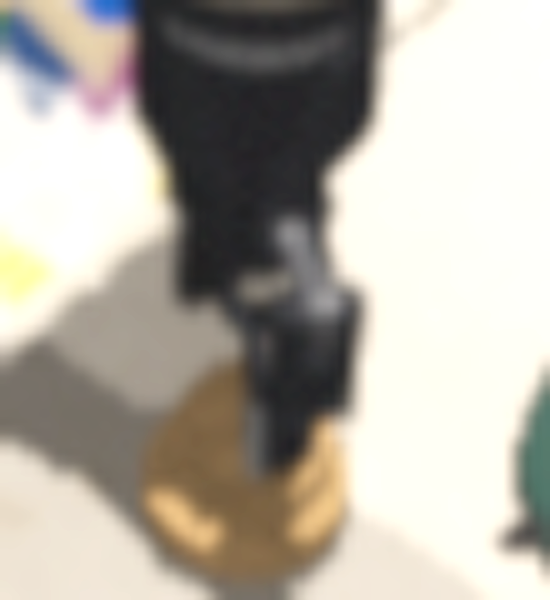

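>>> step_arm:
  motion:
    - {"x": 0, "y": 0, "z": 1.0, "roll": 0, "hand": 60}
    - {"x": 0, "y": 0, "z": 0, "roll": 0, "hand": 60}

```text
time_s: 4.98
position: [0.4118, -0.3386, 0.0354]
orientation: [[-1.0, 0.016, 0.003], [0.016, 1.0, 0.003], [-0.003, 0.003, -1.0]]
force: [-0.3, 0.5, -0.6]
finger_gap: 0.0653
```

>>> step_arm:
  motion:
    - {"x": 0, "y": 0, "z": 0, "roll": 0, "hand": 150}
    - {"x": 0, "y": 0, "z": 0, "roll": 0, "hand": 150}
    - {"x": 0, "y": 0, "z": 0, "roll": 0, "hand": 160}
    - {"x": 0, "y": 0, "z": 0, "roll": 0, "hand": 160}
  force: 20

```text
time_s: 5.32
position: [0.4117, -0.3385, 0.0352]
orientation: [[-1.0, 0.016, 0.003], [0.016, 1.0, 0.004], [-0.003, 0.004, -1.0]]
force: [0.4, -0.5, -0.6]
finger_gap: 0.038
```

Run:
```python
from v import *
v("pics/s10.png",(240,295,225,285),10,[],gain=1.2)
```

```text
[ 0.4117 -0.3385  0.0352] 179.08 [ 0.003   0.0037 -1.    ] 0.038035597728358427
```

View pics/s10.png

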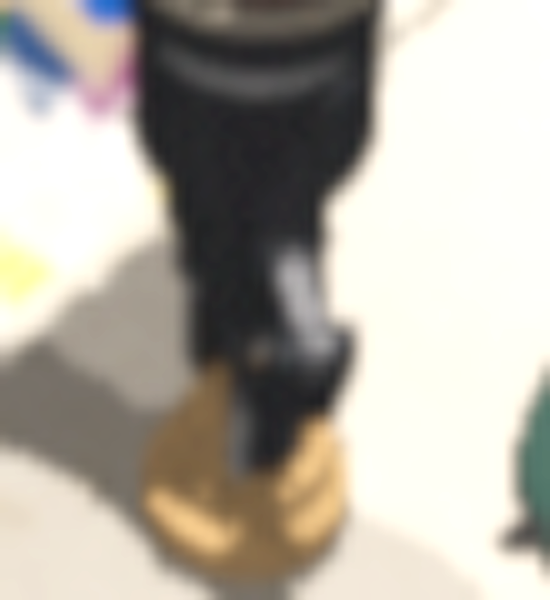

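>>> step_arm:
  motion:
    - {"x": 0, "y": 0, "z": 0, "roll": 0, "hand": 180}
    - {"x": 0, "y": 0, "z": -0.6, "roll": 0, "hand": 180}
    - {"x": 0, "y": 0, "z": -1.2, "roll": 0, "hand": 180}
    - {"x": 0, "y": 0, "z": -1.2, "roll": 0, "hand": 180}
    - {"x": 0, "y": 0, "z": 0, "roll": 0, "hand": 180}
  force: 25

```text
time_s: 5.78
position: [0.4116, -0.3385, 0.0684]
orientation: [[-1.0, 0.016, 0.003], [0.016, 1.0, 0.004], [-0.003, 0.004, -1.0]]
force: [-0.4, 0.0, 0.1]
finger_gap: 0.0379
```

Run:
```python
from v import *
v("pics/s11.png",(240,295,225,285),10,[],gain=1.2)
```

```text
[ 0.4116 -0.3385  0.0684] 179.08 [ 0.003   0.0037 -1.    ] 0.03789319590396323
```

View pics/s11.png

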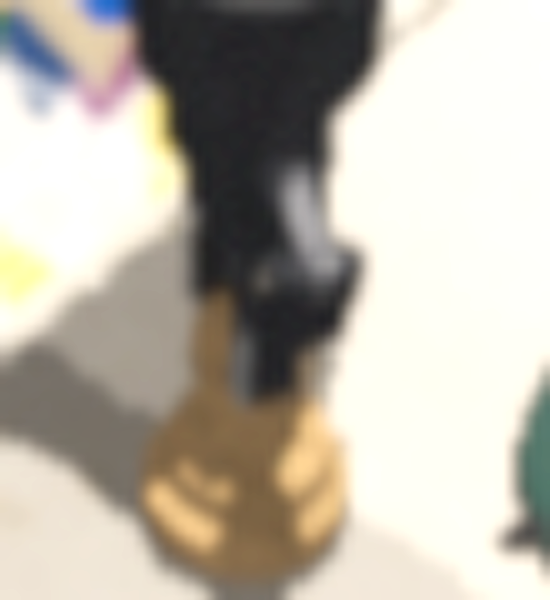

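>>> step_arm:
  motion:
    - {"x": 0, "y": 0, "z": -3, "roll": 0, "hand": 180}
    - {"x": 0, "y": 0, "z": -3, "roll": 0, "hand": 180}
    - {"x": 0, "y": 1, "z": -3, "roll": 0, "hand": 180}
    - {"x": 0, "y": 3, "z": -2, "roll": 0, "hand": 180}
    - {"x": 0, "y": 3.5, "z": 0, "roll": 0, "hand": 180}

```text
time_s: 6.25
position: [0.4109, -0.2654, 0.181]
orientation: [[-1.0, 0.022, 0.001], [0.022, 1.0, 0.006], [-0.001, 0.006, -1.0]]
force: [0.8, 1.0, 0.2]
finger_gap: 0.0379
```

>>> step_arm:
  motion:
    - {"x": 0, "y": 3.5, "z": 0, "roll": 0, "hand": 180}
    - {"x": 0, "y": 3.5, "z": 0, "roll": 0, "hand": 180}
    - {"x": 0, "y": 3.5, "z": 0, "roll": 0, "hand": 180}
    - {"x": 0, "y": 3.5, "z": 0, "roll": 0, "hand": 180}
    - {"x": 0, "y": 3.5, "z": 0, "roll": 0, "hand": 180}

```text
time_s: 6.67
position: [0.415, -0.0855, 0.1847]
orientation: [[-1.0, 0.027, 0.007], [0.027, 1.0, 0.001], [-0.007, 0.002, -1.0]]
force: [0.8, 0.3, 0.1]
finger_gap: 0.0381
```

```bash
python3 plan.py .42 0 .17 180;python3 -c "
from h import *
c=cam('side');cv2.imwrite('pics/s12.png',c['img']);print(robot.observe()['qpos'].round(3))"
```

```text
at [ 0.415  -0.0855  0.1847] yaw 178.46 gap 0.0381 tilt [ 0.0067  0.0014 -1.    ] t 6.6667
[{"x": -0.09, "y": 2.85, "z": 0.49, "roll": -0.51, "hand": 0}, {"x": -0.11, "y": 2.85, "z": 0.49, "roll": -0.51, "hand": 0}, {"x": -0.14, "y": 2.85, "z": 0.49, "roll": -0.51, "hand": 0}]
[-0.508 -0.464 -0.462  1.569  0.007 -0.485]
```

View pics/s12.png

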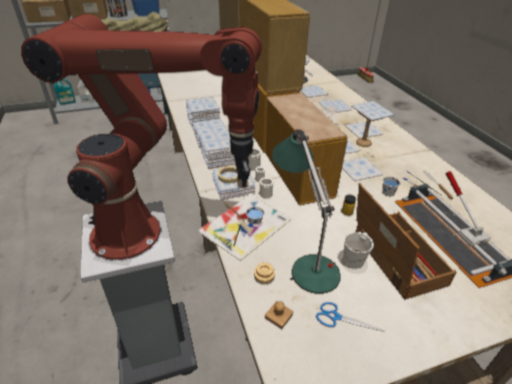

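>>> step_arm:
  motion:
    - {"x": 0, "y": 3, "z": 0, "roll": -0.5, "hand": 180}
    - {"x": 0, "y": 3, "z": 0, "roll": -0.5, "hand": 180}
    - {"x": -1, "y": 3, "z": 0, "roll": -0.5, "hand": 180}
    - {"x": -2.5, "y": 2.5, "z": 0, "roll": 0, "hand": 180}
    - {"x": -2.5, "y": 2.5, "z": 0, "roll": 0, "hand": 180}

```text
time_s: 7.13
position: [0.4752, 0.0656, 0.1879]
orientation: [[-1.0, -0.003, 0.011], [-0.003, 1.0, 0.002], [-0.011, 0.002, -1.0]]
force: [1.1, -1.8, 0.3]
finger_gap: 0.0381
```

```bash
python3 plan.py .57 .171 .15 180
```

```text
at [0.4752 0.0656 0.1879] yaw -179.85 gap 0.0381 tilt [ 0.0113  0.0016 -0.9999] t 7.1333
[{"x": -2.38, "y": 2.63, "z": 0.95, "roll": 0.04, "hand": 0}, {"x": -2.38, "y": 2.63, "z": 0.95, "roll": 0.04, "hand": 0}, {"x": -2.37, "y": 2.63, "z": 0.95, "roll": 0.04, "hand": 0}, {"x": -2.37, "y": 2.63, "z": 0.95, "roll": 0.04, "hand": 0}]
```

>>> step_arm:
  motion:
    - {"x": -2.4, "y": 2.6, "z": 0.5, "roll": 0, "hand": 180}
    - {"x": -2.4, "y": 2.6, "z": 0.9, "roll": 0, "hand": 180}
    - {"x": -2.2, "y": 2.4, "z": 1, "roll": 0, "hand": 180}
    - {"x": -1.5, "y": 1.6, "z": 1, "roll": 0, "hand": 180}
    - {"x": 0, "y": 0, "z": 0, "roll": 0, "hand": 180}

```text
time_s: 7.55
position: [0.5673, 0.1685, 0.1536]
orientation: [[-1.0, -0.008, 0.016], [-0.008, 1.0, 0.002], [-0.016, 0.002, -1.0]]
force: [0.2, -0.4, -1.0]
finger_gap: 0.0384
```

```bash
python3 plan.py .57 .171 .10 180
```

```text
at [0.5673 0.1685 0.1536] yaw -179.55 gap 0.0384 tilt [ 0.0161  0.0023 -0.9999] t 7.55
[{"x": -0.14, "y": 0.12, "z": 2.68, "roll": 0.22, "hand": 0}, {"x": -0.14, "y": 0.12, "z": 2.68, "roll": 0.22, "hand": 0}]
```

>>> step_arm:
  motion:
    - {"x": -0.1, "y": 0.1, "z": 2.0, "roll": 0, "hand": 180}
    - {"x": -0.1, "y": 0.1, "z": 2.0, "roll": 0, "hand": 180}
    - {"x": -0.1, "y": 0, "z": 1.5, "roll": 0, "hand": 180}
    - {"x": 0, "y": 0, "z": 0, "roll": 0, "hand": 180}

```text
time_s: 7.88
position: [0.5718, 0.1719, 0.0966]
orientation: [[-1.0, -0.011, 0.016], [-0.011, 1.0, 0.002], [-0.016, 0.002, -1.0]]
force: [-0.6, -0.7, -1.7]
finger_gap: 0.0379
```

Run:
```python
from v import *
np.save("now.npy",c,allow_pickle=True)
v("pics/s13.png",(230,290,130,200),8.5,[],gain=1.2)
t=cam("top");cv2.imwrite("pics/t13.png",cv2.resize(t["img"][140:230,140:290],None,fx=5,fy=5,interpolation=cv2.INTER_CUBIC))
```

```text
[0.5718 0.1719 0.0966] -179.37 [ 0.0159  0.002  -0.9999] 0.037928342393287955
```

View pics/s13.png

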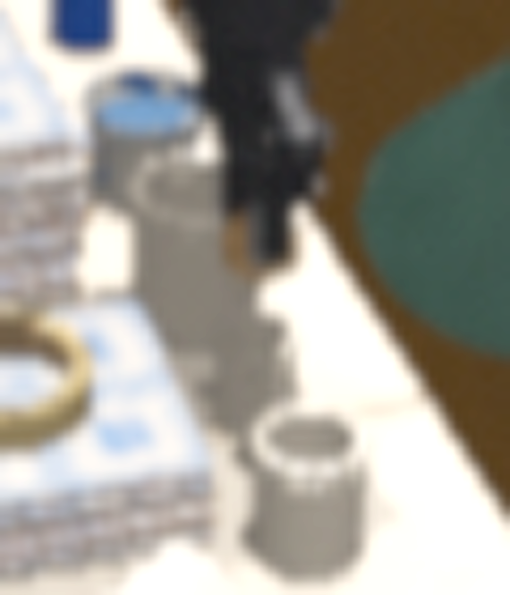

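View pics/t13.png

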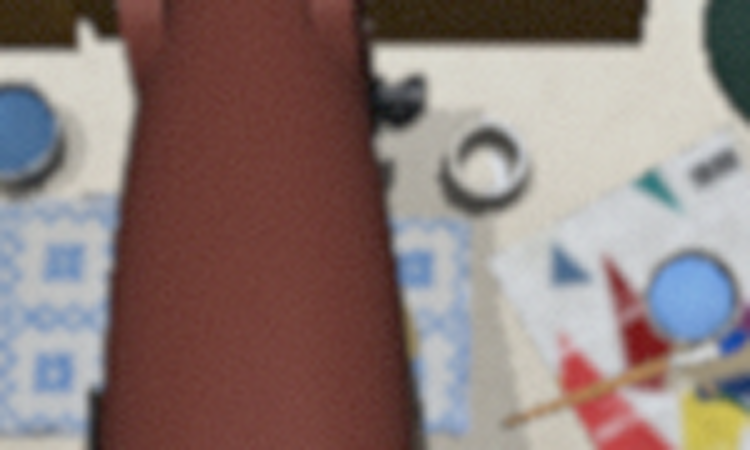

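>>> step_arm:
  motion:
    - {"x": 0, "y": 0, "z": 1.5, "roll": 0, "hand": 180}
    - {"x": 0.05, "y": 0, "z": 1.2, "roll": 0, "hand": 180}
    - {"x": 0, "y": 0, "z": 0, "roll": 0, "hand": 180}

```text
time_s: 8.23
position: [0.5754, 0.1714, 0.077]
orientation: [[-1.0, -0.01, 0.026], [-0.01, 1.0, 0.003], [-0.026, 0.002, -1.0]]
force: [-0.2, 0.0, -0.7]
finger_gap: 0.038
```

Run:
```python
from v import *
S=np.load("side0.npy",allow_pickle=True).item()
cr=(240,280,145,190);k=13
u0,u1,v0,v1=cr
L=[cv2.convertScaleAbs(cv2.resize(i["img"][v0:v1,u0:u1],None,fx=k,fy=k,interpolation=cv2.INTER_CUBIC),alpha=1.4,beta=10)[:, :390] for i in(c,S)]
cv2.imwrite("pics/s14.png",np.hstack(L))
```

```text
[0.5754 0.1714 0.077 ] -179.43 [ 0.0256  0.0026 -0.9997] 0.03797874706081865
```

View pics/s14.png

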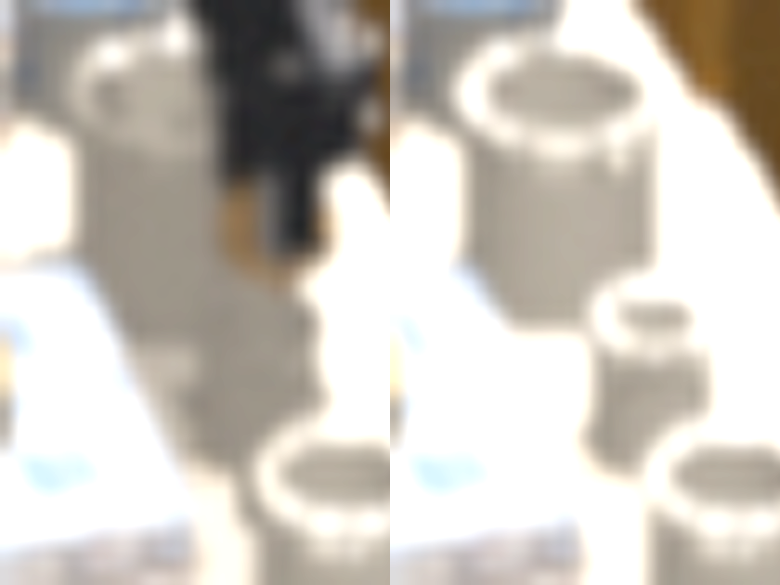

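```bash
python3 -c "
from h import *
s=robot.observe();print(s['qpos'].round(3),s['qvel'].round(3),s['position'],s['force'],s['joint_efforts'].round(1))"
```

```text
[ 7.100e-02  9.000e-02 -1.650e-01  1.289e+00  1.000e-03  6.100e-02] [ 0.004 -0.009  0.023  0.012  0.001  0.001] [0.57589554 0.1713635  0.07818437] [ 0.34924809 -0.63973788 -0.24358815] [  0.1 -53.4  48.7  -0.6   0.    0. ]
```

>>> step_arm:
  motion:
    - {"x": 0.3, "y": 0, "z": 0, "roll": 0, "hand": 180}
    - {"x": 0.2, "y": 0, "z": 0.2, "roll": 0, "hand": 180}
    - {"x": 0, "y": 0, "z": 0.5, "roll": 0, "hand": 180}
    - {"x": 0, "y": 0, "z": 0.4, "roll": 0, "hand": 180}

```text
time_s: 8.62
position: [0.5729, 0.1713, 0.0711]
orientation: [[-0.999, -0.01, 0.032], [-0.01, 1.0, 0.003], [-0.032, 0.003, -0.999]]
force: [0.0, 0.2, -0.9]
finger_gap: 0.0383
```

```bash
python3 plan.py .571 .1714 .049 180; python3 -c "
from v import *
v('pics/s15.png',(240,280,145,190),13,[],gain=1.4)"
```

```text
at [0.5729 0.1713 0.0711] yaw -179.45 gap 0.0383 tilt [ 0.0324  0.0031 -0.9995] t 8.6167
[{"x": 0.19, "y": 0.01, "z": 2.21, "roll": 0.55, "hand": 0}]
[0.5729 0.1713 0.0711] -179.45 [ 0.0324  0.0031 -0.9995] 0.03828065214139105
```

View pics/s15.png

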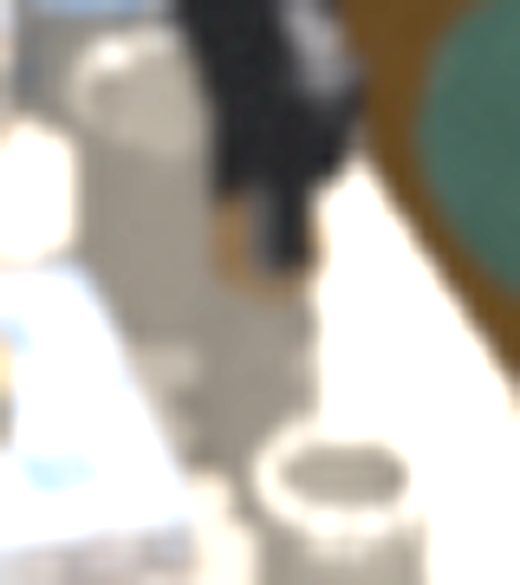

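>>> step_arm:
  motion:
    - {"x": 0, "y": 0, "z": 0, "roll": 0, "hand": 180}
    - {"x": 0, "y": 0, "z": 0, "roll": 0, "hand": 180}
    - {"x": 0, "y": 0, "z": 0, "roll": 0, "hand": 180}

```text
time_s: 8.92
position: [0.5722, 0.1713, 0.0697]
orientation: [[-0.999, -0.01, 0.031], [-0.01, 1.0, 0.003], [-0.031, 0.003, -1.0]]
force: [-0.1, 0.6, -0.1]
finger_gap: 0.0379
```

>>> step_arm:
  motion:
    - {"x": 0.3, "y": 0, "z": 0.8, "roll": 0, "hand": 180}
    - {"x": 0, "y": 0, "z": 0, "roll": 0, "hand": 180}

```text
time_s: 9.08
position: [0.5696, 0.1713, 0.0612]
orientation: [[-0.999, -0.01, 0.031], [-0.01, 1.0, 0.003], [-0.031, 0.003, -1.0]]
force: [0.2, -0.8, -1.3]
finger_gap: 0.038
```

>>> step_arm:
  motion:
    - {"x": -0.1, "y": 0, "z": 0.4, "roll": 0, "hand": 180}
    - {"x": 0, "y": 0, "z": 0, "roll": 0, "hand": 180}

```text
time_s: 9.25
position: [0.5704, 0.1713, 0.0564]
orientation: [[-0.999, -0.01, 0.031], [-0.01, 1.0, 0.003], [-0.031, 0.003, -1.0]]
force: [0.6, -0.4, -1.4]
finger_gap: 0.0382
```

>>> step_arm:
  motion:
    - {"x": 0, "y": 0, "z": 0.4, "roll": 0, "hand": 180}
    - {"x": 0, "y": 0, "z": 0, "roll": 0, "hand": 180}

```text
time_s: 9.42
position: [0.5705, 0.1714, 0.0518]
orientation: [[-0.999, -0.01, 0.03], [-0.01, 1.0, 0.003], [-0.03, 0.003, -1.0]]
force: [-0.0, 0.5, -0.3]
finger_gap: 0.0378
```

```bash
python3 -c "
from v import *
print(s['force'],s['wrist_torque'])
v('pics/s16.png',(240,280,145,190),13,[],gain=1.4)"
```

```text
[0.5705 0.1714 0.0518] -179.44 [ 0.0305  0.003  -0.9995] 0.03781580349607157
[-0.00735806  0.53526855 -0.30272123] [ 0.08175547 -0.01316002  0.0200228 ]
```

View pics/s16.png

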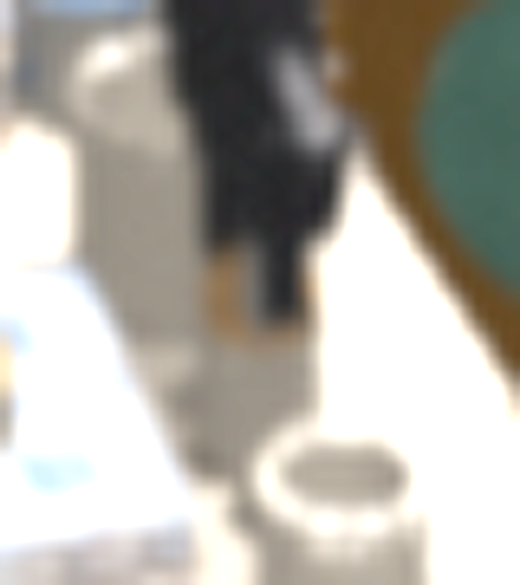

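>>> step_arm:
  motion:
    - {"x": 0, "y": 0, "z": 0.25, "roll": 0, "hand": 180}
    - {"x": 0, "y": 0, "z": 0, "roll": 0, "hand": 180}

```text
time_s: 9.63
position: [0.5712, 0.1715, 0.0499]
orientation: [[-0.999, -0.01, 0.032], [-0.01, 1.0, 0.003], [-0.032, 0.003, -0.999]]
force: [0.3, 0.4, -2.0]
finger_gap: 0.0379
```

>>> step_arm:
  motion:
    - {"x": 0, "y": 0, "z": 0.2, "roll": 0, "hand": 180}
    - {"x": 0, "y": 0, "z": 0, "roll": 0, "hand": 180}

```text
time_s: 9.8
position: [0.5725, 0.172, 0.0493]
orientation: [[-0.999, -0.01, 0.034], [-0.01, 1.0, 0.004], [-0.034, 0.004, -0.999]]
force: [-0.6, -0.1, -0.5]
finger_gap: 0.0378
```

```bash
python3 -c "
from v import *
print(s['force'],s['wrist_torque'],s['joint_efforts'].round(2))
v('pics/s17.png',(240,280,145,190),13,[],gain=1.4)"
```

```text
[0.5725 0.172  0.0493] -179.43 [ 0.0344  0.0043 -0.9994] 0.037817848829129905
[-0.60675475 -0.0887431  -0.48964845] [ 0.03749865  0.10156075 -0.00816469] [ -0.32 -53.78  49.46  -0.55  -0.12   0.  ]
```

View pics/s17.png

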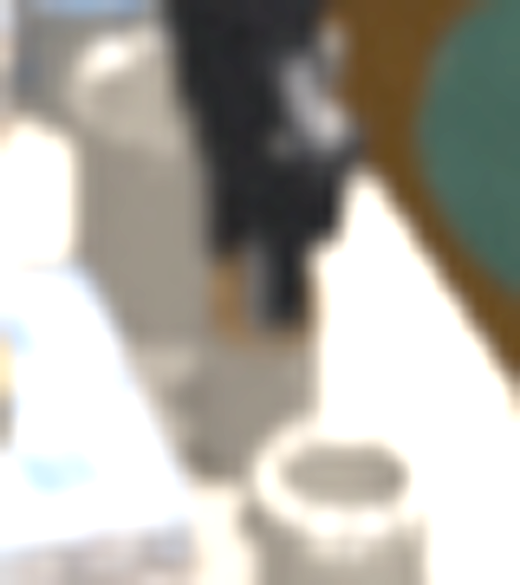

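>>> step_arm:
  motion:
    - {"x": 0, "y": 0, "z": 0.4, "roll": 0, "hand": 180}
    - {"x": 0, "y": 0, "z": 0, "roll": 0, "hand": 180}

```text
time_s: 10.02
position: [0.5749, 0.172, 0.049]
orientation: [[-0.999, -0.01, 0.04], [-0.01, 1.0, 0.004], [-0.04, 0.004, -0.999]]
force: [-0.8, 0.7, -0.9]
finger_gap: 0.0378
```

>>> step_arm:
  motion:
    - {"x": 0.2, "y": 0, "z": -0.1, "roll": 0, "hand": 180}
    - {"x": 0, "y": 0, "z": 0, "roll": 0, "hand": 120}
    - {"x": 0, "y": 0, "z": 0, "roll": 0, "hand": 100}
    - {"x": 0, "y": 0, "z": 0, "roll": 0, "hand": 90}
    - {"x": 0, "y": 0, "z": 0, "roll": 0, "hand": 90}

```text
time_s: 10.43
position: [0.5722, 0.1716, 0.0493]
orientation: [[-0.999, -0.01, 0.039], [-0.01, 1.0, 0.003], [-0.039, 0.003, -0.999]]
force: [0.3, 0.4, 0.2]
finger_gap: 0.0552
```

>>> step_arm:
  motion:
    - {"x": 0, "y": 0, "z": -1, "roll": 0, "hand": 90}
    - {"x": 0, "y": 0, "z": -2.5, "roll": 0, "hand": 90}
    - {"x": 0, "y": 0, "z": -3, "roll": 0, "hand": 90}
    - {"x": 0, "y": 0, "z": -3, "roll": 0, "hand": 90}
    - {"x": 0, "y": 0, "z": -2, "roll": 0, "hand": 60}

```text
time_s: 10.85
position: [0.5627, 0.1707, 0.1631]
orientation: [[-1.0, -0.01, 0.026], [-0.01, 1.0, 0.002], [-0.026, 0.002, -1.0]]
force: [0.2, -0.2, 1.1]
finger_gap: 0.0647
```

```bash
python3 -c "
from v import *
S=np.load('side0.npy',allow_pickle=True).item()
cr=(235,285,135,205)
from h import *
R=(0,0,255);G=(0,255,0)
x,y=.5735,.173
overlay(c,cr,8,[],'a.png');overlay(S,cr,8,[],'b.png')
cv2.imwrite('pics/s18.png',np.hstack([cv2.imread('a.png'),cv2.imread('b.png')]))"
```

```text
[0.5627 0.1707 0.1631] -179.44 [ 0.0259  0.0023 -0.9997] 0.06466300941261037
```

View pics/s18.png

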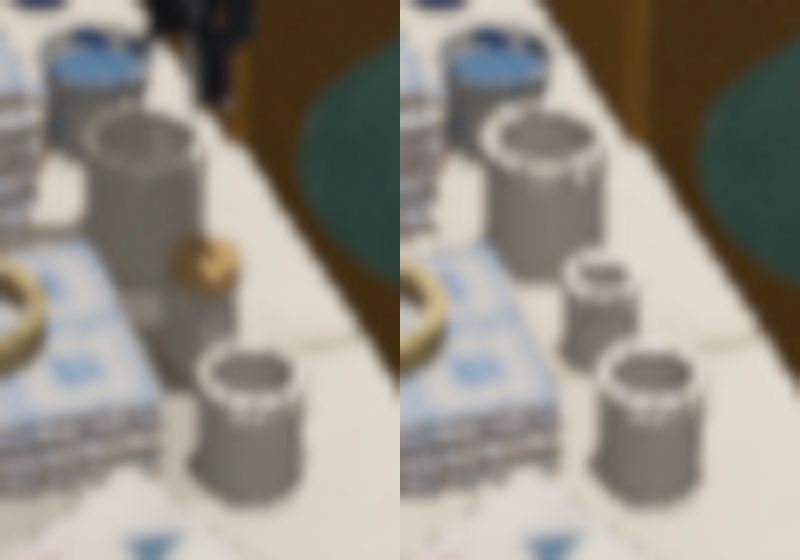

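>>> step_arm:
  motion:
    - {"x": 2, "y": -2, "z": -1, "roll": 0, "hand": 40}
    - {"x": 3, "y": -3, "z": -1, "roll": 0, "hand": 40}
    - {"x": 3, "y": -3, "z": 0, "roll": 0, "hand": 40}
    - {"x": 3, "y": -3, "z": 0, "roll": 0, "hand": 40}
    - {"x": 3, "y": -3.5, "z": 0, "roll": 0, "hand": 40}

```text
time_s: 11.32
position: [0.4296, 0.0295, 0.1863]
orientation: [[-0.999, -0.018, 0.037], [-0.018, 1.0, 0.003], [-0.037, 0.002, -0.999]]
force: [0.2, -0.7, -0.0]
finger_gap: 0.072
```

>>> step_arm:
  motion:
    - {"x": 1, "y": -4, "z": 0, "roll": 0, "hand": 40}
    - {"x": 0, "y": -4, "z": 0, "roll": 0, "hand": 40}
    - {"x": 0, "y": -4, "z": 0, "roll": 0, "hand": 40}
    - {"x": 0, "y": -4, "z": 0, "roll": 0, "hand": 40}
    - {"x": 0, "y": -4, "z": 0, "roll": 0, "hand": 40}

```text
time_s: 11.73
position: [0.4178, -0.176, 0.1898]
orientation: [[-0.999, -0.023, 0.044], [-0.023, 1.0, -0.001], [-0.044, -0.002, -0.999]]
force: [1.7, -0.5, -0.1]
finger_gap: 0.0718
```

```bash
python3 plan.py .411 -.3385 .12 180;python3 -c "
from v import *
S=np.load('side0.npy',allow_pickle=True).item()
cr=(240,290,245,295);k=8
overlay(c,cr,k,[],'a.png');overlay(S,cr,k,[],'b.png')
cv2.imwrite('pics/s19.png',np.hstack([cv2.imread('a.png'),cv2.imread('b.png')]))"
```

```text
at [ 0.4178 -0.176   0.1898] yaw -178.69 gap 0.0718 tilt [ 4.37e-02 -7.00e-04 -9.99e-01] t 11.7333
[{"x": 0.21, "y": -3.25, "z": 1.4, "roll": 0.26, "hand": 0}, {"x": 0.2, "y": -3.25, "z": 1.4, "roll": 0.26, "hand": 0}, {"x": 0.18, "y": -3.25, "z": 1.4, "roll": 0.26, "hand": 0}, {"x": 0.17, "y": -3.25, "z": 1.4, "roll": 0.26, "hand": 0}, {"x": 0.15, "y": -3.25, "z": 1.4, "roll": 0.26, "hand": 0}]
[ 0.4178 -0.176   0.1898] -178.69 [ 4.37e-02 -7.00e-04 -9.99e-01] 0.07175791024309748
```

View pics/s19.png

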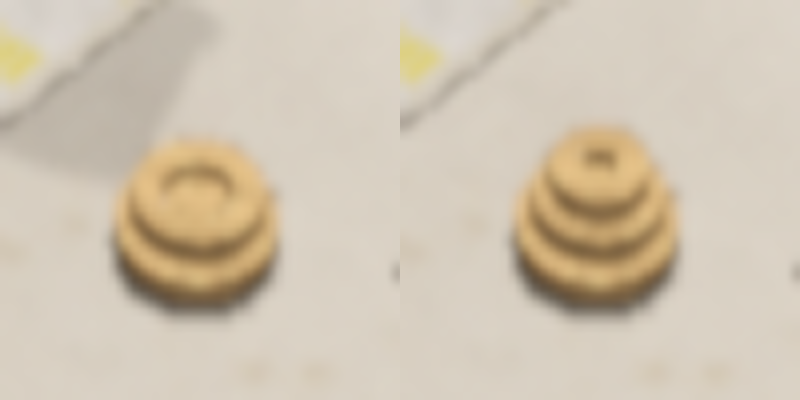

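>>> step_arm:
  motion:
    - {"x": 0.2, "y": -3.3, "z": 0.5, "roll": 0.3, "hand": 40}
    - {"x": 0.2, "y": -3.3, "z": 1, "roll": 0.3, "hand": 40}
    - {"x": 0.2, "y": -3.3, "z": 1.5, "roll": 0.3, "hand": 40}
    - {"x": 0.2, "y": -3.2, "z": 1.5, "roll": 0.3, "hand": 40}
    - {"x": 0.1, "y": -2, "z": 1.5, "roll": 0, "hand": 40}

```text
time_s: 12.2
position: [0.4124, -0.3434, 0.1345]
orientation: [[-0.999, 0.006, 0.05], [0.006, 1.0, -0.011], [-0.05, -0.011, -0.999]]
force: [-0.8, -0.4, 1.1]
finger_gap: 0.0719
```

```bash
python3 plan.py .4117 -.3385 .018 180
```

```text
at [ 0.4124 -0.3434  0.1345] yaw 179.67 gap 0.0719 tilt [ 0.0502 -0.0112 -0.9987] t 12.2
[{"x": 0.02, "y": 0.16, "z": 3.88, "roll": -0.11, "hand": 0}, {"x": 0.02, "y": 0.16, "z": 3.88, "roll": -0.11, "hand": 0}, {"x": 0.02, "y": 0.16, "z": 3.88, "roll": -0.11, "hand": 0}]
```

>>> step_arm:
  motion:
    - {"x": 0.15, "y": 0.3, "z": 2.5, "roll": 0, "hand": 40}
    - {"x": 0.15, "y": 0.3, "z": 2.5, "roll": 0, "hand": 40}
    - {"x": 0.1, "y": 0, "z": 2.5, "roll": 0, "hand": 40}
    - {"x": 0, "y": 0, "z": 0, "roll": 0, "hand": 40}

```text
time_s: 12.53
position: [0.4101, -0.3433, 0.0551]
orientation: [[-0.999, 0.014, 0.049], [0.013, 1.0, -0.011], [-0.049, -0.011, -0.999]]
force: [-1.6, 0.6, -0.9]
finger_gap: 0.0723
```

```bash
python3 plan.py .4117 -.3385 .018 180; python3 -c "
from v import *
v('pics/s20.png',(240,295,225,285),10,[],gain=1.2)"
```

```text
at [ 0.4101 -0.3433  0.0551] yaw 179.25 gap 0.0723 tilt [ 0.049  -0.0113 -0.9987] t 12.5333
[{"x": -0.16, "y": 0.48, "z": 3.71, "roll": -0.75, "hand": 0}]
[ 0.4101 -0.3433  0.0551] 179.25 [ 0.049  -0.0113 -0.9987] 0.07234060853319207
```

View pics/s20.png

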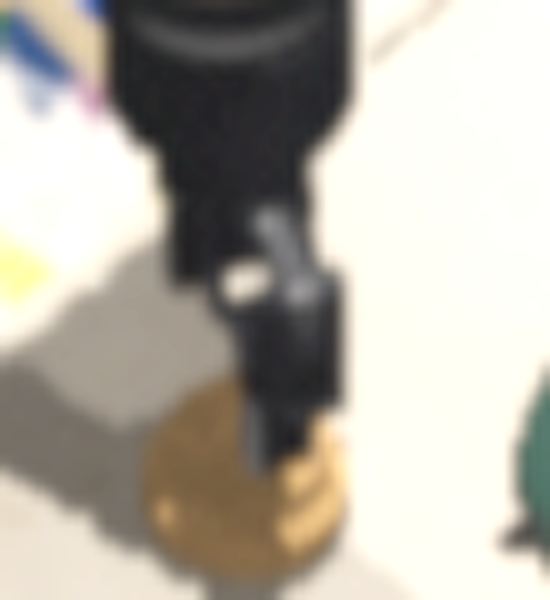

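>>> step_arm:
  motion:
    - {"x": 0, "y": 0, "z": 0, "roll": 0, "hand": 40}
    - {"x": 0, "y": 0.5, "z": 1.5, "roll": 0, "hand": 40}
    - {"x": 0, "y": 0, "z": 1.2, "roll": 0, "hand": 40}
    - {"x": 0, "y": 0, "z": 0.8, "roll": 0, "hand": 40}
    - {"x": 0, "y": 0, "z": 0, "roll": 0, "hand": 40}

```text
time_s: 13.0
position: [0.4161, -0.3432, 0.0304]
orientation: [[-0.998, 0.012, 0.056], [0.011, 1.0, -0.022], [-0.057, -0.021, -0.998]]
force: [-0.6, 0.1, -0.1]
finger_gap: 0.072
```

```bash
python3 plan.py .4117 -.3385 .018 180; python3 -c "
from v import *
v('pics/s21.png',(240,295,225,285),10,[],gain=1.2)"
```

```text
at [ 0.4161 -0.3432  0.0304] yaw 179.37 gap 0.072 tilt [ 0.0565 -0.0219 -0.9982] t 13.0
[{"x": 0.45, "y": 0.46, "z": 1.24, "roll": -0.63, "hand": 0}]
[ 0.4161 -0.3432  0.0304] 179.37 [ 0.0565 -0.0219 -0.9982] 0.07201382589858908
```

View pics/s21.png

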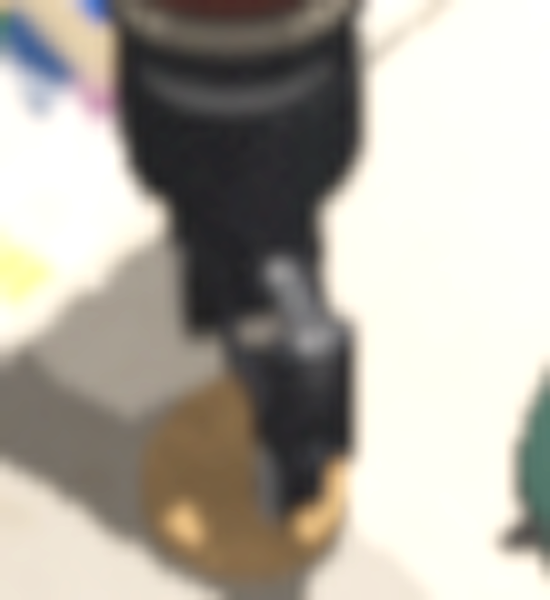

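>>> step_arm:
  motion:
    - {"x": 0, "y": 0, "z": 0, "roll": 0, "hand": 40}
    - {"x": 0.5, "y": 0.5, "z": 1.2, "roll": 0, "hand": 40}
    - {"x": 0, "y": 0, "z": 0, "roll": 0, "hand": 40}

```text
time_s: 13.3
position: [0.4131, -0.3404, 0.0215]
orientation: [[-0.998, 0.012, 0.059], [0.011, 1.0, -0.025], [-0.059, -0.025, -0.998]]
force: [-0.4, 0.1, -0.6]
finger_gap: 0.0722
```

```bash
python3 plan.py .4117 -.3385 .018 180; python3 -c "
from v import *
print(s['qpos'].round(3), s['qvel'].round(3))
v('pics/s22.png',(240,295,225,285),10,[],gain=1.2)"
```

```text
at [ 0.4131 -0.3404  0.0215] yaw 179.39 gap 0.0722 tilt [ 0.059  -0.0255 -0.9979] t 13.3
[{"x": 0.14, "y": 0.19, "z": 0.35, "roll": -0.61, "hand": 0}]
[ 0.4131 -0.3404  0.0215] 179.39 [ 0.059  -0.0255 -0.9979] 0.0722086933458518
[-0.954 -0.118 -0.478  1.156  0.033 -0.942] [-0.002 -0.009  0.088  0.027  0.001  0.003]
```

View pics/s22.png

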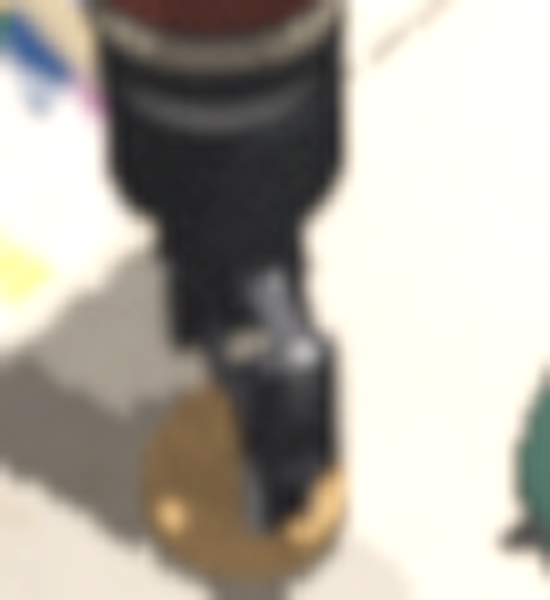

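>>> step_arm:
  motion:
    - {"x": 0, "y": 0, "z": 0, "roll": 0, "hand": 40}
    - {"x": 0.1, "y": 0.2, "z": 0.8, "roll": 0, "hand": 40}
    - {"x": 0, "y": 0, "z": 0, "roll": 0, "hand": 40}

```text
time_s: 13.6
position: [0.4148, -0.3417, 0.0174]
orientation: [[-0.998, 0.013, 0.063], [0.011, 0.999, -0.031], [-0.063, -0.03, -0.998]]
force: [-0.8, 1.1, -0.4]
finger_gap: 0.0722
```

>>> step_arm:
  motion:
    - {"x": 0, "y": 0, "z": 0, "roll": 0, "hand": 90}
    - {"x": 0, "y": 0, "z": 0, "roll": 0, "hand": 110}
    - {"x": 0, "y": 0, "z": 0, "roll": 0, "hand": 120}
    - {"x": 0, "y": 0, "z": 0, "roll": 0, "hand": 130}
  force: 25

```text
time_s: 13.93
position: [0.4152, -0.3419, 0.0181]
orientation: [[-0.998, 0.012, 0.063], [0.01, 0.999, -0.031], [-0.064, -0.03, -0.998]]
force: [-0.5, 0.0, -0.0]
finger_gap: 0.0514
```

```bash
python3 -c "
from v import *
v('pics/s23.png',(240,295,225,285),10,[],gain=1.2)"
```

```text
[ 0.4152 -0.3419  0.0181] 179.4 [ 0.0633 -0.031  -0.9975] 0.051448957601160784
```

View pics/s23.png

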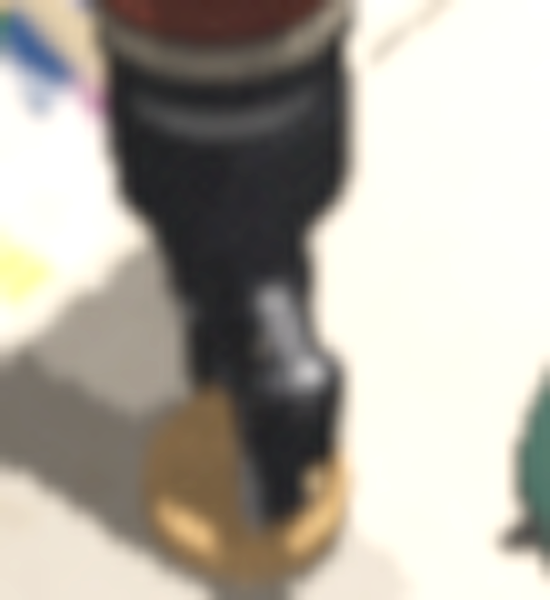

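>>> step_arm:
  motion:
    - {"x": 0, "y": 0, "z": 0, "roll": 0, "hand": 150}
    - {"x": 0, "y": 0, "z": -1.5, "roll": 0, "hand": 150}
    - {"x": 0, "y": 0, "z": -3, "roll": 0, "hand": 150}
    - {"x": 0, "y": 0, "z": -4, "roll": 0, "hand": 150}
    - {"x": 0, "y": 0, "z": -4, "roll": 0, "hand": 150}
  force: 30

```text
time_s: 14.4
position: [0.4031, -0.3325, 0.1358]
orientation: [[-0.999, 0.012, 0.053], [0.011, 1.0, -0.017], [-0.053, -0.016, -0.998]]
force: [-0.2, -0.4, -1.0]
finger_gap: 0.0514
```

```bash
python3 -c "
from v import *
print(s['qpos'].round(3),s['qvel'].round(2))
v('pics/s24.png',(230,300,205,285),7.5,[],gain=1.2)"
```

```text
[ 0.4031 -0.3325  0.1358] 179.34 [ 0.0527 -0.0166 -0.9985] 0.05139692575416113
[-0.962 -0.204 -0.344  1.386  0.034 -0.949] [-0.04 -0.21  0.68  0.92  0.   -0.03]
```

View pics/s24.png

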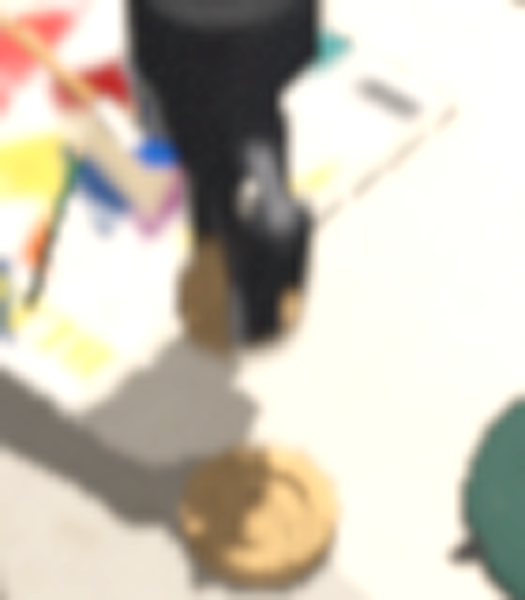

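>>> step_arm:
  motion:
    - {"x": 0, "y": 1, "z": -3, "roll": 0, "hand": 150}
    - {"x": -0.3, "y": 3, "z": -2, "roll": 0, "hand": 150}
    - {"x": -0.3, "y": 4, "z": 0, "roll": 0, "hand": 150}
    - {"x": -0.3, "y": 4, "z": 0, "roll": 0, "hand": 150}
    - {"x": -0.3, "y": 4, "z": 0, "roll": 0, "hand": 150}

```text
time_s: 14.87
position: [0.4173, -0.1785, 0.1985]
orientation: [[-0.998, 0.023, 0.066], [0.021, 0.999, -0.035], [-0.066, -0.034, -0.997]]
force: [1.2, 0.1, 0.2]
finger_gap: 0.0511
```

>>> step_arm:
  motion:
    - {"x": 0, "y": 4, "z": 0, "roll": 0, "hand": 150}
    - {"x": 0, "y": 4, "z": 0, "roll": 0, "hand": 150}
    - {"x": 0, "y": 4, "z": 0, "roll": 0, "hand": 150}
    - {"x": -0.5, "y": 3, "z": 0, "roll": 0, "hand": 150}
    - {"x": -2, "y": 2.5, "z": 0, "roll": 0, "hand": 150}

```text
time_s: 15.28
position: [0.4449, 0.0051, 0.195]
orientation: [[-0.997, 0.025, 0.071], [0.022, 0.999, -0.037], [-0.072, -0.036, -0.997]]
force: [1.5, -1.0, -0.6]
finger_gap: 0.0513
```

```bash
python3 plan.py .558 .066 .15 180
```

```text
at [0.4449 0.0051 0.195 ] yaw 178.73 gap 0.0513 tilt [ 0.0707 -0.0375 -0.9968] t 15.2833
[{"x": -2.79, "y": 1.59, "z": 1.13, "roll": -0.32, "hand": 0}, {"x": -2.8, "y": 1.57, "z": 1.13, "roll": -0.32, "hand": 0}, {"x": -2.81, "y": 1.55, "z": 1.13, "roll": -0.32, "hand": 0}, {"x": -2.82, "y": 1.54, "z": 1.13, "roll": -0.32, "hand": 0}]
```

>>> step_arm:
  motion:
    - {"x": 0, "y": 0, "z": 0, "roll": 0, "hand": 150}
    - {"x": 0, "y": 0, "z": 0, "roll": 0, "hand": 150}

```text
time_s: 15.45
position: [0.4465, 0.0104, 0.1945]
orientation: [[-0.997, 0.017, 0.072], [0.015, 0.999, -0.036], [-0.073, -0.035, -0.997]]
force: [-1.3, -0.2, -0.3]
finger_gap: 0.0511
```

>>> step_arm:
  motion:
    - {"x": 0, "y": 0, "z": -3, "roll": 0, "hand": 150}
    - {"x": 0, "y": 0, "z": 0, "roll": 0, "hand": 150}

```text
time_s: 15.62
position: [0.4434, 0.0116, 0.2238]
orientation: [[-0.997, 0.016, 0.069], [0.013, 0.999, -0.035], [-0.07, -0.034, -0.997]]
force: [0.8, -0.9, -0.3]
finger_gap: 0.0514
```

>>> step_arm:
  motion:
    - {"x": 0, "y": 0, "z": 3, "roll": 0, "hand": 150}
    - {"x": 0, "y": 0, "z": 0, "roll": 0, "hand": 150}

```text
time_s: 15.78
position: [0.4463, 0.0086, 0.1948]
orientation: [[-0.997, 0.018, 0.072], [0.015, 0.999, -0.037], [-0.073, -0.036, -0.997]]
force: [-0.9, 0.5, -3.1]
finger_gap: 0.0513
```

>>> step_arm:
  motion:
    - {"x": -3, "y": 0, "z": 0, "roll": 0, "hand": 150}
    - {"x": 0, "y": 0, "z": 0, "roll": 0, "hand": 150}

```text
time_s: 15.95
position: [0.4758, 0.0064, 0.1966]
orientation: [[-0.997, 0.021, 0.07], [0.018, 0.999, -0.037], [-0.071, -0.035, -0.997]]
force: [0.1, 0.5, 0.0]
finger_gap: 0.051
```

>>> step_arm:
  motion:
    - {"x": 3, "y": 0, "z": 0, "roll": 0, "hand": 150}
    - {"x": 0, "y": 0, "z": 0, "roll": 0, "hand": 150}

```text
time_s: 16.12
position: [0.4445, 0.0055, 0.1935]
orientation: [[-0.998, 0.022, 0.064], [0.02, 0.999, -0.036], [-0.065, -0.034, -0.997]]
force: [-1.0, 0.6, -0.6]
finger_gap: 0.0511
```

>>> step_arm:
  motion:
    - {"x": -4, "y": 0, "z": 0, "roll": 0, "hand": 150}
    - {"x": 0, "y": 0, "z": 0, "roll": 0, "hand": 150}
    - {"x": 4, "y": 0, "z": 0, "roll": 0, "hand": 150}
    - {"x": 0, "y": 0, "z": 0, "roll": 0, "hand": 150}

```text
time_s: 16.45
position: [0.4395, 0.0034, 0.1872]
orientation: [[-0.999, 0.027, 0.047], [0.026, 0.999, -0.032], [-0.047, -0.031, -0.998]]
force: [0.4, -0.2, -0.6]
finger_gap: 0.0511
```

>>> step_arm:
  motion:
    - {"x": -4, "y": 0, "z": 0, "roll": 0, "hand": 150}
    - {"x": 0, "y": 0, "z": 0, "roll": 0, "hand": 150}
    - {"x": 4, "y": 0, "z": 0, "roll": 0, "hand": 150}
    - {"x": 0, "y": 0, "z": 0, "roll": 0, "hand": 150}

```text
time_s: 16.78
position: [0.4343, 0.0017, 0.1809]
orientation: [[-0.999, 0.031, 0.03], [0.031, 0.999, -0.028], [-0.03, -0.027, -0.999]]
force: [0.7, 1.1, -0.3]
finger_gap: 0.051
```

>>> step_arm:
  motion:
    - {"x": -3, "y": 3, "z": 0, "roll": 0, "hand": 150}
    - {"x": 0, "y": 0, "z": 0, "roll": 0, "hand": 150}
    - {"x": 3, "y": -3, "z": 0, "roll": 0, "hand": 150}
    - {"x": 0, "y": 0, "z": 0, "roll": 0, "hand": 150}

```text
time_s: 17.12
position: [0.4319, 0.0002, 0.1796]
orientation: [[-0.999, 0.034, 0.024], [0.033, 0.999, -0.027], [-0.024, -0.026, -0.999]]
force: [0.3, 0.4, 0.4]
finger_gap: 0.0511
```

>>> step_arm:
  motion:
    - {"x": -3.5, "y": 1.8, "z": 0, "roll": -0.5, "hand": 150}
    - {"x": -3.5, "y": 1.9, "z": 0.5, "roll": -0.5, "hand": 150}
    - {"x": -3.5, "y": 1.8, "z": 1, "roll": -0.5, "hand": 150}
    - {"x": -2, "y": 1, "z": 1, "roll": -0.5, "hand": 150}
    - {"x": 0, "y": 0, "z": 0, "roll": 0, "hand": 150}

```text
time_s: 17.53
position: [0.565, 0.0581, 0.162]
orientation: [[-0.999, 0.009, 0.035], [0.008, 1.0, -0.03], [-0.035, -0.03, -0.999]]
force: [-0.4, -0.0, 0.1]
finger_gap: 0.0512
```

```bash
python3 plan.py .558 .066 .10 180;python3 - <<'E'
from v import *
v("pics/s25.png",(230,290,130,200),8.5,[],gain=1.2)
E
```

```text
at [0.565  0.0581 0.162 ] yaw 179.56 gap 0.0512 tilt [ 0.0347 -0.0303 -0.9989] t 17.5333
[{"x": 0.35, "y": 0.39, "z": 3.1, "roll": -0.22, "hand": 0}, {"x": 0.35, "y": 0.39, "z": 3.1, "roll": -0.22, "hand": 0}]
[0.565  0.0581 0.162 ] 179.56 [ 0.0347 -0.0303 -0.9989] 0.0512453311021444
```

View pics/s25.png

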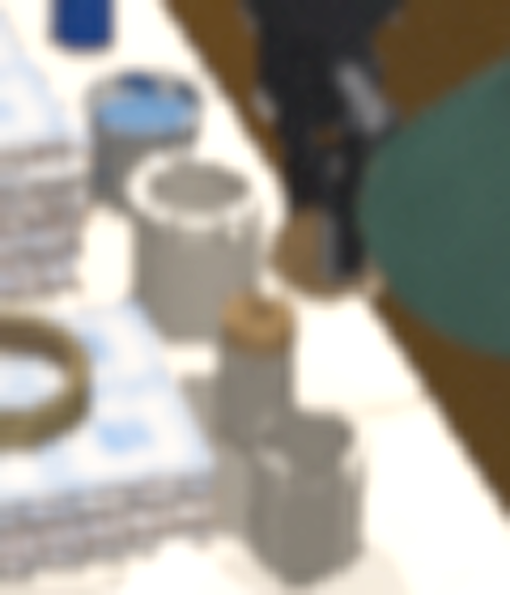

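>>> step_arm:
  motion:
    - {"x": 0.8, "y": 1, "z": 2.5, "roll": 0, "hand": 150}
    - {"x": 0.3, "y": 0, "z": 2, "roll": 0, "hand": 150}
    - {"x": 0, "y": 0, "z": 0, "roll": 0, "hand": 150}

```text
time_s: 17.83
position: [0.5555, 0.064, 0.1206]
orientation: [[-0.999, 0.012, 0.039], [0.01, 0.999, -0.032], [-0.039, -0.031, -0.999]]
force: [-1.2, -0.3, -1.3]
finger_gap: 0.0511
```

```bash
python3 plan.py .558 .066 .085 180;python3 - <<'E'
from v import *
S=np.load("side0.npy",allow_pickle=True).item()
cr=(245,290,155,205);k=11
u0,u1,v0,v1=cr
L=[cv2.convertScaleAbs(cv2.resize(i["img"][v0:v1,u0:u1],None,fx=k,fy=k,interpolation=cv2.INTER_CUBIC),alpha=1.3,beta=10)[:, :390] for i in(c,S)]
cv2.imwrite("pics/s26.png",np.hstack(L))
E
```

```text
at [0.5555 0.064  0.1206] yaw 179.41 gap 0.0511 tilt [ 0.039  -0.0318 -0.9987] t 17.8333
[{"x": -0.24, "y": 0.2, "z": 3.56, "roll": -0.59, "hand": 0}]
[0.5555 0.064  0.1206] 179.41 [ 0.039  -0.0318 -0.9987] 0.05105769418890514
```

View pics/s26.png

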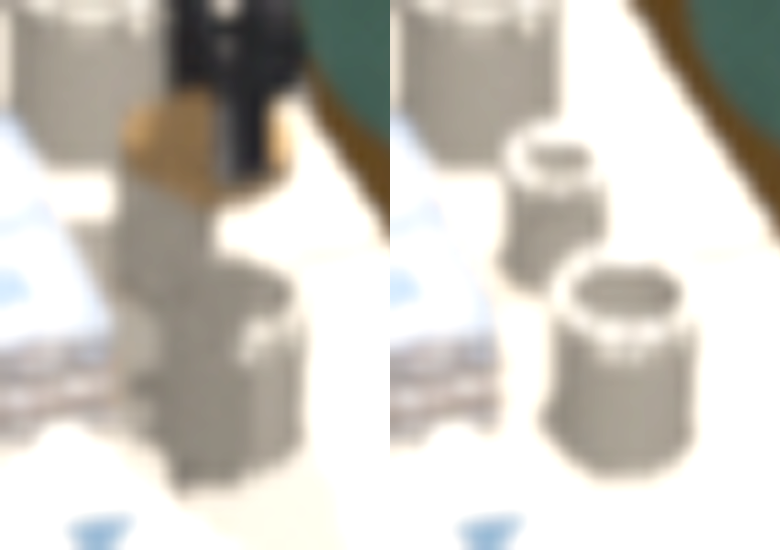

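Run:
```python
from h import *
c=cam("side");S=np.load("side0.npy",allow_pickle=True).item()
s=robot.observe();p=s["position"];R=(0,0,255);G=(0,255,0);B=(255,0,0)
cr=(245,290,155,205);k=11
x,y,z=p
overlay(c,cr,k,[(x,y,z+.008,.027,R),(x,y,z+.024,.027,B)],"a.png")
overlay(S,cr,k,[(.558,.066,.068,.028,R),(.558,.066,0,.028,G)],"b.png")
cv2.imwrite("pics/s27.png",np.hstack([cv2.imread("a.png")[:,:390],cv2.imread("b.png")[:,:390]]))
```

```text
(no output)
```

View pics/s27.png

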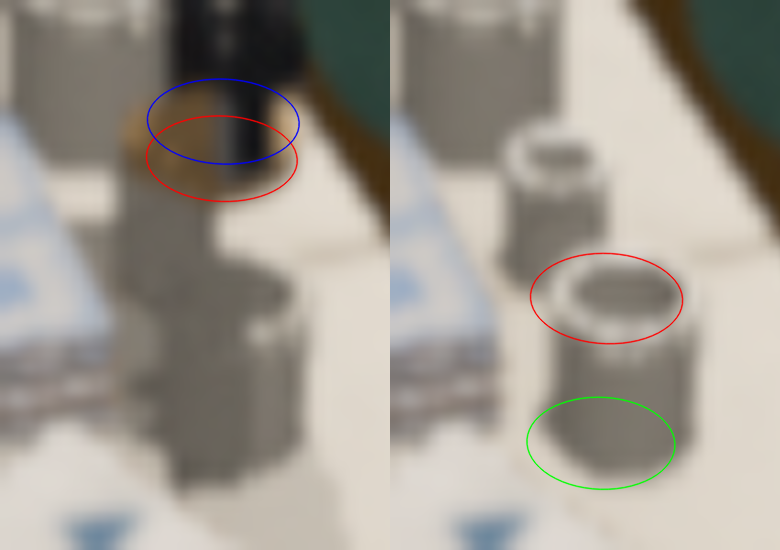

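>>> step_arm:
  motion:
    - {"x": 0, "y": 0, "z": 0, "roll": 0, "hand": 150}
    - {"x": -0.3, "y": 0.1, "z": 2.8, "roll": 0, "hand": 150}
    - {"x": 0, "y": 0, "z": 0, "roll": 0, "hand": 150}

```text
time_s: 18.18
position: [0.5642, 0.0622, 0.1023]
orientation: [[-0.999, 0.014, 0.051], [0.012, 0.999, -0.033], [-0.051, -0.032, -0.998]]
force: [-1.7, 0.7, -2.7]
finger_gap: 0.051
```

```bash
cat > pair.py <<'E'
from h import *
import sys
c=cam("side");S=np.load("side0.npy",allow_pickle=True).item()
s=robot.observe();print(s["position"].round(4),s["orientation"][:,2].round(4),s["force"].round(1))
fn=sys.argv[1];cr=tuple(map(int,sys.argv[2:6]));k=float(sys.argv[6])
u0,u1,v0,v1=cr
L=[cv2.convertScaleAbs(cv2.resize(i["img"][v0:v1,u0:u1],None,fx=k,fy=k,interpolation=cv2.INTER_CUBIC),alpha=1.15,beta=10)[:, :395] for i in(c,S)]
cv2.imwrite(fn,np.hstack(L))
E
python3 plan.py .5595 .064 .06 180; python3 pair.py pics/s28.png 250 285 160 205 11
```

```text
at [0.5642 0.0622 0.1023] yaw 179.29 gap 0.051 tilt [ 0.0508 -0.0332 -0.9982] t 18.1833
[{"x": 0.23, "y": 0.09, "z": 2.11, "roll": -0.36, "hand": 0}, {"x": 0.23, "y": 0.09, "z": 2.11, "roll": -0.36, "hand": 0}]
[0.5657 0.062  0.106 ] [ 0.0548 -0.0337 -0.9979] [ 1.  -1.   0.9]
```

View pics/s28.png

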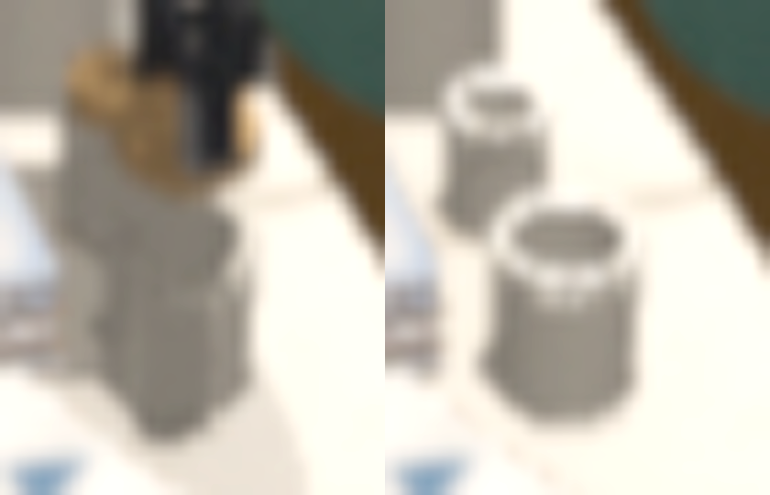

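>>> step_arm:
  motion:
    - {"x": 0.7, "y": 0.15, "z": 1.5, "roll": 0, "hand": 150}
    - {"x": 0.2, "y": 0, "z": 1.5, "roll": 0, "hand": 150}
    - {"x": 0, "y": 0, "z": 0.3, "roll": 0, "hand": 150}
    - {"x": 0, "y": 0, "z": 0, "roll": 0, "hand": 150}

```text
time_s: 18.57
position: [0.5624, 0.0613, 0.0818]
orientation: [[-0.998, 0.015, 0.065], [0.013, 0.999, -0.035], [-0.065, -0.034, -0.997]]
force: [0.5, 0.1, -0.5]
finger_gap: 0.0513
```

```bash
python3 plan.py .561 .062 .06 180; python3 pair.py pics/s29.png 250 285 160 205 11;python3 plan.py .561 .062 .06 180
```

```text
at [0.5624 0.0613 0.0818] yaw 179.24 gap 0.0513 tilt [ 0.0649 -0.035  -0.9973] t 18.5667
[{"x": 0.15, "y": 0.07, "z": 2.18, "roll": -0.76, "hand": 0}]
[0.5628 0.0612 0.0823] [ 0.0656 -0.0351 -0.9972] [0.  0.6 0.2]
at [0.5628 0.0612 0.0823] yaw 179.24 gap 0.0512 tilt [ 0.0656 -0.0351 -0.9972] t 18.6167
[{"x": 0.18, "y": 0.07, "z": 2.23, "roll": -0.76, "hand": 0}]
```

View pics/s29.png

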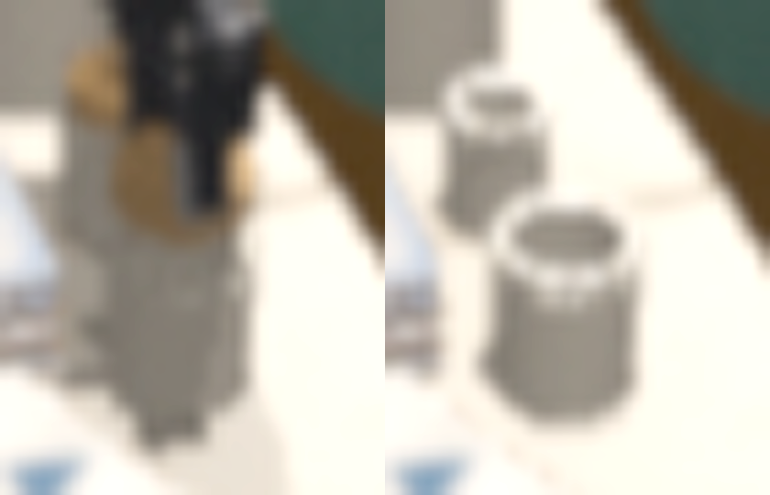

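>>> step_arm:
  motion:
    - {"x": 0.4, "y": 0.1, "z": 0.9, "roll": 0, "hand": 150}
    - {"x": 0.2, "y": 0, "z": 0.6, "roll": 0, "hand": 150}
    - {"x": 0, "y": 0, "z": 0, "roll": 0, "hand": 150}

```text
time_s: 18.87
position: [0.5601, 0.0615, 0.0702]
orientation: [[-0.997, 0.016, 0.071], [0.013, 0.999, -0.036], [-0.072, -0.035, -0.997]]
force: [0.3, 0.6, -1.6]
finger_gap: 0.0508
```

```bash
python3 pair.py pics/s30.png 250 285 160 205 11;python3 plan.py .560 .062 .06 180
```

```text
[0.56   0.0615 0.0704] [ 0.0711 -0.0356 -0.9968] [-0.7  0.2 -1.3]
at [0.56   0.0615 0.0704] yaw 179.24 gap 0.0511 tilt [ 0.0711 -0.0356 -0.9968] t 18.9167
[{"x": 0.0, "y": 0.05, "z": 1.04, "roll": -0.76, "hand": 0}]
```

View pics/s30.png

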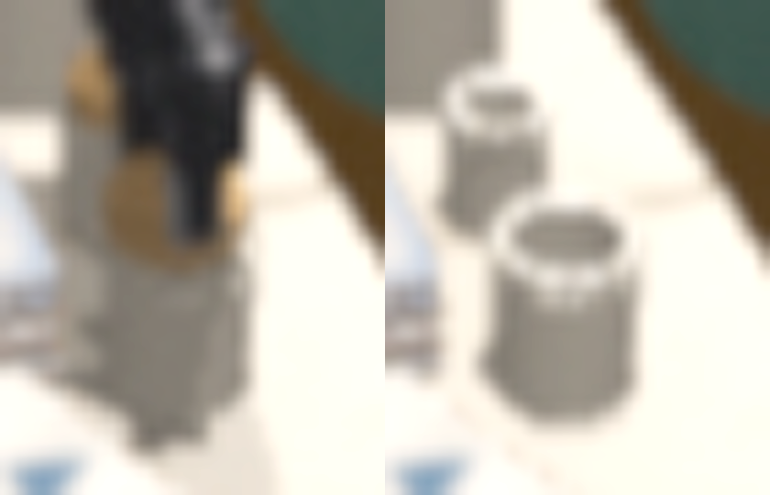

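>>> step_arm:
  motion:
    - {"x": 0.05, "y": 0, "z": 0.5, "roll": 0, "hand": 150}
    - {"x": 0.05, "y": 0, "z": 0.4, "roll": 0, "hand": 150}
    - {"x": 0, "y": 0, "z": 0, "roll": 0, "hand": 150}

```text
time_s: 19.17
position: [0.5648, 0.0608, 0.0685]
orientation: [[-0.996, 0.016, 0.083], [0.013, 0.999, -0.037], [-0.084, -0.036, -0.996]]
force: [-0.5, 1.4, 0.1]
finger_gap: 0.0512
```

```bash
python3 pair.py pics/s31.png 250 285 160 205 11;python3 plan.py .560 .062 .06 180
```

```text
[0.565  0.0608 0.0686] [ 0.0834 -0.0372 -0.9958] [0.8 0.4 1. ]
at [0.565  0.0608 0.0686] yaw 179.28 gap 0.0511 tilt [ 0.0834 -0.0372 -0.9958] t 19.2167
[{"x": 0.5, "y": 0.11, "z": 0.86, "roll": -0.72, "hand": 0}]
```

View pics/s31.png

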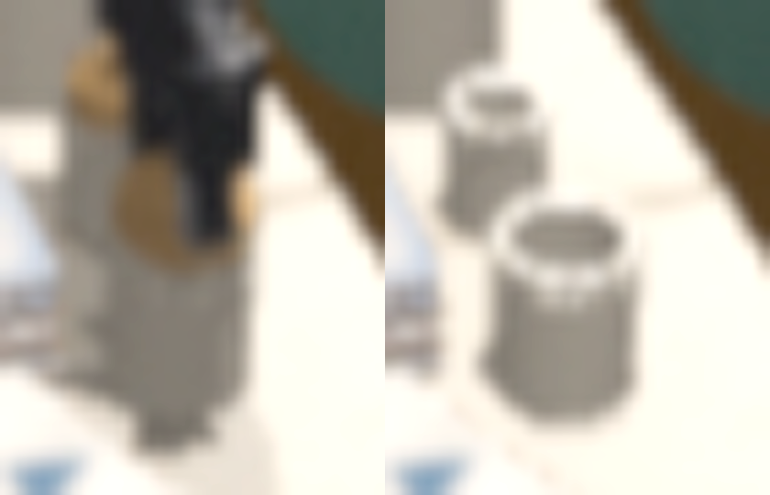

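>>> step_arm:
  motion:
    - {"x": 0, "y": 0, "z": 0, "roll": 0, "hand": 150}
    - {"x": 0, "y": 0, "z": 0, "roll": 0, "hand": 150}
    - {"x": 0, "y": 0, "z": 0, "roll": 0, "hand": 150}

```text
time_s: 19.47
position: [0.5649, 0.0608, 0.0684]
orientation: [[-0.996, 0.016, 0.083], [0.013, 0.999, -0.037], [-0.084, -0.036, -0.996]]
force: [0.3, 0.6, 1.2]
finger_gap: 0.0511
```

>>> step_arm:
  motion:
    - {"x": 0.6, "y": 0.1, "z": 0.4, "roll": 0, "hand": 150}
    - {"x": 0, "y": 0, "z": 0, "roll": 0, "hand": 150}

```text
time_s: 19.63
position: [0.5617, 0.061, 0.066]
orientation: [[-0.996, 0.016, 0.089], [0.013, 0.999, -0.039], [-0.089, -0.037, -0.995]]
force: [0.3, 0.4, -1.4]
finger_gap: 0.0517
```

>>> step_arm:
  motion:
    - {"x": 0.4, "y": 0.1, "z": 0.5, "roll": 0, "hand": 150}
    - {"x": 0, "y": 0, "z": 0, "roll": 0, "hand": 150}

```text
time_s: 19.8
position: [0.5596, 0.0623, 0.0614]
orientation: [[-0.996, 0.016, 0.092], [0.013, 0.999, -0.038], [-0.093, -0.036, -0.995]]
force: [1.1, 0.9, -0.0]
finger_gap: 0.0509
```

```bash
python3 pair.py pics/s32.png 250 285 160 205 11;python3 -c "
from h import *
s=robot.observe();print(s['qpos'].round(4),s['joint_efforts'].round(2),s['force'],s['wrist_torque'])"
```

```text
[0.5596 0.0621 0.0616] [ 0.0921 -0.0381 -0.995 ] [1.6 1.1 2. ]
[-0.1053 -0.1027 -0.3915  1.1861 -0.0282 -0.0922] [ -0.47 -44.12  48.48  -0.43  -0.49   0.  ] [1.58315853 1.12430422 2.04846139] [ 0.37805282 -0.33861632  0.02038134]
```

View pics/s32.png

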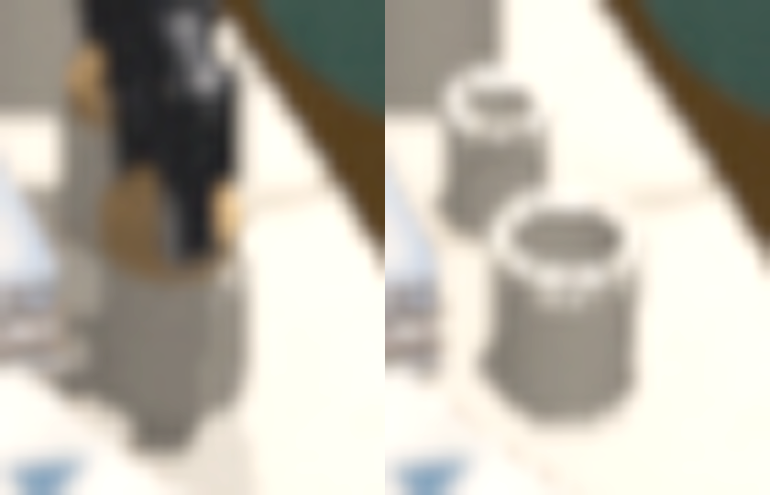

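>>> step_arm:
  motion:
    - {"x": 0, "y": 0, "z": 0, "roll": 0, "hand": 95}
    - {"x": 0, "y": 0, "z": 0, "roll": 0, "hand": 70}
    - {"x": 0, "y": 0, "z": 0, "roll": 0, "hand": 50}
    - {"x": 0, "y": 0, "z": 0, "roll": 0, "hand": 50}

```text
time_s: 20.18
position: [0.5572, 0.0621, 0.0592]
orientation: [[-0.996, 0.016, 0.087], [0.013, 0.999, -0.038], [-0.088, -0.037, -0.995]]
force: [0.3, 0.1, 0.9]
finger_gap: 0.0686
```

>>> step_arm:
  motion:
    - {"x": -0.2, "y": 0, "z": -1.5, "roll": 0, "hand": 50}
    - {"x": -0.2, "y": 0, "z": -3, "roll": 0, "hand": 50}
    - {"x": 0, "y": 0, "z": -3, "roll": 0, "hand": 50}
    - {"x": 0, "y": 0, "z": -3, "roll": 0, "hand": 30}
    - {"x": 0, "y": 0, "z": -2, "roll": 0, "hand": 30}

```text
time_s: 20.6
position: [0.5442, 0.0668, 0.1794]
orientation: [[-0.997, 0.017, 0.07], [0.014, 0.999, -0.038], [-0.071, -0.037, -0.997]]
force: [0.8, 0.1, 1.4]
finger_gap: 0.0751
```

```bash
python3 pair.py pics/s33.png 245 290 140 205 8.5
```

```text
[0.5456 0.0668 0.1831] [ 0.0746 -0.0383 -0.9965] [0.5 0.1 4.4]
```

View pics/s33.png

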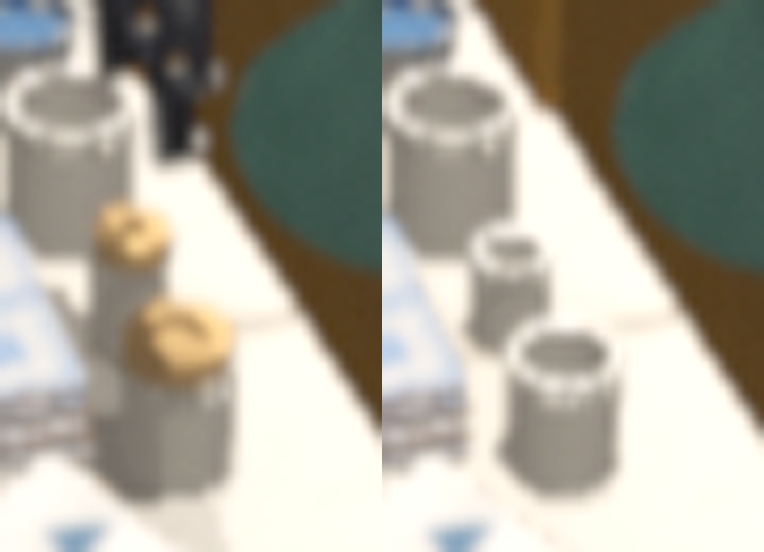

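>>> step_arm:
  motion:
    - {"x": 3.5, "y": -2, "z": 0, "roll": 0, "hand": 0}
    - {"x": 3.5, "y": -2.5, "z": 0, "roll": 0, "hand": 0}
    - {"x": 3, "y": -3, "z": 0, "roll": 0, "hand": 0}
    - {"x": 0, "y": 0, "z": 0, "roll": 0, "hand": 0}

```text
time_s: 20.98
position: [0.4421, -0.0077, 0.1744]
orientation: [[-0.998, 0.013, 0.067], [0.01, 0.999, -0.038], [-0.067, -0.037, -0.997]]
force: [0.6, -0.3, 0.5]
finger_gap: 0.0855
```

>>> step_arm:
  motion:
    - {"x": -4, "y": 0, "z": 0, "roll": 0, "hand": 0}
    - {"x": 0, "y": 0, "z": 0, "roll": 0, "hand": 0}
    - {"x": 4, "y": 0, "z": 0, "roll": 0, "hand": 0}
    - {"x": 0, "y": 0, "z": 0, "roll": 0, "hand": 0}

```text
time_s: 21.32
position: [0.4353, -0.0084, 0.1638]
orientation: [[-0.999, 0.018, 0.047], [0.017, 0.999, -0.033], [-0.048, -0.032, -0.998]]
force: [-0.2, -0.2, -0.5]
finger_gap: 0.0855
```

>>> step_arm:
  motion:
    - {"x": -4, "y": 0, "z": 0, "roll": 0, "hand": 0}
    - {"x": 0, "y": 0, "z": 0, "roll": 0, "hand": 0}
    - {"x": 4, "y": 0, "z": 0, "roll": 0, "hand": 0}
    - {"x": 0, "y": 0, "z": 0, "roll": 0, "hand": 0}

```text
time_s: 21.65
position: [0.4288, -0.0064, 0.1518]
orientation: [[-1.0, 0.018, 0.024], [0.018, 0.999, -0.027], [-0.025, -0.026, -0.999]]
force: [0.1, 0.0, 0.1]
finger_gap: 0.0857
```

>>> step_arm:
  motion:
    - {"x": -4, "y": 0, "z": 0, "roll": 0, "hand": 0}
    - {"x": 0, "y": 0, "z": 0, "roll": 0, "hand": 0}
    - {"x": 4, "y": 0, "z": 0, "roll": 0, "hand": 0}
    - {"x": 0, "y": 0, "z": 0, "roll": 0, "hand": 0}

```text
time_s: 21.98
position: [0.4221, -0.0042, 0.1403]
orientation: [[-1.0, 0.018, 0.002], [0.018, 1.0, -0.021], [-0.002, -0.021, -1.0]]
force: [1.3, 0.1, -0.3]
finger_gap: 0.0855
```

>>> step_arm:
  motion:
    - {"x": 0, "y": 4, "z": -1, "roll": 0, "hand": 0}
    - {"x": 0, "y": 0, "z": 0, "roll": 0, "hand": 0}
    - {"x": 0, "y": -4, "z": -1, "roll": 0, "hand": 0}
    - {"x": 0, "y": 0, "z": 0, "roll": 0, "hand": 0}

```text
time_s: 22.32
position: [0.4207, -0.0027, 0.1589]
orientation: [[-1.0, 0.015, 0.001], [0.015, 1.0, -0.021], [-0.001, -0.021, -1.0]]
force: [-0.1, 0.7, 0.3]
finger_gap: 0.0856
```

>>> step_arm:
  motion:
    - {"x": -4, "y": -2, "z": 0, "roll": 0, "hand": 0}
    - {"x": 0, "y": 0, "z": 0, "roll": 0, "hand": 0}
    - {"x": 4, "y": -2, "z": 0, "roll": 0, "hand": 0}
    - {"x": 0, "y": 0, "z": 0, "roll": 0, "hand": 0}

```text
time_s: 22.65
position: [0.414, -0.0394, 0.153]
orientation: [[-1.0, 0.015, -0.013], [0.015, 1.0, -0.016], [0.013, -0.016, -1.0]]
force: [0.2, 0.8, -0.4]
finger_gap: 0.0854
```

Now back to the stack for lid L.

>>> step_arm:
  motion:
    - {"x": 0, "y": -4, "z": -0.5, "roll": 0, "hand": 0}
    - {"x": 0, "y": -4, "z": -0.5, "roll": 0, "hand": 0}
    - {"x": 0, "y": -4, "z": 0, "roll": 0, "hand": 0}
    - {"x": 0, "y": -4, "z": 0, "roll": 0, "hand": 0}
    - {"x": 0, "y": -4, "z": 0, "roll": 0, "hand": 0}

```text
time_s: 23.07
position: [0.4116, -0.2398, 0.1672]
orientation: [[-1.0, 0.002, -0.01], [0.002, 1.0, -0.017], [0.01, -0.017, -1.0]]
force: [0.6, -0.0, 0.4]
finger_gap: 0.0853
```

>>> step_arm:
  motion:
    - {"x": 0, "y": -4, "z": 0, "roll": 0, "hand": 0}
    - {"x": 0, "y": -4, "z": 0, "roll": 0, "hand": 0}
    - {"x": 0, "y": 0, "z": 0, "roll": 0, "hand": 0}

```text
time_s: 23.32
position: [0.4099, -0.3294, 0.1684]
orientation: [[-1.0, 0.007, -0.009], [0.007, 1.0, -0.021], [0.009, -0.021, -1.0]]
force: [0.5, 0.3, -0.2]
finger_gap: 0.0855
```

```bash
python3 pair.py pics/s34.png 235 290 230 290 8;python3 plan.py .412 -.339 .06 180
```

```text
[ 0.41   -0.3268  0.1685] [-0.0094 -0.0189 -0.9998] [0.1 0.7 0.2]
at [ 0.41   -0.3268  0.1685] yaw 179.62 gap 0.0853 tilt [-0.0094 -0.0189 -0.9998] t 23.3667
[{"x": -0.07, "y": -0.41, "z": 3.62, "roll": -0.13, "hand": 0}, {"x": -0.07, "y": -0.41, "z": 3.62, "roll": -0.13, "hand": 0}, {"x": -0.07, "y": -0.41, "z": 3.62, "roll": -0.13, "hand": 0}]
```

View pics/s34.png

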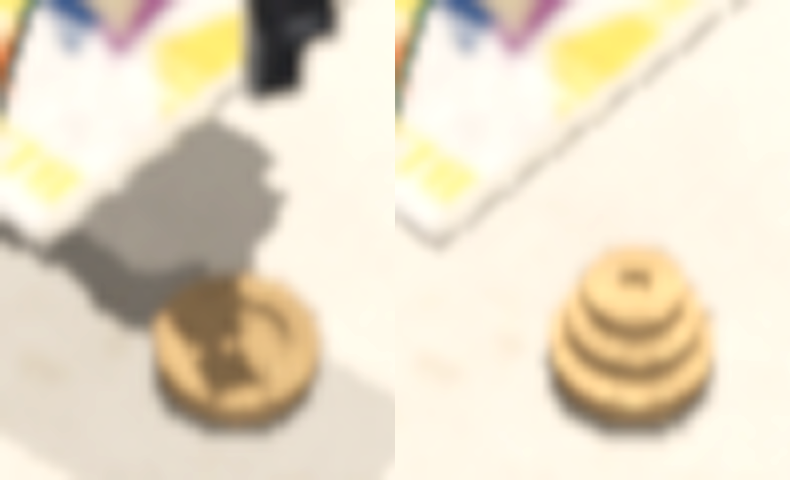

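>>> step_arm:
  motion:
    - {"x": 0, "y": -0.4, "z": 3, "roll": 0, "hand": 0}
    - {"x": 0, "y": -0.3, "z": 3, "roll": 0, "hand": 0}
    - {"x": 0, "y": -0.2, "z": 3, "roll": 0, "hand": 0}
    - {"x": 0, "y": 0, "z": 2, "roll": 0, "hand": 0}
    - {"x": 0, "y": 0, "z": 0, "roll": 0, "hand": 0}

```text
time_s: 23.78
position: [0.4106, -0.3383, 0.0576]
orientation: [[-1.0, 0.008, -0.006], [0.008, 1.0, -0.023], [0.006, -0.023, -1.0]]
force: [-0.6, -0.1, -0.7]
finger_gap: 0.0853
```

```bash
python3 pair.py pics/s35.png 240 290 225 290 8;python3 plan.py .412 -.339 .02 180
```

```text
[ 0.411  -0.3386  0.0595] [-0.0052 -0.0236 -0.9997] [-0.5 -0.  -1.4]
at [ 0.411  -0.3386  0.0595] yaw 179.58 gap 0.0855 tilt [-0.0052 -0.0236 -0.9997] t 23.8333
[{"x": -0.1, "y": -0.04, "z": 3.95, "roll": -0.42, "hand": 0}]
```

View pics/s35.png

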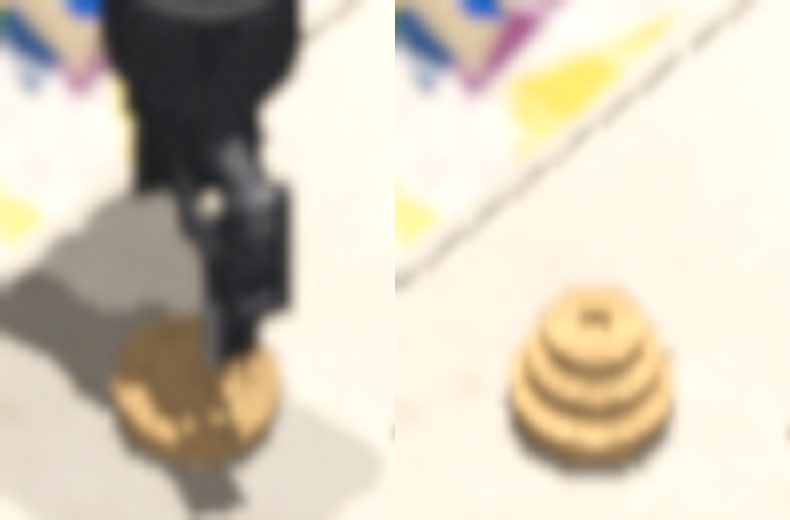

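>>> step_arm:
  motion:
    - {"x": 0, "y": 0.1, "z": 2, "roll": 0, "hand": 0}
    - {"x": 0, "y": 0.1, "z": 1.8, "roll": 0, "hand": 0}
    - {"x": 0, "y": 0, "z": 0.5, "roll": 0, "hand": 0}
    - {"x": 0, "y": 0, "z": 0, "roll": 0, "hand": 0}

```text
time_s: 24.17
position: [0.4142, -0.3385, 0.0228]
orientation: [[-1.0, 0.005, -0.0], [0.005, 1.0, -0.03], [0.0, -0.03, -1.0]]
force: [-0.4, 0.3, 0.8]
finger_gap: 0.0855
```

```bash
python3 pair.py pics/s36.png 240 290 225 290 8;python3 plan.py .412 -.339 .003 180
```

```text
[ 0.4145 -0.3388  0.0236] [ 4.000e-04 -3.060e-02 -9.995e-01] [-0.2  0.3 -0.3]
at [ 0.4145 -0.3388  0.0236] yaw 179.72 gap 0.0858 tilt [ 4.000e-04 -3.060e-02 -9.995e-01] t 24.2167
[{"x": 0.24, "y": -0.02, "z": 2.06, "roll": -0.28, "hand": 0}]
```

View pics/s36.png

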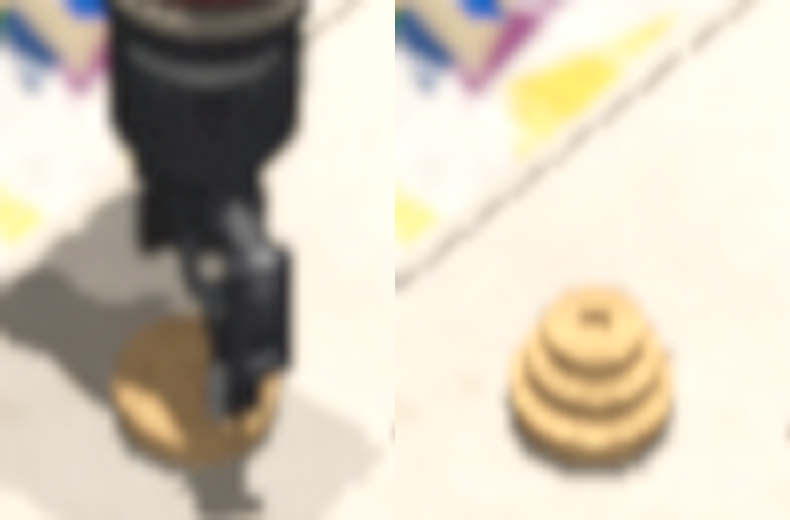

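>>> step_arm:
  motion:
    - {"x": 0.2, "y": 0.1, "z": 1.2, "roll": 0, "hand": 0}
    - {"x": 0.1, "y": 0, "z": 1.0, "roll": 0, "hand": 0}
    - {"x": 0, "y": 0, "z": 0, "roll": 0, "hand": 0}

```text
time_s: 24.47
position: [0.4133, -0.3405, 0.0044]
orientation: [[-1.0, 0.004, 0.004], [0.004, 0.999, -0.036], [-0.004, -0.036, -0.999]]
force: [-0.4, -0.4, -1.3]
finger_gap: 0.0855
```

```bash
python3 pair.py pics/s37.png 240 290 225 290 8;python3 plan.py .412 -.339 .003 180
```

```text
[ 0.4135 -0.3407  0.0051] [ 0.0044 -0.0358 -0.9993] [ 0.4  0.2 -1.1]
at [ 0.4135 -0.3407  0.0051] yaw 179.76 gap 0.0853 tilt [ 0.0044 -0.0358 -0.9993] t 24.5167
[{"x": 0.15, "y": 0.17, "z": 0.21, "roll": -0.24, "hand": 0}]
```

View pics/s37.png

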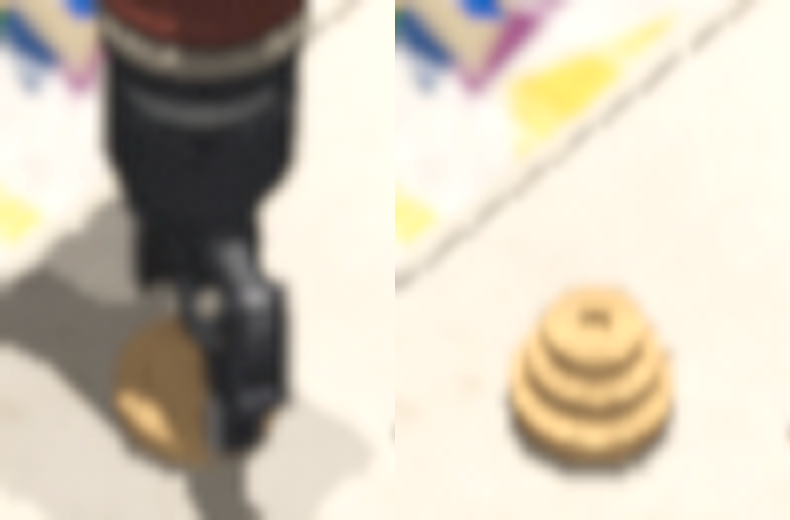

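>>> step_arm:
  motion:
    - {"x": 0, "y": 0, "z": 0, "roll": 0, "hand": 50}
    - {"x": 0, "y": 0, "z": 0, "roll": 0, "hand": 70}
    - {"x": 0, "y": 0, "z": 0, "roll": 0, "hand": 90}
    - {"x": 0, "y": 0, "z": 0, "roll": 0, "hand": 100}
    - {"x": 0, "y": 0, "z": 0, "roll": 0, "hand": 110}
  force: 30

```text
time_s: 24.93
position: [0.4143, -0.3407, 0.0074]
orientation: [[-1.0, 0.004, 0.006], [0.004, 0.999, -0.036], [-0.006, -0.036, -0.999]]
force: [-1.0, -0.2, 0.3]
finger_gap: 0.0486
```

>>> step_arm:
  motion:
    - {"x": 0, "y": 0, "z": 0, "roll": 0, "hand": 110}
    - {"x": 0, "y": 0, "z": -1.5, "roll": 0, "hand": 110}
    - {"x": 0, "y": 0, "z": -3, "roll": 0, "hand": 110}
    - {"x": 0, "y": 0, "z": -4, "roll": 0, "hand": 110}
    - {"x": 0, "y": 0, "z": -4, "roll": 0, "hand": 110}

```text
time_s: 25.35
position: [0.4095, -0.3317, 0.1266]
orientation: [[-1.0, 0.005, -0.004], [0.005, 1.0, -0.024], [0.004, -0.024, -1.0]]
force: [-0.1, -1.5, 1.0]
finger_gap: 0.0487
```

```bash
python3 pair.py pics/s38.png 235 285 210 285 7.9
```

```text
[ 0.4119 -0.3346  0.1356] [ 0.0025 -0.0321 -0.9995] [ 1.1 -1.6  7.4]
```

View pics/s38.png

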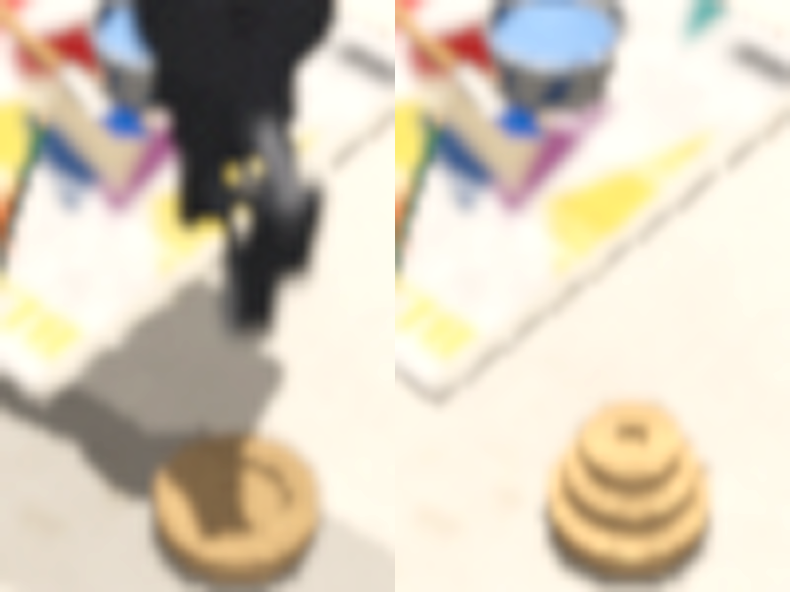

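>>> step_arm:
  motion:
    - {"x": 0, "y": 0, "z": 0, "roll": 0, "hand": 0}
    - {"x": 0, "y": 0, "z": 0, "roll": 0, "hand": 0}
    - {"x": 0, "y": 0, "z": 0, "roll": 0, "hand": 0}
    - {"x": 0, "y": 0, "z": 3, "roll": 0, "hand": 0}
    - {"x": 0, "y": 0, "z": 3, "roll": 0, "hand": 0}

```text
time_s: 25.82
position: [0.4161, -0.3421, 0.0826]
orientation: [[-1.0, 0.005, 0.012], [0.004, 0.999, -0.045], [-0.012, -0.045, -0.999]]
force: [0.4, 0.8, -0.5]
finger_gap: 0.0854
```

>>> step_arm:
  motion:
    - {"x": 0, "y": 0, "z": 3, "roll": 0, "hand": 0}
    - {"x": 0, "y": 0, "z": 2, "roll": 0, "hand": 0}
    - {"x": 0, "y": 0, "z": 1, "roll": 0, "hand": 0}
    - {"x": 0, "y": 0, "z": 0, "roll": 0, "hand": 0}

```text
time_s: 26.15
position: [0.4117, -0.3388, 0.0079]
orientation: [[-1.0, 0.005, 0.003], [0.005, 0.999, -0.033], [-0.003, -0.033, -0.999]]
force: [0.2, 0.5, 1.1]
finger_gap: 0.0853
```

```bash
python3 plan.py .412 -.3385 -.008 180
```

```text
at [ 0.4117 -0.3388  0.0079] yaw 179.72 gap 0.0853 tilt [ 0.0026 -0.0333 -0.9994] t 26.15
[{"x": -0.03, "y": 0.03, "z": 1.59, "roll": -0.28, "hand": 0}]
```

>>> step_arm:
  motion:
    - {"x": 0, "y": 0, "z": 0, "roll": 0, "hand": 0}
    - {"x": 0, "y": 0, "z": 1.2, "roll": 0, "hand": 0}
    - {"x": 0, "y": 0, "z": 0, "roll": 0, "hand": 0}

```text
time_s: 26.4
position: [0.4114, -0.3388, -0.0049]
orientation: [[-1.0, 0.005, 0.002], [0.005, 0.999, -0.032], [-0.002, -0.032, -0.999]]
force: [-0.2, 0.5, -1.3]
finger_gap: 0.0852
```

```bash
python3 pair.py pics/s39.png 240 290 225 290 8;python3 plan.py .412 -.339 -.01 180
```

```text
[ 0.412  -0.3395 -0.0034] [ 0.0028 -0.0336 -0.9994] [ 0.  -0.8  0.8]
at [ 0.412  -0.3395 -0.0034] yaw 179.72 gap 0.0857 tilt [ 0.0028 -0.0336 -0.9994] t 26.45
[{"x": 0.0, "y": 0.05, "z": 0.66, "roll": -0.28, "hand": 0}]
```

View pics/s39.png

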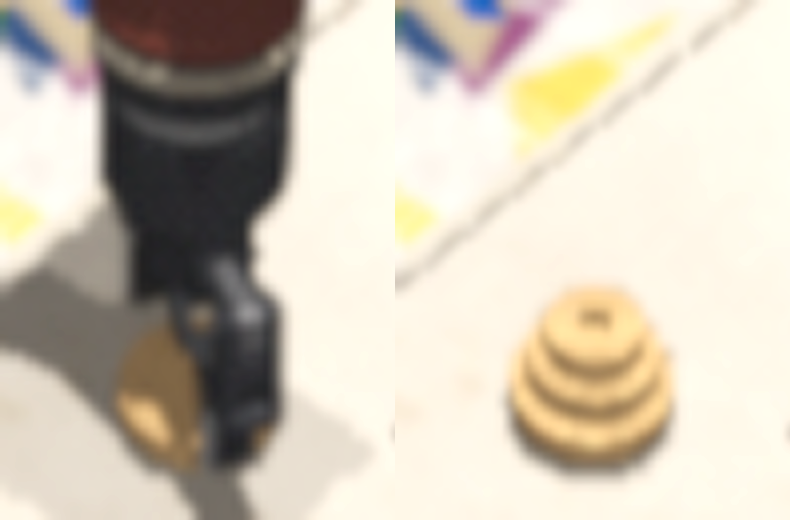

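>>> step_arm:
  motion:
    - {"x": 0, "y": 0, "z": 0, "roll": 0, "hand": 0}
    - {"x": 0, "y": 0.05, "z": 0.8, "roll": 0, "hand": 0}
    - {"x": 0, "y": 0, "z": 0, "roll": 0, "hand": 0}

```text
time_s: 26.7
position: [0.4135, -0.3412, -0.0093]
orientation: [[-1.0, 0.005, 0.006], [0.005, 0.999, -0.037], [-0.006, -0.037, -0.999]]
force: [-1.3, 1.4, -0.6]
finger_gap: 0.0853
```

>>> step_arm:
  motion:
    - {"x": 0, "y": 0, "z": 0, "roll": 0, "hand": 40}
    - {"x": 0, "y": 0, "z": 0, "roll": 0, "hand": 60}
    - {"x": 0, "y": 0, "z": 0, "roll": 0, "hand": 75}
    - {"x": 0, "y": 0, "z": 0, "roll": 0, "hand": 85}
    - {"x": 0, "y": 0, "z": 0, "roll": 0, "hand": 95}

```text
time_s: 27.12
position: [0.4142, -0.3419, -0.0078]
orientation: [[-1.0, 0.005, 0.007], [0.005, 0.999, -0.039], [-0.007, -0.039, -0.999]]
force: [-0.4, 0.1, -0.7]
finger_gap: 0.0665
```

```bash
python3 pair.py pics/s40.png 240 290 225 290 8
```

```text
[ 0.4142 -0.3419 -0.0078] [ 0.0069 -0.0389 -0.9992] [-0.2  0.7 -0.8]
```

View pics/s40.png

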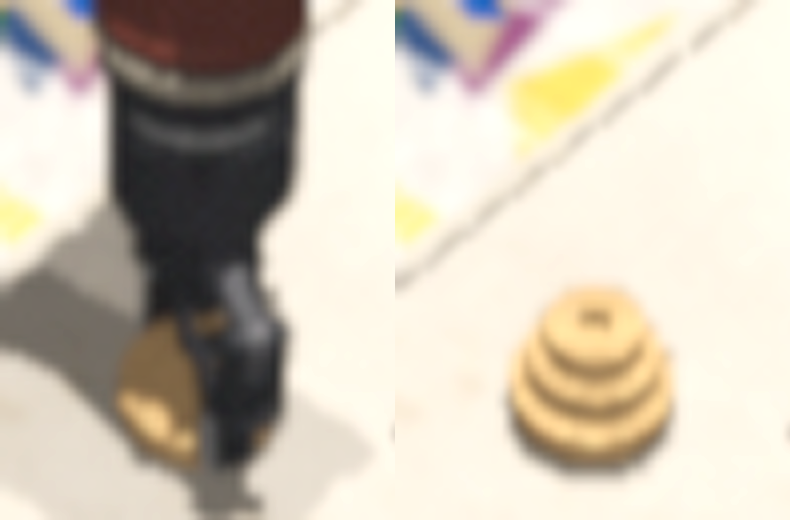

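>>> step_arm:
  motion:
    - {"x": 0, "y": 0, "z": 0, "roll": 0, "hand": 110}
    - {"x": 0, "y": 0, "z": 0, "roll": 0, "hand": 110}
    - {"x": 0, "y": 0, "z": -1.5, "roll": 0, "hand": 110}
    - {"x": 0, "y": 0, "z": -3, "roll": 0, "hand": 110}
    - {"x": 0, "y": 0, "z": -4, "roll": 0, "hand": 110}
  force: 40

```text
time_s: 27.58
position: [0.4092, -0.3332, 0.0695]
orientation: [[-1.0, 0.005, -0.003], [0.005, 1.0, -0.026], [0.003, -0.026, -1.0]]
force: [-0.6, 0.1, -0.6]
finger_gap: 0.0661
```

```bash
python3 pair.py pics/s41.png 235 285 210 285 7.9; python3 -c "
from h import *
print(robot.observe()['finger_gap'])"
```

```text
[ 0.4121 -0.3366  0.0792] [ 0.0036 -0.0346 -0.9994] [ 2.5 -3.1  7.4]
0.06628457177842503
```

View pics/s41.png

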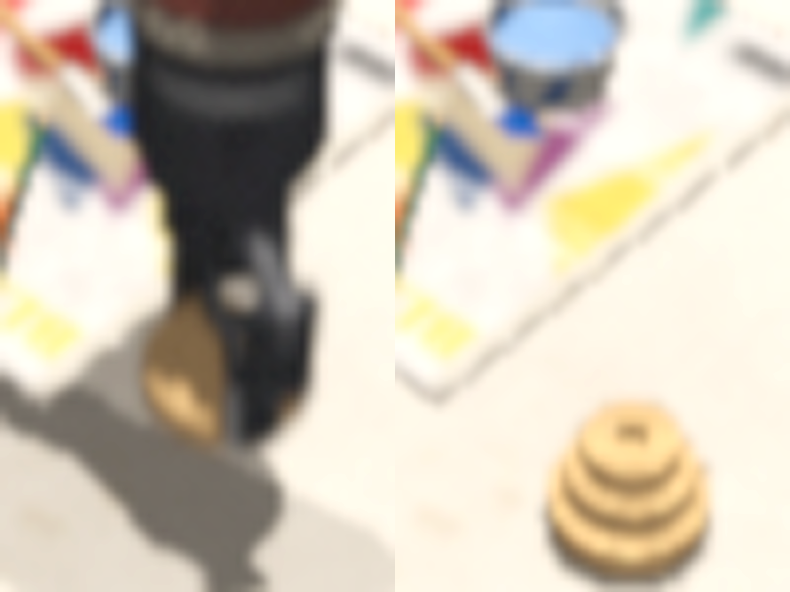

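>>> step_arm:
  motion:
    - {"x": 0, "y": 0.5, "z": -4, "roll": 0, "hand": 110}
    - {"x": 0, "y": 1.5, "z": -4, "roll": 0, "hand": 110}
    - {"x": 0, "y": 3, "z": -2, "roll": 0, "hand": 110}
    - {"x": -0.1, "y": 4, "z": 0, "roll": 0, "hand": 110}
    - {"x": -0.1, "y": 4, "z": 0, "roll": 0, "hand": 110}

```text
time_s: 28.05
position: [0.4149, -0.207, 0.1771]
orientation: [[-1.0, 0.014, 0.009], [0.014, 0.999, -0.041], [-0.01, -0.041, -0.999]]
force: [1.5, 0.5, -0.5]
finger_gap: 0.0664
```

>>> step_arm:
  motion:
    - {"x": 0, "y": 4, "z": 0, "roll": 0, "hand": 110}
    - {"x": 0, "y": 4, "z": 0, "roll": 0, "hand": 110}
    - {"x": 0, "y": 4, "z": 0, "roll": 0, "hand": 110}
    - {"x": 0, "y": 4, "z": 0, "roll": 0, "hand": 110}
    - {"x": -0.5, "y": 4, "z": 0, "roll": 0, "hand": 110}

```text
time_s: 28.47
position: [0.4222, -0.0005, 0.171]
orientation: [[-1.0, 0.019, 0.016], [0.018, 0.999, -0.045], [-0.017, -0.045, -0.999]]
force: [1.2, -0.8, -0.4]
finger_gap: 0.0664
```

```bash
python3 plan.py .574 .2795 .17 180
```

```text
at [ 0.4222 -0.0005  0.171 ] yaw 178.97 gap 0.0664 tilt [ 0.0157 -0.0449 -0.9989] t 28.4667
[{"x": -1.83, "y": 3.53, "z": 0.01, "roll": -0.13, "hand": 0}, {"x": -1.84, "y": 3.53, "z": 0.01, "roll": -0.13, "hand": 0}, {"x": -1.85, "y": 3.52, "z": 0.01, "roll": -0.13, "hand": 0}, {"x": -1.86, "y": 3.52, "z": 0.01, "roll": -0.13, "hand": 0}, {"x": -1.87, "y": 3.52, "z": 0.01, "roll": -0.13, "hand": 0}]
[{"x": -1.87, "y": 3.51, "z": 0.01, "roll": -0.13, "hand": 0}, {"x": -1.88, "y": 3.51, "z": 0.01, "roll": -0.13, "hand": 0}, {"x": -1.89, "y": 3.5, "z": 0.01, "roll": -0.13, "hand": 0}]
```

>>> step_arm:
  motion:
    - {"x": -4, "y": 0, "z": 0, "roll": 0, "hand": 110}
    - {"x": 0, "y": 0, "z": 0, "roll": 0, "hand": 110}
    - {"x": 4, "y": 0, "z": -0.5, "roll": 0, "hand": 110}
    - {"x": 0, "y": 0, "z": 0, "roll": 0, "hand": 110}

```text
time_s: 28.8
position: [0.4176, 0.0106, 0.1675]
orientation: [[-1.0, 0.005, -0.002], [0.005, 0.999, -0.038], [0.001, -0.038, -0.999]]
force: [1.1, -0.4, 0.4]
finger_gap: 0.0659
```

>>> step_arm:
  motion:
    - {"x": -4, "y": 0, "z": -0.5, "roll": 0, "hand": 110}
    - {"x": 0, "y": 0, "z": 0, "roll": 0, "hand": 110}
    - {"x": 4, "y": 0, "z": -0.5, "roll": 0, "hand": 110}
    - {"x": 0, "y": 0, "z": 0, "roll": 0, "hand": 110}

```text
time_s: 29.13
position: [0.4123, 0.0128, 0.1694]
orientation: [[-1.0, 0.003, -0.019], [0.003, 0.999, -0.034], [0.019, -0.034, -0.999]]
force: [0.6, 0.2, 0.2]
finger_gap: 0.066
```

>>> step_arm:
  motion:
    - {"x": -1.9, "y": 3.6, "z": 0, "roll": -0.1, "hand": 110}
    - {"x": -1.9, "y": 3.6, "z": 0, "roll": -0.1, "hand": 110}
    - {"x": -1.9, "y": 3.6, "z": 0, "roll": -0.1, "hand": 110}
    - {"x": -1.9, "y": 3.6, "z": 0, "roll": -0.1, "hand": 110}
    - {"x": -1.9, "y": 3.6, "z": 0, "roll": -0.1, "hand": 110}

```text
time_s: 29.55
position: [0.5104, 0.191, 0.1643]
orientation: [[-1.0, 0.01, -0.011], [0.01, 0.999, -0.036], [0.011, -0.037, -0.999]]
force: [0.4, -1.3, -0.4]
finger_gap: 0.0663
```

```bash
python3 plan.py .574 .2795 .16 180
```

```text
at [0.5104 0.191  0.1643] yaw 179.43 gap 0.0663 tilt [-0.0109 -0.0365 -0.9993] t 29.55
[{"x": -2.09, "y": 2.97, "z": 0.14, "roll": -0.19, "hand": 0}, {"x": -2.1, "y": 2.96, "z": 0.14, "roll": -0.19, "hand": 0}, {"x": -2.11, "y": 2.96, "z": 0.14, "roll": -0.19, "hand": 0}]
```

>>> step_arm:
  motion:
    - {"x": -2.1, "y": 3, "z": 0, "roll": -0.1, "hand": 110}
    - {"x": -2.1, "y": 2.8, "z": 0, "roll": -0.1, "hand": 110}
    - {"x": -1.8, "y": 2.2, "z": 0.5, "roll": -0.1, "hand": 110}
    - {"x": 0, "y": 0, "z": 0, "roll": 0, "hand": 110}

```text
time_s: 29.88
position: [0.5746, 0.2812, 0.1535]
orientation: [[-1.0, -0.001, -0.009], [-0.001, 0.999, -0.035], [0.009, -0.035, -0.999]]
force: [0.5, 0.6, -1.7]
finger_gap: 0.0664
```

```bash
python3 pair.py pics/s42.png 230 280 115 180 7.9;python3 plan.py .574 .2795 .12 180
```

```text
[0.5738 0.2799 0.1548] [-0.009  -0.0353 -0.9993] [-0.1 -0.7  0.4]
at [0.5738 0.2799 0.1548] yaw -179.97 gap 0.0661 tilt [-0.009  -0.0353 -0.9993] t 29.9333
[{"x": -0.02, "y": -0.04, "z": 3.48, "roll": 0.03, "hand": 0}]
```

View pics/s42.png

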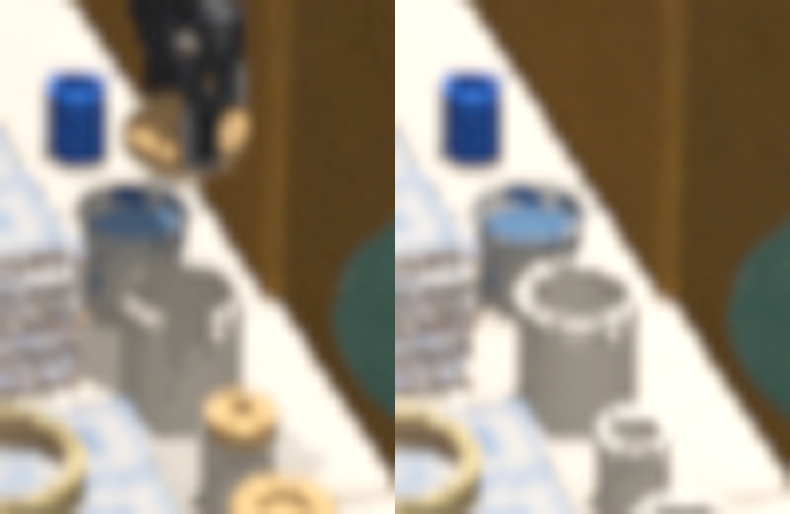

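Run:
```python
from h import *
c=cam("side")
for p in((.5738,.2799,.1728),(.5738,.2799,.08)):
    q=circ(c,*p,.034 if p[2]>.1 else .035); print(q.max(0),q.min(0),q[:,0].mean())
```

```text
[259.75171269 137.14057531] [243.97626622 129.36987511] 251.98895610363917
[259.47769405 155.80319721] [243.7891819  147.47220353] 251.75778085809893
```

>>> step_arm:
  motion:
    - {"x": 0.2, "y": -0.1, "z": 2, "roll": 0, "hand": 110}
    - {"x": 0.1, "y": 0, "z": 2, "roll": 0, "hand": 110}
    - {"x": 0, "y": 0, "z": 1, "roll": 0, "hand": 110}
    - {"x": 0, "y": 0, "z": 0, "roll": 0, "hand": 110}

```text
time_s: 30.32
position: [0.5705, 0.273, 0.1092]
orientation: [[-1.0, 0.002, -0.002], [0.003, 0.999, -0.035], [0.002, -0.035, -0.999]]
force: [-1.1, -0.8, -1.3]
finger_gap: 0.0664
```

```bash
python3 pair.py pics/s43.png 232 270 120 165 10.3;python3 plan.py .571 .277 .08 180
```

```text
[0.5708 0.2731 0.1104] [-0.0015 -0.0347 -0.9994] [ 1.4 -0.1 -0.5]
at [0.5708 0.2731 0.1104] yaw 179.85 gap 0.0663 tilt [-0.0015 -0.0347 -0.9994] t 30.3667
[{"x": -0.02, "y": 0.39, "z": 3.04, "roll": -0.15, "hand": 0}]
```

View pics/s43.png

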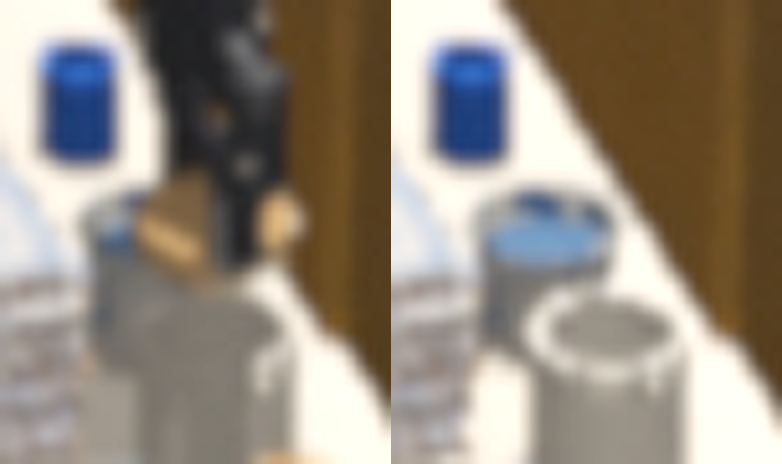

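>>> step_arm:
  motion:
    - {"x": 0, "y": 0.3, "z": 1.5, "roll": 0, "hand": 110}
    - {"x": 0, "y": 0.3, "z": 1.3, "roll": 0, "hand": 110}
    - {"x": 0, "y": 0, "z": 0.5, "roll": 0, "hand": 110}
    - {"x": 0, "y": 0, "z": 0, "roll": 0, "hand": 110}

```text
time_s: 30.7
position: [0.573, 0.277, 0.0819]
orientation: [[-1.0, 0.005, 0.005], [0.005, 0.999, -0.033], [-0.005, -0.033, -0.999]]
force: [1.4, 0.0, -0.7]
finger_gap: 0.0659
```

```bash
python3 pair.py pics/s44.png 232 270 120 165 10.3;python3 plan.py .570 .277 .065 180
```

```text
[0.5732 0.2771 0.0824] [ 0.0058 -0.033  -0.9994] [-0.5 -0.8 -1.2]
at [0.5732 0.2771 0.0824] yaw 179.73 gap 0.0663 tilt [ 0.0058 -0.033  -0.9994] t 30.75
[{"x": 0.32, "y": -0.01, "z": 1.74, "roll": -0.27, "hand": 0}]
```

View pics/s44.png

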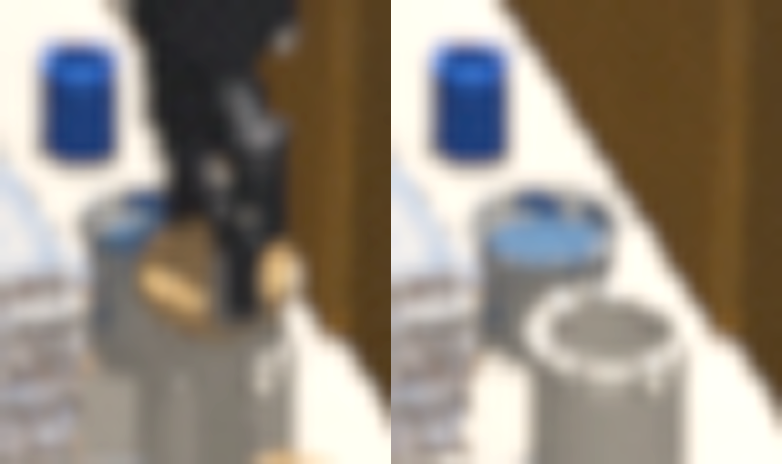

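>>> step_arm:
  motion:
    - {"x": 0.3, "y": 0, "z": 1.0, "roll": 0, "hand": 110}
    - {"x": 0.1, "y": 0, "z": 0.5, "roll": 0, "hand": 110}
    - {"x": 0, "y": 0, "z": 0, "roll": 0, "hand": 110}

```text
time_s: 31.0
position: [0.5704, 0.2767, 0.0685]
orientation: [[-1.0, 0.005, 0.009], [0.005, 0.999, -0.032], [-0.009, -0.032, -0.999]]
force: [0.2, 1.1, -0.6]
finger_gap: 0.0663
```

```bash
python3 pair.py pics/s45.png 232 270 120 165 10.3;python3 plan.py .570 .277 .065 180
```

```text
[0.5704 0.2768 0.0688] [ 0.009  -0.0321 -0.9994] [-0.7 -0.1 -1.8]
at [0.5704 0.2768 0.0688] yaw 179.72 gap 0.0664 tilt [ 0.009  -0.0321 -0.9994] t 31.05
[{"x": 0.05, "y": 0.02, "z": 0.38, "roll": -0.28, "hand": 0}]
```

View pics/s45.png

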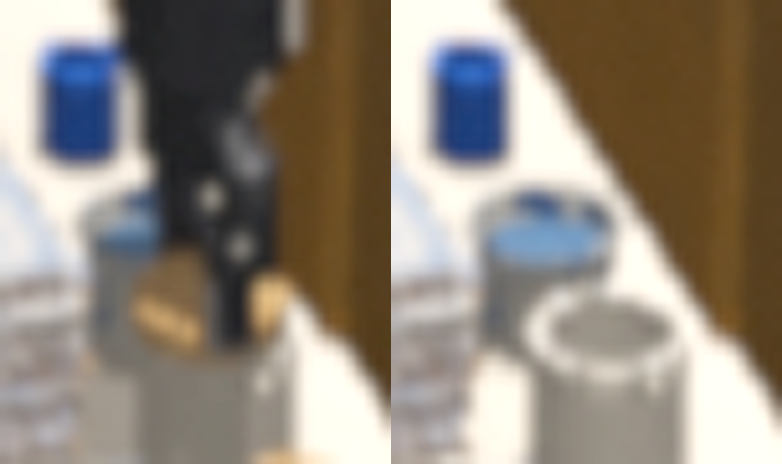

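>>> step_arm:
  motion:
    - {"x": 0.1, "y": 0, "z": 0.6, "roll": 0, "hand": 110}
    - {"x": 0, "y": 0, "z": 0, "roll": 0, "hand": 110}

```text
time_s: 31.22
position: [0.5704, 0.277, 0.0634]
orientation: [[-1.0, 0.005, 0.011], [0.005, 1.0, -0.031], [-0.011, -0.031, -0.999]]
force: [1.4, 0.1, -1.2]
finger_gap: 0.0662
```

>>> step_arm:
  motion:
    - {"x": 0, "y": 0, "z": 0, "roll": 0, "hand": 45}
    - {"x": 0, "y": 0, "z": 0, "roll": 0, "hand": 25}
    - {"x": 0, "y": 0, "z": 0, "roll": 0, "hand": 10}
    - {"x": 0, "y": 0, "z": 0, "roll": 0, "hand": 10}

```text
time_s: 31.55
position: [0.5703, 0.2769, 0.0637]
orientation: [[-1.0, 0.005, 0.011], [0.005, 0.999, -0.032], [-0.011, -0.031, -0.999]]
force: [-0.3, 0.8, -0.8]
finger_gap: 0.0822
```

>>> step_arm:
  motion:
    - {"x": 0, "y": 0, "z": -1, "roll": 0, "hand": 10}
    - {"x": 0, "y": 0, "z": -2.5, "roll": 0, "hand": 10}
    - {"x": 0.5, "y": 0, "z": -3.5, "roll": 0, "hand": 10}
    - {"x": 1, "y": -1, "z": -4, "roll": 0, "hand": 10}
    - {"x": 2, "y": -2, "z": -3, "roll": 0, "hand": 10}

```text
time_s: 31.97
position: [0.5296, 0.2511, 0.2021]
orientation: [[-1.0, 0.004, -0.003], [0.004, 0.999, -0.035], [0.003, -0.035, -0.999]]
force: [0.9, -0.2, 1.2]
finger_gap: 0.0822
```

>>> step_arm:
  motion:
    - {"x": 3, "y": -3, "z": 0, "roll": 0, "hand": 10}
    - {"x": 3, "y": -4, "z": 0, "roll": 0, "hand": 10}
    - {"x": 2.5, "y": -4, "z": 0, "roll": 0, "hand": 10}
    - {"x": 0, "y": -4, "z": 0, "roll": 0, "hand": 10}
    - {"x": 0, "y": -4, "z": 0, "roll": 0, "hand": 10}

```text
time_s: 32.38
position: [0.4489, 0.0715, 0.2213]
orientation: [[-1.0, -0.005, 0.017], [-0.006, 0.999, -0.032], [-0.017, -0.032, -0.999]]
force: [1.2, -0.4, -0.3]
finger_gap: 0.0819
```

>>> step_arm:
  motion:
    - {"x": 0, "y": -4, "z": 0, "roll": 0, "hand": 10}
    - {"x": 0, "y": -4, "z": 0, "roll": 0, "hand": 10}
    - {"x": 0, "y": -4, "z": 0, "roll": 0, "hand": 10}
    - {"x": 0, "y": -4, "z": 0, "roll": 0, "hand": 10}
    - {"x": 0, "y": -4, "z": 0, "roll": 0, "hand": 10}

```text
time_s: 32.8
position: [0.4476, -0.1365, 0.2352]
orientation: [[-1.0, -0.007, 0.026], [-0.008, 0.999, -0.036], [-0.026, -0.036, -0.999]]
force: [1.1, -0.0, 0.7]
finger_gap: 0.082
```

```bash
python3 pair.py pics/s46.png 235 285 130 205 7.9
python3 - <<'E'
from h import *
t=cam("top");T=np.load("top0.npy",allow_pickle=True).item()
f=lambda c:cv2.resize(c["img"][140:195,155:260],None,fx=7.5,fy=7.5,interpolation=cv2.INTER_CUBIC)[:290,:790]
cv2.imwrite("pics/t46.png",np.vstack([f(t),f(T)]))
cv2.imwrite("pics/t46f.png",t["img"])
E
```

```text
[ 0.4476 -0.1432  0.2351] [ 0.0259 -0.0397 -0.9989] [-2.7 -6.  -0.2]
```

View pics/s46.png

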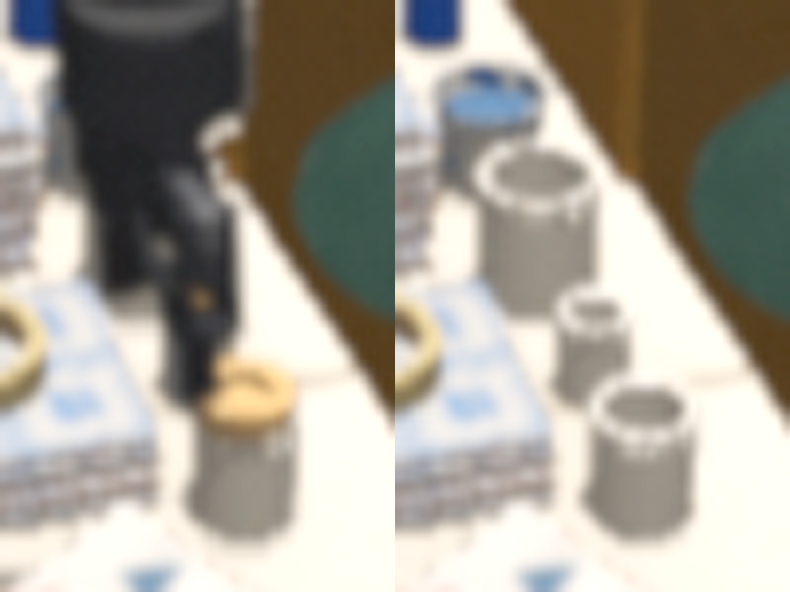

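View pics/t46.png

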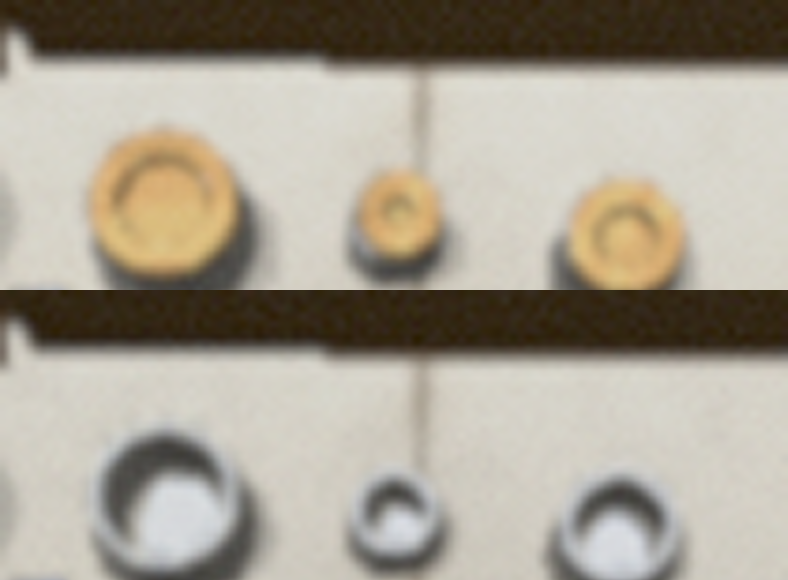

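>>> step_arm:
  motion:
    - {"x": 2, "y": -4, "z": 0, "roll": 0, "hand": 10}
    - {"x": 2, "y": -4, "z": 0, "roll": 0, "hand": 10}
    - {"x": 0, "y": -4, "z": 0, "roll": 0, "hand": 10}
    - {"x": 0, "y": -4, "z": 0, "roll": 0, "hand": 10}
    - {"x": 0, "y": 0, "z": 0, "roll": 0, "hand": 10}

```text
time_s: 33.32
position: [0.4099, -0.296, 0.2439]
orientation: [[-1.0, -0.005, 0.029], [-0.006, 0.999, -0.04], [-0.028, -0.04, -0.999]]
force: [1.0, -0.0, -1.5]
finger_gap: 0.082
```

```bash
python3 pair.py pics/s47.png 240 282 138 195 9.3
python3 - <<'E'
from h import *
t=cam("top")
# same crop, larger
f=cv2.resize(t["img"][150:190,160:255],None,fx=8.3,fy=8.3,interpolation=cv2.INTER_CUBIC)
cv2.imwrite("pics/t47.png",f)
E
```

```text
[ 0.41   -0.2935  0.2443] [ 0.0287 -0.0384 -0.9988] [-0.3 -0.5 -0.6]
```

View pics/s47.png

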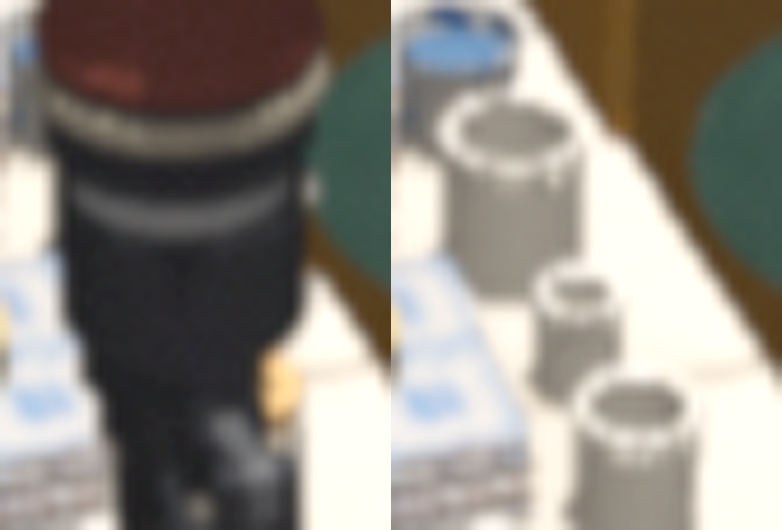

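View pics/t47.png

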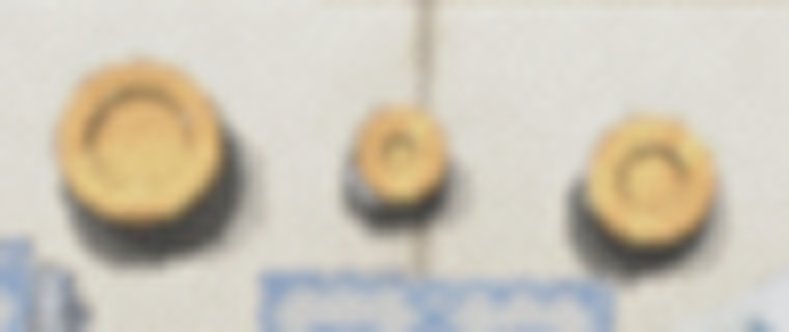

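>>> step_arm:
  motion:
    - {"x": 4, "y": -2, "z": 0, "roll": 0, "hand": 10}
    - {"x": 4, "y": -2, "z": 0, "roll": 0, "hand": 10}
    - {"x": 4, "y": -3, "z": 0, "roll": 0, "hand": 10}
    - {"x": 3, "y": -4, "z": 0, "roll": 0, "hand": 10}
    - {"x": 0, "y": -4, "z": 0, "roll": 0, "hand": 10}

```text
time_s: 33.83
position: [0.2767, -0.4236, 0.2491]
orientation: [[-0.999, -0.026, 0.032], [-0.028, 0.999, -0.038], [-0.031, -0.039, -0.999]]
force: [1.3, -0.3, 0.2]
finger_gap: 0.0819
```

>>> step_arm:
  motion:
    - {"x": 2, "y": -4, "z": 0, "roll": 0, "hand": 10}
    - {"x": 2, "y": -4, "z": 0, "roll": 0, "hand": 10}
    - {"x": 0, "y": -4, "z": 0, "roll": 0, "hand": 10}
    - {"x": 0, "y": 0, "z": 0, "roll": 0, "hand": 10}

```text
time_s: 34.17
position: [0.2425, -0.5438, 0.2513]
orientation: [[-0.999, -0.028, 0.033], [-0.029, 0.999, -0.036], [-0.032, -0.037, -0.999]]
force: [-0.3, -0.5, -1.4]
finger_gap: 0.082
```

```bash
python3 pair.py pics/s48.png 240 282 138 195 9.3
python3 - <<'E'
from h import *
t=cam("top");T=np.load("top0.npy",allow_pickle=True).item()
cv2.imwrite("pics/t48.png",t["img"])
im=t["img"].astype(int); m=((im[...,2]-im[...,0])>45).astype(np.uint8); m[:150]=0;m[192:]=0;m[:,255:]=0;m[:,:155]=0
n,l,st,ce=cv2.connectedComponentsWithStats(m)
Z={0:.096,1:.072,2:.084}
o=[i for i in range(1,n) if st[i,4]>40]; o.sort(key=lambda i:ce[i][0])
for k,i in enumerate(o): print("lid","LSM"[k],st[i],ce[i].round(2),at_z(t,*ce[i],Z[k]-.004 if 0 else Z[k]).round(4))
E
```

```text
[ 0.243  -0.5411  0.253 ] [ 0.0329 -0.0364 -0.9988] [-0.6  0.4  0.1]
lid L [167 157  20  20 307] [176.36 166.71] [0.5702 0.2754 0.096 ]
lid S [203 163  11  11  99] [208. 168.] [0.5717 0.1692 0.072 ]
lid M [231 164  15  15 187] [238.05 171.17] [0.5577 0.0639 0.084 ]
```

View pics/s48.png

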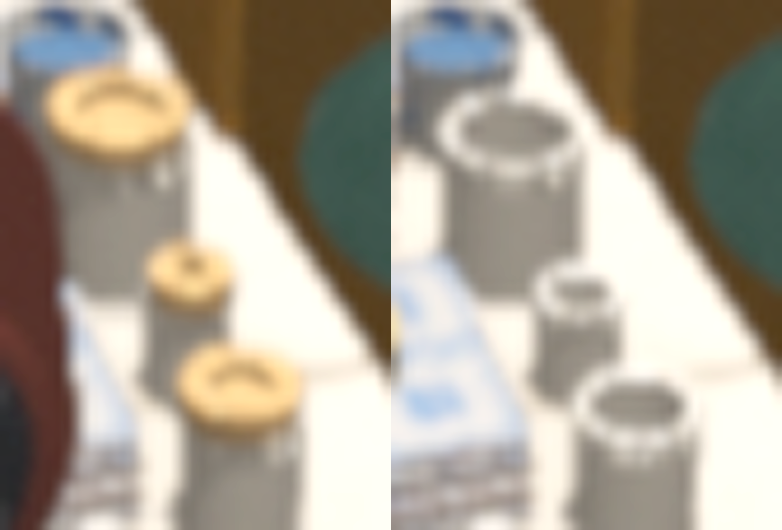

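Run:
```python
from h import *
c=cam("side");S=np.load("side0.npy",allow_pickle=True).item()
R=(0,0,255);G=(0,255,0);B=(255,0,0)
J=[(.5784,.280,.08,.035),(.5748,.1713,.056,.021),(.5638,.0627,.068,.028)]
a=[];b=[]
for x,y,z,r in J: a+=[(x,y,z,r-.001,R),(x,y,z+.016,r-.001,B)]; b+=[(x,y,z,r,R)]
cr=(255,278,160,195);k=16
overlay(c,cr,k,a[2:],"a.png");overlay(S,cr,k,b[1:],"b.png")
cv2.imwrite("pics/s49.png",np.hstack([cv2.imread("a.png"),cv2.imread("b.png")]))
cr=(240,266,138,165);k=15
overlay(c,cr,k,a[:2],"a.png");overlay(S,cr,k,b[:1],"b.png")
cv2.imwrite("pics/s50.png",np.hstack([cv2.imread("a.png"),cv2.imread("b.png")]))
```

```text
(no output)
```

View pics/s49.png

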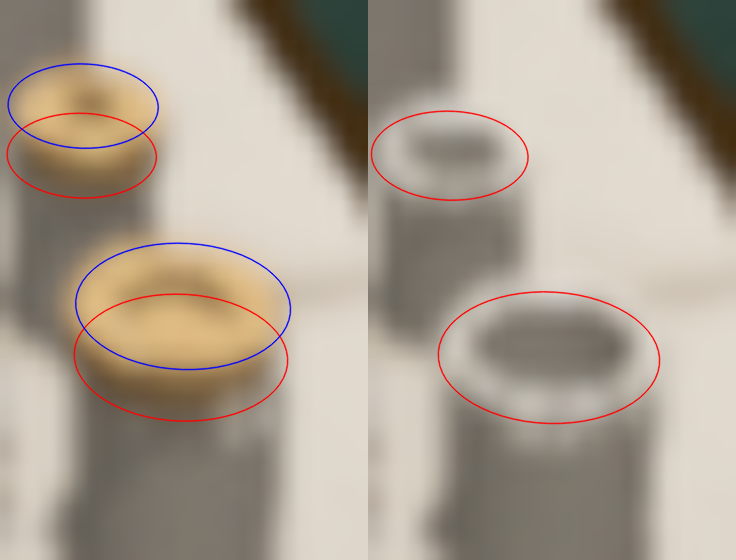

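View pics/s50.png

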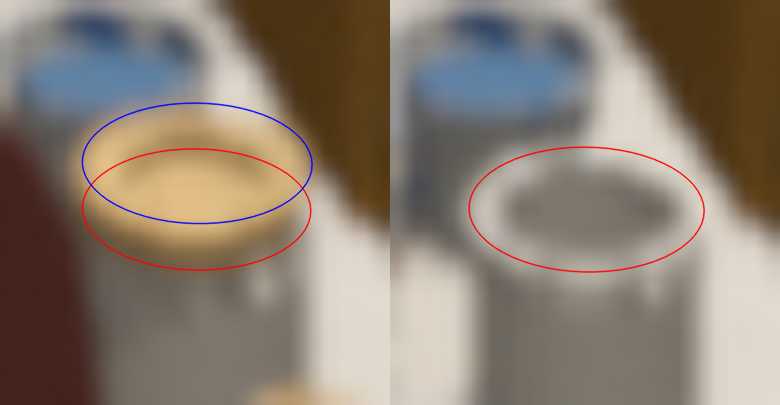

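Run:
```python
from h import *
t=cam("top");T=np.load("top0.npy",allow_pickle=True).item()
R=(0,0,255);G=(0,255,0);B=(255,0,0)
def mk(cr,k,x,y,z,r,lx,ly):
    overlay(T,cr,k,[(x,y,z,r,R),(x,y,z,r-.006,R),(x,y,.006,r-.006,G)],"a.png")
    overlay(t,cr,k,[(lx,ly,z+.016,r-.001,B),(x,y,z,r,R)],"b.png")
    return np.hstack([cv2.imread("a.png"),cv2.imread("b.png")])
a=mk((226,250,158,184),14,.5573,.0691,.068,.028,.5577,.0650)
b=mk((196,220,158,182),14,.5697,.173,.056,.021,.5717,.170)
cv2.imwrite("pics/t51.png",a);cv2.imwrite("pics/t52.png",b)
```

```text
(no output)
```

View pics/t51.png

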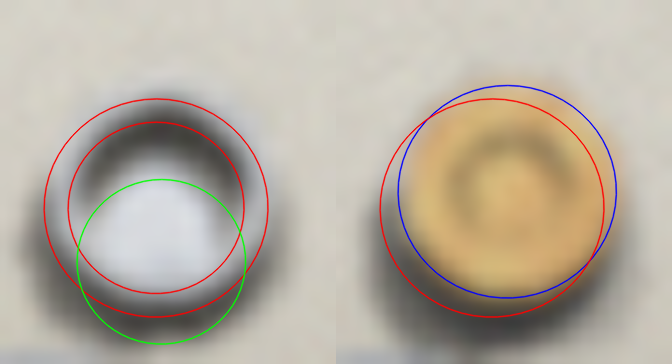

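View pics/t52.png

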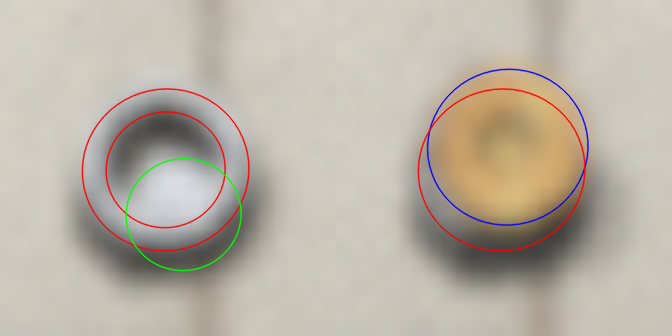

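>>> step_arm:
  motion:
    - {"x": -4, "y": 3, "z": 0.5, "roll": 0, "hand": 60}
    - {"x": -4, "y": 3, "z": 0.5, "roll": 0, "hand": 60}
    - {"x": -4, "y": 3, "z": 0.5, "roll": 0, "hand": 60}
    - {"x": -4, "y": 3, "z": 0.5, "roll": 0, "hand": 60}
    - {"x": -1, "y": 4, "z": 0.5, "roll": 0, "hand": 60}

```text
time_s: 34.78
position: [0.3858, -0.3934, 0.2387]
orientation: [[-0.999, -0.028, 0.039], [-0.03, 0.998, -0.053], [-0.037, -0.054, -0.998]]
force: [1.7, -0.5, -0.0]
finger_gap: 0.0654
```

>>> step_arm:
  motion:
    - {"x": 0, "y": 4, "z": 1, "roll": 0, "hand": 60}
    - {"x": 0, "y": 4, "z": 1, "roll": 0, "hand": 60}
    - {"x": 0, "y": 4, "z": 1, "roll": 0, "hand": 60}
    - {"x": 0, "y": 4, "z": 1, "roll": 0, "hand": 60}
    - {"x": 0, "y": 4, "z": 0, "roll": 0, "hand": 60}

```text
time_s: 35.2
position: [0.3833, -0.1896, 0.1918]
orientation: [[-0.998, -0.04, 0.049], [-0.043, 0.997, -0.062], [-0.047, -0.064, -0.997]]
force: [0.2, -0.1, 1.0]
finger_gap: 0.0653
```

>>> step_arm:
  motion:
    - {"x": 0, "y": 4, "z": 0, "roll": 0, "hand": 60}
    - {"x": 0, "y": 4, "z": 0, "roll": 0, "hand": 60}
    - {"x": 0, "y": 4, "z": 0, "roll": 0, "hand": 60}
    - {"x": 0, "y": 0, "z": 0, "roll": 0, "hand": 60}

```text
time_s: 35.53
position: [0.3752, -0.0589, 0.186]
orientation: [[-0.997, -0.052, 0.061], [-0.056, 0.996, -0.065], [-0.058, -0.068, -0.996]]
force: [0.3, -0.8, 1.1]
finger_gap: 0.065
```

```bash
python3 plan.py .57 .175 .17 180
```

```text
at [ 0.3752 -0.0589  0.186 ] yaw -176.8 gap 0.065 tilt [ 0.0612 -0.065  -0.996 ] t 35.5333
[{"x": -2.59, "y": 2.78, "z": 0.2, "roll": 0.4, "hand": 0}, {"x": -2.58, "y": 2.8, "z": 0.2, "roll": 0.4, "hand": 0}, {"x": -2.56, "y": 2.82, "z": 0.2, "roll": 0.4, "hand": 0}, {"x": -2.54, "y": 2.84, "z": 0.2, "roll": 0.4, "hand": 0}, {"x": -2.52, "y": 2.85, "z": 0.2, "roll": 0.4, "hand": 0}]
[{"x": -2.5, "y": 2.87, "z": 0.2, "roll": 0.4, "hand": 0}, {"x": -2.48, "y": 2.89, "z": 0.2, "roll": 0.4, "hand": 0}, {"x": -2.46, "y": 2.91, "z": 0.2, "roll": 0.4, "hand": 0}]
```

>>> step_arm:
  motion:
    - {"x": -0.5, "y": -4, "z": 0, "roll": 0.5, "hand": 60}
    - {"x": -0.5, "y": -4, "z": 0, "roll": 0.5, "hand": 60}
    - {"x": -0.5, "y": -4, "z": 0, "roll": 0.5, "hand": 60}
    - {"x": -0.5, "y": -4, "z": 0, "roll": 0.5, "hand": 60}
    - {"x": 0, "y": 0, "z": 0, "roll": 0.5, "hand": 60}

```text
time_s: 35.95
position: [0.405, -0.21, 0.2044]
orientation: [[-0.996, -0.034, 0.079], [-0.04, 0.996, -0.073], [-0.076, -0.076, -0.994]]
force: [0.3, 0.5, -0.4]
finger_gap: 0.0653
```

>>> step_arm:
  motion:
    - {"x": -2.8, "y": -2.9, "z": 0, "roll": 0, "hand": 60}
    - {"x": 0, "y": 0, "z": 0, "roll": 0, "hand": 60}
    - {"x": 2.8, "y": 2.9, "z": -0.5, "roll": 0, "hand": 60}
    - {"x": 0, "y": 0, "z": 0, "roll": 0, "hand": 60}

```text
time_s: 36.28
position: [0.3998, -0.2028, 0.204]
orientation: [[-0.997, -0.036, 0.072], [-0.041, 0.997, -0.066], [-0.069, -0.069, -0.995]]
force: [0.5, -0.3, 0.6]
finger_gap: 0.065
```

>>> step_arm:
  motion:
    - {"x": -2.8, "y": -2.9, "z": 0, "roll": 0, "hand": 60}
    - {"x": 0, "y": 0, "z": 0, "roll": 0, "hand": 60}
    - {"x": 2.8, "y": 2.9, "z": -0.5, "roll": 0, "hand": 60}
    - {"x": 0, "y": 0, "z": 0, "roll": 0, "hand": 60}

```text
time_s: 36.62
position: [0.3958, -0.1938, 0.2046]
orientation: [[-0.997, -0.043, 0.067], [-0.047, 0.997, -0.06], [-0.064, -0.063, -0.996]]
force: [0.3, -0.2, 0.9]
finger_gap: 0.0652
```

>>> step_arm:
  motion:
    - {"x": -2.9, "y": -2.9, "z": 0, "roll": 0, "hand": 60}
    - {"x": 0, "y": 0, "z": 0, "roll": 0, "hand": 60}
    - {"x": 2.6, "y": 2.6, "z": 0, "roll": 0, "hand": 60}
    - {"x": 0, "y": 0, "z": 0, "roll": 0, "hand": 60}

```text
time_s: 36.95
position: [0.3956, -0.1885, 0.2008]
orientation: [[-0.997, -0.05, 0.062], [-0.053, 0.997, -0.054], [-0.059, -0.057, -0.997]]
force: [0.2, 0.6, 0.3]
finger_gap: 0.0653
```

>>> step_arm:
  motion:
    - {"x": -2.9, "y": -2.9, "z": 0, "roll": 0, "hand": 60}
    - {"x": 0, "y": 0, "z": 0, "roll": 0, "hand": 60}
    - {"x": 2.6, "y": 2.6, "z": 0, "roll": 0, "hand": 60}
    - {"x": 0, "y": 0, "z": 0, "roll": 0, "hand": 60}

```text
time_s: 37.28
position: [0.3955, -0.1841, 0.1965]
orientation: [[-0.997, -0.056, 0.057], [-0.058, 0.997, -0.048], [-0.054, -0.051, -0.997]]
force: [0.8, -0.4, 0.8]
finger_gap: 0.0653
```

>>> step_arm:
  motion:
    - {"x": -2.9, "y": -2.9, "z": 0, "roll": 0, "hand": 60}
    - {"x": 0, "y": 0, "z": 0, "roll": 0, "hand": 60}
    - {"x": 2.6, "y": 2.6, "z": 0, "roll": 0, "hand": 60}
    - {"x": 0, "y": 0, "z": 0, "roll": 0, "hand": 60}

```text
time_s: 37.62
position: [0.3956, -0.1805, 0.1922]
orientation: [[-0.997, -0.061, 0.051], [-0.063, 0.997, -0.042], [-0.048, -0.045, -0.998]]
force: [0.0, -1.1, 0.4]
finger_gap: 0.065
```

>>> step_arm:
  motion:
    - {"x": -2.9, "y": -2.9, "z": 0, "roll": 0.5, "hand": 60}
    - {"x": 0, "y": 0, "z": 0, "roll": 1, "hand": 60}
    - {"x": 0, "y": 0, "z": 0, "roll": 1, "hand": 60}

```text
time_s: 37.87
position: [0.4251, -0.2037, 0.1925]
orientation: [[-0.999, -0.02, 0.049], [-0.022, 0.999, -0.039], [-0.048, -0.04, -0.998]]
force: [-0.1, 0.1, 0.4]
finger_gap: 0.0654
```

>>> step_arm:
  motion:
    - {"x": -2.9, "y": -2.9, "z": 0, "roll": 0, "hand": 60}
    - {"x": 0, "y": 0, "z": 0, "roll": 0, "hand": 60}
    - {"x": 2.9, "y": 2.9, "z": 0, "roll": 0, "hand": 60}
    - {"x": 0, "y": 0, "z": 0, "roll": 0, "hand": 60}

```text
time_s: 38.2
position: [0.4215, -0.1983, 0.1843]
orientation: [[-0.999, -0.02, 0.037], [-0.021, 0.999, -0.028], [-0.036, -0.029, -0.999]]
force: [0.3, 0.8, 0.1]
finger_gap: 0.0653
```

>>> step_arm:
  motion:
    - {"x": -2.9, "y": -2.9, "z": 0, "roll": 0, "hand": 60}
    - {"x": 0, "y": 0, "z": 0, "roll": 0, "hand": 60}
    - {"x": 2.9, "y": 2.9, "z": 0, "roll": 0, "hand": 60}
    - {"x": 0, "y": 0, "z": 0, "roll": 0, "hand": 60}

```text
time_s: 38.53
position: [0.4172, -0.1925, 0.1789]
orientation: [[-0.999, -0.021, 0.029], [-0.021, 1.0, -0.021], [-0.029, -0.022, -0.999]]
force: [0.2, 1.1, -0.1]
finger_gap: 0.0652
```

>>> step_arm:
  motion:
    - {"x": -2.9, "y": -2.9, "z": 0, "roll": 0, "hand": 60}
    - {"x": 0, "y": 0, "z": 0, "roll": 0, "hand": 60}
    - {"x": 2.9, "y": 2.9, "z": 0, "roll": 0, "hand": 60}
    - {"x": 0, "y": 0, "z": 0, "roll": 0, "hand": 60}

```text
time_s: 38.87
position: [0.4134, -0.1875, 0.1747]
orientation: [[-0.999, -0.022, 0.024], [-0.022, 1.0, -0.016], [-0.023, -0.017, -1.0]]
force: [1.1, 0.1, -0.4]
finger_gap: 0.0655
```

>>> step_arm:
  motion:
    - {"x": -2.9, "y": -2.9, "z": 0, "roll": 0.5, "hand": 60}
    - {"x": 0, "y": 0, "z": 0, "roll": 0.5, "hand": 60}
    - {"x": 2.5, "y": 2.9, "z": 0, "roll": 0, "hand": 60}
    - {"x": 0, "y": 0, "z": 0, "roll": 0, "hand": 60}

```text
time_s: 39.2
position: [0.4151, -0.1829, 0.1718]
orientation: [[-1.0, -0.004, 0.02], [-0.004, 1.0, -0.013], [-0.02, -0.013, -1.0]]
force: [0.2, -0.1, -0.4]
finger_gap: 0.0652
```

>>> step_arm:
  motion:
    - {"x": 0, "y": 4, "z": 0, "roll": 0, "hand": 60}
    - {"x": 0, "y": 4, "z": 0, "roll": 0, "hand": 60}
    - {"x": 0, "y": 4, "z": 0, "roll": 0, "hand": 60}
    - {"x": 0, "y": 4, "z": 0, "roll": 0, "hand": 60}
    - {"x": -1, "y": 3.5, "z": 0, "roll": 0, "hand": 60}

```text
time_s: 39.62
position: [0.4246, 0.0111, 0.1753]
orientation: [[-0.999, 0.009, 0.036], [0.008, 1.0, -0.022], [-0.036, -0.022, -0.999]]
force: [1.5, -1.8, 0.0]
finger_gap: 0.0654
```

>>> step_arm:
  motion:
    - {"x": -2.5, "y": 2.8, "z": 0, "roll": 0, "hand": 60}
    - {"x": -2.5, "y": 2.8, "z": 0, "roll": 0, "hand": 60}
    - {"x": -2.5, "y": 2.8, "z": 0, "roll": 0, "hand": 60}
    - {"x": -2.5, "y": 2.8, "z": 0, "roll": 0, "hand": 60}
    - {"x": 0, "y": 0, "z": 0, "roll": 0, "hand": 60}

```text
time_s: 40.03
position: [0.5304, 0.137, 0.1864]
orientation: [[-0.998, 0.003, 0.058], [0.002, 1.0, -0.022], [-0.058, -0.022, -0.998]]
force: [0.3, -0.3, -0.2]
finger_gap: 0.0654
```

```bash
python3 plan.py .571 .175 .1 180
```

```text
at [0.5304 0.137  0.1864] yaw 179.91 gap 0.0654 tilt [ 0.0576 -0.0218 -0.9981] t 40.0333
[{"x": -1.35, "y": 1.27, "z": 2.88, "roll": -0.03, "hand": 0}, {"x": -1.35, "y": 1.27, "z": 2.88, "roll": -0.03, "hand": 0}, {"x": -1.35, "y": 1.27, "z": 2.88, "roll": -0.03, "hand": 0}]
```

>>> step_arm:
  motion:
    - {"x": -2, "y": 2, "z": 0, "roll": 0, "hand": 60}
    - {"x": -1, "y": 1.5, "z": 1.5, "roll": 0, "hand": 60}
    - {"x": 0, "y": 0.5, "z": 2.5, "roll": 0, "hand": 60}
    - {"x": 0, "y": 0, "z": 2.5, "roll": 0, "hand": 60}
    - {"x": 0, "y": 0, "z": 0, "roll": 0, "hand": 60}

```text
time_s: 40.45
position: [0.5682, 0.182, 0.13]
orientation: [[-0.997, -0.002, 0.074], [-0.004, 1.0, -0.02], [-0.074, -0.02, -0.997]]
force: [-0.5, -0.5, -1.4]
finger_gap: 0.0653
```

```bash
python3 pair.py pics/s53.png 240 280 135 190 9.5;python3 plan.py .571 .175 .05 180
```

```text
[0.569  0.182  0.1329] [ 0.0766 -0.0195 -0.9969] [-0.5  1.  -0.1]
at [0.569  0.182  0.1329] yaw -179.78 gap 0.0656 tilt [ 0.0766 -0.0195 -0.9969] t 40.5
[{"x": -0.07, "y": -0.23, "z": 2.76, "roll": 0.07, "hand": 0}, {"x": -0.07, "y": -0.23, "z": 2.76, "roll": 0.07, "hand": 0}, {"x": -0.07, "y": -0.23, "z": 2.76, "roll": 0.07, "hand": 0}]
```

View pics/s53.png

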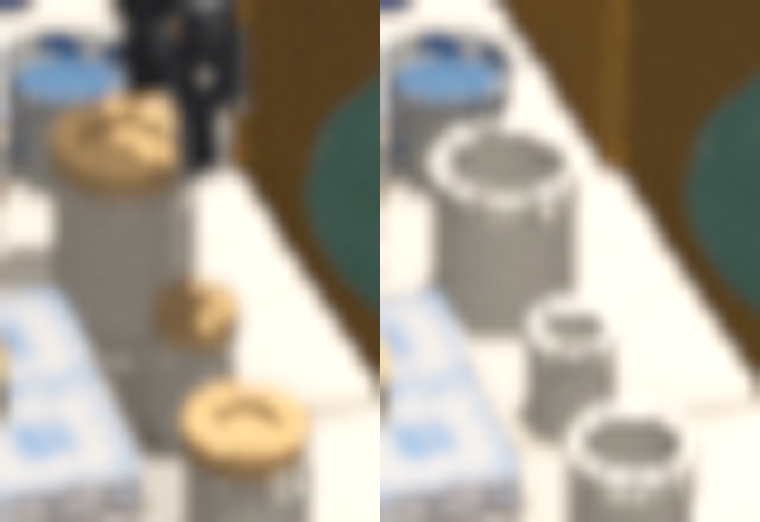

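>>> step_arm:
  motion:
    - {"x": 0.2, "y": -0.3, "z": 2.5, "roll": 0, "hand": 60}
    - {"x": 0.3, "y": -0.2, "z": 2.5, "roll": 0, "hand": 60}
    - {"x": 0.2, "y": 0, "z": 2.2, "roll": 0, "hand": 60}
    - {"x": 0, "y": 0, "z": 0, "roll": 0, "hand": 60}

```text
time_s: 40.83
position: [0.5724, 0.1754, 0.072]
orientation: [[-0.996, -0.001, 0.093], [-0.003, 1.0, -0.018], [-0.093, -0.018, -0.995]]
force: [-0.3, 0.3, -0.7]
finger_gap: 0.0653
```

```bash
python3 pair.py pics/s54.png 240 280 135 190 9.5;python3 plan.py .571 .175 .05 180
```

```text
[0.5738 0.1756 0.0749] [ 0.0965 -0.0178 -0.9952] [0.5 0.3 1.7]
at [0.5738 0.1756 0.0749] yaw -179.82 gap 0.0652 tilt [ 0.0965 -0.0178 -0.9952] t 40.8833
[{"x": 0.28, "y": -0.06, "z": 2.49, "roll": 0.18, "hand": 0}]
```

View pics/s54.png

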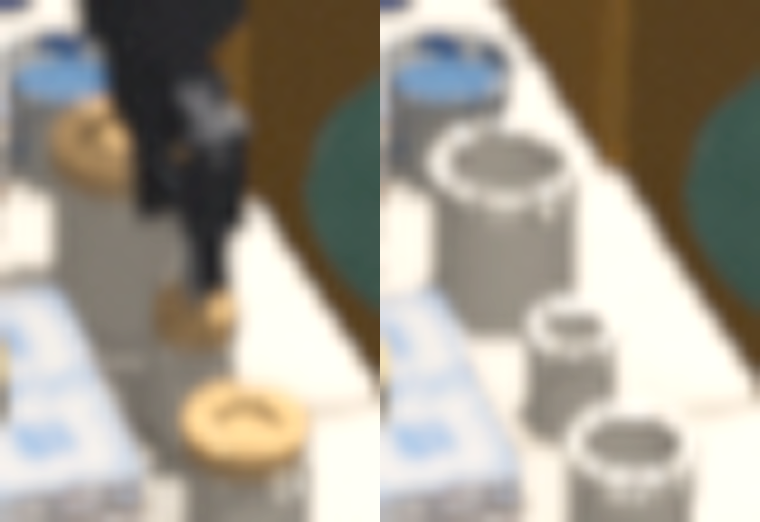

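>>> step_arm:
  motion:
    - {"x": 0.4, "y": 0, "z": 1.5, "roll": 0, "hand": 60}
    - {"x": 0.2, "y": 0, "z": 1.0, "roll": 0, "hand": 60}
    - {"x": 0, "y": 0, "z": 0, "roll": 0, "hand": 60}

```text
time_s: 41.13
position: [0.5747, 0.1751, 0.0588]
orientation: [[-0.994, -0.0, 0.108], [-0.002, 1.0, -0.017], [-0.108, -0.017, -0.994]]
force: [-1.2, 0.2, 0.2]
finger_gap: 0.0654
```

>>> step_arm:
  motion:
    - {"x": 0.5, "y": 0, "z": 0.9, "roll": 0, "hand": 60}
    - {"x": 0, "y": 0, "z": 0, "roll": 0, "hand": 60}

```text
time_s: 41.3
position: [0.5724, 0.175, 0.0526]
orientation: [[-0.994, -0.0, 0.112], [-0.002, 1.0, -0.017], [-0.112, -0.017, -0.994]]
force: [-0.7, -0.6, -0.7]
finger_gap: 0.0654
```

```bash
python3 pair.py pics/s55.png 240 280 135 190 9.5
```

```text
[0.5736 0.1751 0.0541] [ 0.1148 -0.0163 -0.9933] [ 0.7 -0.2  0.8]
```

View pics/s55.png

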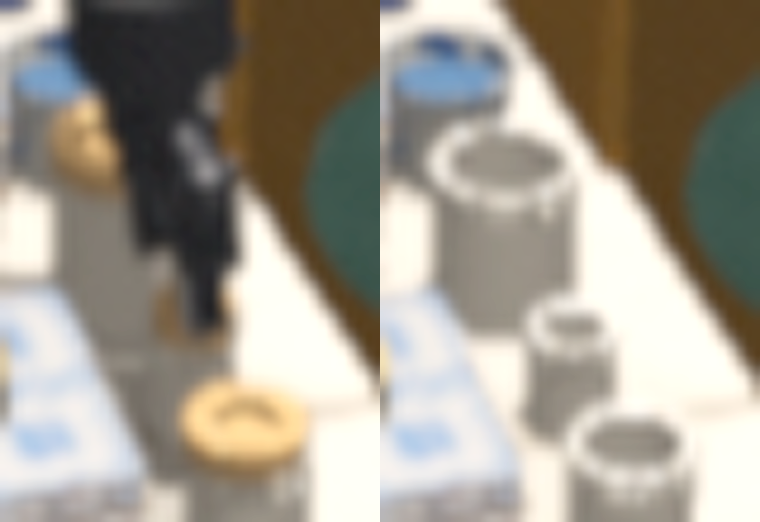

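Close gently to shift the lid toward +y, then open.

>>> step_arm:
  motion:
    - {"x": 0, "y": 0, "z": 0, "roll": 0, "hand": 110}
    - {"x": 0, "y": 0, "z": 0, "roll": 0, "hand": 125}
    - {"x": 0, "y": 0, "z": 0, "roll": 0, "hand": 130}
    - {"x": 0, "y": 0, "z": 0, "roll": 0, "hand": 135}
    - {"x": 0, "y": 0, "z": 0, "roll": 0, "hand": 140}
  force: 20

```text
time_s: 41.77
position: [0.5751, 0.1753, 0.0568]
orientation: [[-0.993, -0.0, 0.118], [-0.002, 1.0, -0.016], [-0.118, -0.016, -0.993]]
force: [0.8, 0.9, -0.4]
finger_gap: 0.0382
```

>>> step_arm:
  motion:
    - {"x": 0, "y": 0, "z": 0, "roll": 0, "hand": 145}
    - {"x": 0, "y": 0, "z": 0, "roll": 0, "hand": 145}

```text
time_s: 41.93
position: [0.5752, 0.1753, 0.0569]
orientation: [[-0.993, -0.0, 0.118], [-0.002, 1.0, -0.016], [-0.118, -0.016, -0.993]]
force: [0.4, 0.4, -0.2]
finger_gap: 0.0371
```

>>> step_arm:
  motion:
    - {"x": 0, "y": 0, "z": 0, "roll": 0, "hand": 90}
    - {"x": 0, "y": 0, "z": 0, "roll": 0, "hand": 70}
    - {"x": 0, "y": 0, "z": 0, "roll": 0, "hand": 60}
    - {"x": 0, "y": 0, "z": -1, "roll": 0, "hand": 60}
    - {"x": -0.2, "y": 0, "z": -3, "roll": 0, "hand": 60}

```text
time_s: 42.35
position: [0.5683, 0.1754, 0.0914]
orientation: [[-0.994, 0.0, 0.108], [-0.002, 1.0, -0.017], [-0.108, -0.017, -0.994]]
force: [-0.9, 0.4, -0.8]
finger_gap: 0.0651
```

>>> step_arm:
  motion:
    - {"x": 0, "y": 0, "z": -3, "roll": 0, "hand": 40}
    - {"x": 0, "y": 0, "z": -2, "roll": 0, "hand": 40}
    - {"x": 0, "y": 0, "z": 0, "roll": 0, "hand": 40}

```text
time_s: 42.6
position: [0.5638, 0.1765, 0.15]
orientation: [[-0.994, 0.0, 0.113], [-0.002, 1.0, -0.016], [-0.113, -0.017, -0.993]]
force: [0.1, 0.9, 0.6]
finger_gap: 0.0719
```

```bash
python3 pair.py pics/s56.png 250 280 145 190 12;python3 plan.py .56 .0665 .12 180
```

```text
[0.5636 0.1765 0.1485] [ 0.1121 -0.0166 -0.9936] [ 0.8 -0.3  0.2]
at [0.5636 0.1765 0.1485] yaw -179.89 gap 0.0719 tilt [ 0.1121 -0.0166 -0.9936] t 42.65
[{"x": 0.13, "y": -3.67, "z": 0.95, "roll": 0.04, "hand": 0}, {"x": 0.13, "y": -3.67, "z": 0.95, "roll": 0.04, "hand": 0}, {"x": 0.12, "y": -3.67, "z": 0.95, "roll": 0.04, "hand": 0}]
```

View pics/s56.png

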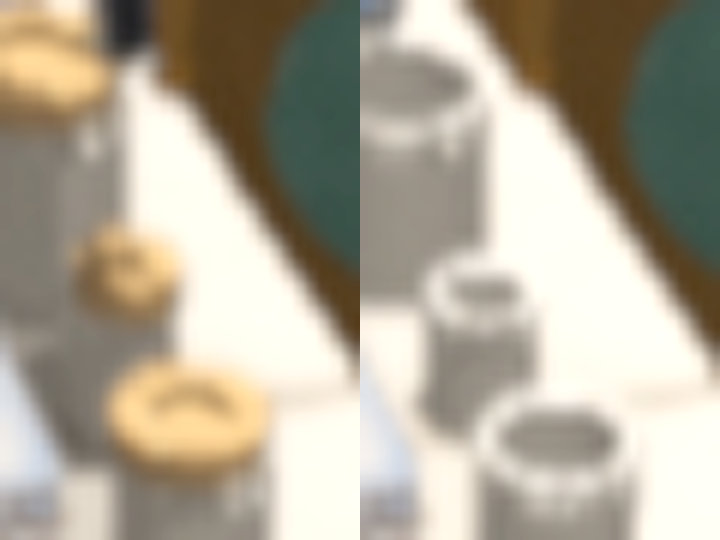

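>>> step_arm:
  motion:
    - {"x": 3, "y": -1, "z": 0, "roll": 0, "hand": 40}
    - {"x": 4, "y": -1, "z": 0, "roll": 0, "hand": 40}
    - {"x": 4, "y": -1, "z": 0, "roll": 0, "hand": 40}
    - {"x": 1, "y": -3, "z": -1, "roll": 0, "hand": 40}
    - {"x": 0, "y": -4, "z": -1, "roll": 0, "hand": 40}

```text
time_s: 43.07
position: [0.4358, 0.0796, 0.147]
orientation: [[-0.995, -0.008, 0.098], [-0.009, 1.0, -0.014], [-0.098, -0.015, -0.995]]
force: [2.3, -0.8, 1.1]
finger_gap: 0.0721
```

>>> step_arm:
  motion:
    - {"x": 0, "y": -4, "z": 0, "roll": 0, "hand": 40}
    - {"x": 0, "y": -4, "z": 0, "roll": 0, "hand": 40}
    - {"x": 0, "y": -4, "z": 0, "roll": 0, "hand": 40}
    - {"x": 0, "y": -4, "z": 0, "roll": 0, "hand": 40}
    - {"x": 0, "y": -3, "z": 0, "roll": 0, "hand": 40}

```text
time_s: 43.48
position: [0.4341, -0.1174, 0.149]
orientation: [[-0.995, -0.013, 0.1], [-0.014, 1.0, -0.014], [-0.1, -0.016, -0.995]]
force: [1.5, 0.3, 0.9]
finger_gap: 0.0716
```

```bash
python3 pair.py pics/s57.png 250 280 145 190 12;python3 - <<'E'
from h import *
t=cam("top");T=np.load("top0.npy",allow_pickle=True).item()
R=(0,0,255);B=(255,0,0)
im=t["img"].astype(int); m=((im[...,2]-im[...,0])>45).astype(np.uint8); m[:150]=0;m[192:]=0;m[:,255:]=0;m[:,:155]=0
n,l,st,ce=cv2.connectedComponentsWithStats(m)
Z=[.096,.072,.084]
o=[i for i in range(1,n) if st[i,4]>40]; o.sort(key=lambda i:ce[i][0])
for k,i in enumerate(o): print(st[i],ce[i].round(2),at_z(t,*ce[i],Z[k]).round(4))
overlay(t,(160,255,150,190),8.3,[],"pics/t57.png")
E
```

```text
[ 0.4343 -0.1215  0.1488] [ 0.1002 -0.0166 -0.9948] [-1.8 -2.2 -0.2]
[167 157  20  20 310] [176.32 166.68] [0.5703 0.2755 0.096 ]
[203 163  11  11 100] [208.04 167.96] [0.5718 0.1691 0.072 ]
[231 164  15  15 188] [238.03 171.21] [0.5576 0.064  0.084 ]
```

View pics/s57.png

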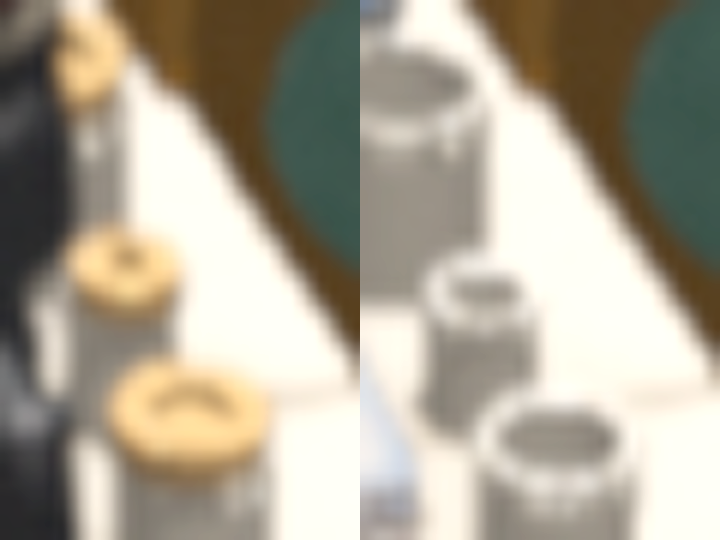

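View pics/t57.png

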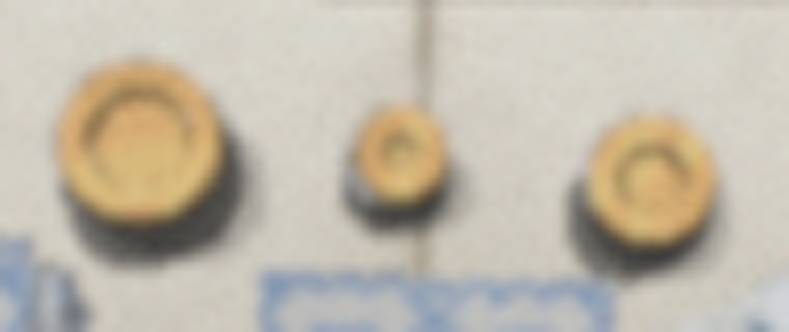

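>>> step_arm:
  motion:
    - {"x": 1, "y": -4, "z": -1, "roll": 0, "hand": 40}
    - {"x": 2, "y": -4, "z": -1, "roll": 0, "hand": 40}
    - {"x": 3, "y": -4, "z": -1, "roll": 0, "hand": 40}
    - {"x": 4, "y": -3, "z": 0, "roll": 0, "hand": 40}
    - {"x": 4, "y": -3, "z": 0, "roll": 0, "hand": 40}

```text
time_s: 44.0
position: [0.3139, -0.2759, 0.1638]
orientation: [[-0.995, -0.022, 0.099], [-0.023, 1.0, -0.009], [-0.098, -0.011, -0.995]]
force: [-0.2, -1.9, -0.4]
finger_gap: 0.072
```

>>> step_arm:
  motion:
    - {"x": 3, "y": -4, "z": 0, "roll": 0, "hand": 40}
    - {"x": 2, "y": -4, "z": 0, "roll": 0, "hand": 40}
    - {"x": 2, "y": -4, "z": 0, "roll": 0, "hand": 40}
    - {"x": 2, "y": -4, "z": 0, "roll": 0, "hand": 40}
    - {"x": 0, "y": -3, "z": 0, "roll": 0, "hand": 40}

```text
time_s: 44.42
position: [0.231, -0.4534, 0.1554]
orientation: [[-0.995, -0.02, 0.098], [-0.021, 1.0, -0.008], [-0.098, -0.01, -0.995]]
force: [1.1, -0.5, 0.9]
finger_gap: 0.0719
```

```bash
cat > chk.py <<'E'
from h import *
def seg(c,roi):
    u0,u1,v0,v1=roi
    im=c["img"][v0:v1,u0:u1].astype(float); d=im[...,2]-im[...,0]
    bg=12; w=np.clip((d-bg)/(np.percentile(d,97)-bg),0,1); w[w<.25]=0
    vv,uu=np.mgrid[v0:v1,u0:u1]; return (w*uu).sum()/w.sum(),(w*vv).sum()/w.sum(),w.sum()
def sil(c,x,y,z,r,h=.016):
    p=np.vstack([circ(c,x,y,z,r),circ(c,x,y,z+h,r)]).astype(np.float32)
    H=cv2.convexHull(p); M=cv2.moments(H); return M["m10"]/M["m00"],M["m01"]/M["m00"],M["m00"]
t=cam("top");s=cam("side")
D={"L":((163,192,152,182),.08,.034,(243,264,139,158)),"S":((200,216,160,177),.056,.020,(253,268,162,175)),"M":((228,248,161,182),.068,.027,(257,275,173,188))}
from scipy.optimize import fsolve
for n,(rt,z,r,rs) in D.items():
    a=seg(t,rt); x,y=fsolve(lambda q:np.array(sil(t,*q,z,r)[:2])-a[:2],[.57,.17])
    b=seg(s,rs); p=sil(s,x,y,z,r)
    print(n,"lid xy(top)",x.round(4),y.round(4),"side obs",np.round(b,2),"pred",np.round(p,2),"d",np.round(np.array(b[:2])-p[:2],2))
cv2.imwrite("pics/fin.png",s["img"])
E
python3 chk.py; python3 pair.py pics/s58.png 240 282 135 195 9.3
```

```text
L lid xy(top) 0.5723 0.2765 side obs [254.32 148.33 148.37] pred [251.56 150.54 144.44] d [ 2.76 -2.21]
S lid xy(top) 0.5736 0.1699 side obs [260.11 167.33  52.33] pred [259.49 167.91  67.86] d [ 0.62 -0.57]
M lid xy(top) 0.5588 0.0637 side obs [265.34 179.39  98.87] pred [264.63 180.32 126.02] d [ 0.71 -0.93]
[ 0.2331 -0.4519  0.1545] [ 0.0985 -0.0046 -0.9951] [-0.1  1.2  0.8]
```

View pics/s58.png

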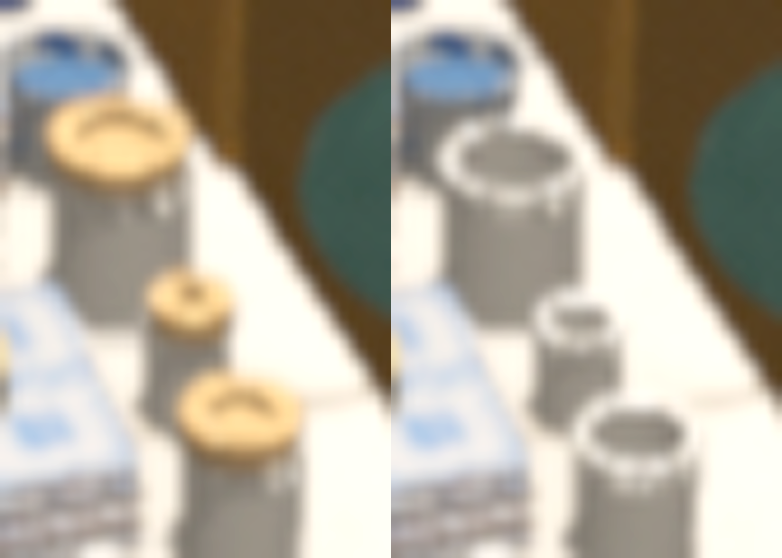

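```bash
python3 -c "
from h import *
print(robot.observe()['qvel'].round(3)); print(robot.hand_in())"
```

```text
[ 0.034 -0.075 -0.037  0.029  0.002  0.005]
the job is handed in; nothing more can be done
None
```

I took the stack apart and put the small, middle and large lids on their own jars. I handed in at about 44.5 s with the gripper open and clear of everything; no verdict is reported.

**Last checks:**
- **Seating:** in both cameras all three lids look seated, with no visible tilt. Heights agree with home to about 1–2 mm, which is as fine as these images resolve.
- **Centring:** the large lid is centred to about 1–2 mm. The small and middle lids sit about 3–4 mm off towards −y, against a 7 mm limit. The plug has only 3.5 mm of play, so these readings are at or slightly past that, probably within measurement error.
- **Jars and bystanders:** the jars stood where they were to within about 1–2 mm. I never moved near enough to the water pot or the stamp block to touch them, but I did not measure them again at the end.

**What failed or disagreed:**
- The fingertips were well above where the reported tool position put them, so I set grasp heights from pictures. This cost one empty grasp on the small lid and one on the large.
- The tool's tilt drifted as it moved, and I partly worked it off with short back-and-forth moves.
- The two cameras disagreed by 4–8 mm at the jars, so I lined each lid up with its jar in the side view.
- I tried to nudge the small lid back towards centre, but the fingers closed above it and it did not move. I left the middle lid as it was.

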